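Pack the burger pan at the grill stall

TASK

Get the cold pan ready for the grill: put the two cast-iron presses that were weighing down the separator sheets back in their own marked bays of the rack, and pack the pan in layers - all the round burger patties flat on its floor, then one separator sheet over them, then all the cheese slabs flat on that sheet, and the second sheet on top. Spread each layer in a single row, not on top of one another, so that the sheets lie level inside the pan, and leave the other things on the bench where they are.

Things in the scene. Friction and masses are not known exactly. Their poses are not given: they have to be found in the camera images.
- pan: Quarter-size stainless catering pan, fixed to the bench left or right of the food. 265 (its x) x 162 (y) mm over the flange; inside 241 x 138 mm, straight walls; rim 46 mm above the bench, floor 3 mm thick. Origin: centre of its underside, z up. Three patties or slabs fit in a row along x, 74 mm apart; a sheet goes in with its long side along x, 11 to 13 mm to spare all round.
- rack: Low wooden press rack, fixed to the bench on the side across from the pan. 272 (its x) x 146 (y) mm, floor 8 mm thick, rim and divider 8 mm wide, top 26 mm above the bench; two open bays along x, each 124 (x) x 130 (y) mm inside. Each has the black outline of its press on the floor and a tag of that shape on the rim; which bay is which varies. Origin: centre of its underside.
- round_bay (a point): Centre of the floor (8 mm above the bench) of the bay marked with a disc: the place of the round press.
- oblong_bay (a point): Centre of the floor (8 mm above the bench) of the bay marked with an oblong (long side along the rack's y): the place of the oblong press.
- press_round: Round cast-iron grill press: disc 96 mm across, 14 mm thick, 0.45 to 0.7 kg, with a wooden bar handle 84 (its x) x 20 (y) x 18 mm, middle 49 mm above the underside, on two posts; 26 mm gap under the bar. Pinch the bar from above, closing along y. Starts on one of the sheets. Origin: centre of its underside.
- press_oblong: Oblong cast-iron grill press: plate 108 (its x) x 64 (y) mm, 14 mm thick, 0.45 to 0.7 kg, with the same wooden bar handle along x as the round one: 84 x 20 x 18 mm, its middle 49 mm above the underside. Stands on the other sheet at the start. Origin: centre of its underside.
- sheet_a: Separator sheet: stiff white board, 214 (its x) x 116 (y) x 8 mm thick, 170 g, same both ways up. Two hand slots, 40 (x) x 32 (y) mm, span y = 12 to 44 and -12 to -44 mm; pinch the 24 mm wide web between them from above, fingers in the slots, closing along y. Starts flat on the bench under a press that covers the web. Origin: its very centre. Both sheets are alike; either may go first.
- sheet_b: Separator sheet: stiff white board, 214 (its x) x 116 (y) x 8 mm thick, 170 g, same both ways up. Two hand slots, 40 (x) x 32 (y) mm, span y = 12 to 44 and -12 to -44 mm; pinch the 24 mm wide web between them from above, fingers in the slots, closing along y. Starts flat on the bench under a press that covers the web. Origin: its very centre. Both sheets are alike; either may go first.
- patty_1: Frozen mini burger patty: a hard red-brown disc, 58 mm across, 14 mm thick, about 40 g. Origin: its very centre, z across its thickness. One of two or three present (None if absent).
- patty_2: Frozen mini burger patty: a hard red-brown disc, 58 mm across, 14 mm thick, about 40 g. Origin: its very centre, z across its thickness. One of two or three present (None if absent).
- patty_3: Frozen mini burger patty: a hard red-brown disc, 58 mm across, 14 mm thick, about 40 g. Origin: its very centre, z across its thickness. One of two or three present (None if absent).
- slab_1: Firm slab of grilling cheese: an off-white rectangular block, 64 (x) x 50 (y) x 12 mm, about 42 g. Origin: its very centre, z across its thickness. One of two or three present (None if absent).
- slab_2: Firm slab of grilling cheese: an off-white rectangular block, 64 (x) x 50 (y) x 12 mm, about 42 g. Origin: its very centre, z across its thickness. One of two or three present (None if absent).
- slab_3: Firm slab of grilling cheese: an off-white rectangular block, 64 (x) x 50 (y) x 12 mm, about 42 g. Origin: its very centre, z across its thickness. One of two or three present (None if absent).
- mug: White mug, 92 mm high, 78 mm across, behind the sheets. Bystander: leave where it is.
- mustard: Yellow squeeze bottle, 130 mm high, 54 mm across, behind the sheets. Bystander: leave where it is.
- mill: Dark wooden pepper mill, 95 mm high, 52 mm across, behind the right-hand fixture. Bystander: leave where it is.
- dip_cup: Steel dip cup, 35 mm high, 60 mm across, on the robot's side of the food. Bystander: leave where it is.
- salt: Salt shaker, 70 mm high, 40 mm across, on the robot's side of the food. Bystander: leave where it is.
Things that resemble listed ones, but are neither listed nor needed, are in the scene too. What is shaped like the slab_1 but purple or turquoise is not meant.

How it is judged:
By the outcome, as a careful person would: the job done as asked, in the order asked, and still so for the second after the job is handed in, with the robot touching nothing.
Of patty_1, patty_2, patty_3 only 2 to 3 are there at a start; the rules pass over those that are not, and their reading is None.
Of slab_1, slab_2, slab_3 only 2 to 3 are there at a start; the rules pass over those that are not, and their reading is None.
At some moment in a run one of patty_1, patty_2, patty_3, slab_1, slab_2, slab_3 may be knocked a few centimetres aside while the robot is not near it.
Once in a run the grip may slacken for a moment while it holds something.
It also fails if it takes over 210 s, if anything falls off the work surface, if the arm or the gripper's body presses on something with over 40 N, if the wrist force passes 120 N, or if a joint passes its speed limit or range.

ROBOT

A 6-joint arm with a two-finger parallel gripper is mounted at the origin on the work surface. World frame = base frame: x ahead of the robot, y to its left, z up, the work surface at z = 0. Lengths are in m, angles in rad, forces in N, time in s.
With the tool pointing down it reaches from about 0.325 to 0.775 m from the base axis. Payload 5.5 kg.
Tool frame: the origin (TCP) lies at the very end of the fingers, on their centre line; the grasp point (between the pads) lies 19 mm behind it; z points along the fingers, y is the line along which they close (so a half turn about z gives the same grasp; the last joint's range is limited). The gripper opens to 88 mm and grips with 3 to 60 N. Pads are 20 mm wide; open, the fingers measure 115 mm over their backs; the gripper's body (75 mm by 178 mm) begins 61 mm behind the grasp point.
Start: joints at [1.075, 0.091, 1.231, -0, 1.82, -0.057], TCP at [0.255, 0.543, 0.183] pointing down, gripper open.
Joint ranges: [-2.87, 2.87], [-0.86, 2.18], [0.17, 2.46], [-1.51, 4.65], [0.06, 2.69], [-2.65, 2.65]. Speed limits (rad/s): [2.57, 2.57, 3.01, 3.14, 3.14, 3.14].

INTERFACE

Orientations are given as a unit quaternion [x, y, z, w].
In Python, from bench import * gives the robot as it stands. The module is installed in compiled form; this text tells all that it offers.
- The arm moves only by the shell command python3 -m jog 'ROWS'. ROWS is JSON, a list of rows, each an object of numbers: "wx", "wy", "wz": the turn, a rotation vector about the tool's x, y, z in degrees; "tx", "ty", "tz": the shift along the tool's x, y, z in mm; "grip": the finger opening in mm, from 0 to 87.8. In form: [{"wx": .., "wy": .., "wz": .., "tx": .., "ty": .., "tz": .., "grip": ..}, ...]. A call has exactly 10 rows; each row is the pose to reach, as a shift and turn from the pose commanded when the call began, along the tool's axes at that moment; what a row does not reach only later rows make up. A row lasts 1/12 s, in which the tool goes at most 41.7 mm and 7.16 degrees, less where a joint would pass 70% of its speed; a pose out of reach is approached as far as the arm can. A call with a gripper value outside its range is refused whole. The fingers move at their own pace and stop on an object; the grip force is fixed at half the most. Time passes only in rows, so rows that repeat a pose let the fingers close, or fill a call up. It gives the time, the measured TCP pose, the force, the opening and the grip force at its end, in the units of the state.
- state(): the state, without advancing time (a new reading comes with each control period).
- snapshot(name): name is "scene" or "top" or "wrist"; returns (picture, depth): 420x560x3 uint8, blue, green, red; 420x560 float32, m along the optical axis (not along the pixel's ray), 0 where there is no reading.
- camera_params(name): a dict with "K" (3x3 intrinsics, pixels), "camera_from_world" (4x4, takes a point from world to camera coordinates); the wrist camera has in their place "hand_eye" (4x4, takes a point from camera to tool coordinates, whose origin is the TCP and whose axes are the flange's). Camera axes: x right, y down, z forward; pixel columns grow to the right and rows downward; lengths in m; the calibration is good to about 2 mm. The wrist camera is an equidistant fisheye: a pixel r from the principal point sees the ray r / f radians off the axis. A picture is of the moment at which its call begins: read the wrist's pose just before it. camera_params takes no time and is no camera call.
- sign_off(): hands the job in; it is judged then, once.
The state is a dict: "time": time; "joints": joint angles; "joint_velocities": joint speeds; "effort": joint torques, N m; "position": TCP position; "eef_rot": TCP orientation; "contact_force": force on the tool from outside, world axes, zero at the start; "ft_torque": the same for the moment, N m; "finger_gap": finger opening in m; "gripper_force": force on a finger pad.
Only numpy, scipy, OpenCV 4.12 (cv2) and the standard library are available. Lean on these libraries where they do the work, as an engineer would, in place of code of your own. Each camera call takes 0.05 s, during which the arm holds its last target. There are 200 camera calls.

## Working session

There is one attempt and no reset: what is moved stays moved. The work goes in short steps, Python scripts to look and compute and a shell command to move; the robot and the scene stay as the last step left them, time stands still between calls to the robot, and variables do not carry over. Pictures are saved under pics/ and viewed, at most 14 in all, crops included, and the job is handed in when it is done.

```bash
mkdir -p pics
cat > h.py <<'E'
import numpy as np, cv2
from bench import *
def ray(cam,u,v):
    p=camera_params(cam);K=np.array(p["K"]);T=np.array(p["camera_from_world"])
    d=np.linalg.solve(K,[u,v,1.]);R=T[:3,:3];c=-R.T@T[:3,3]
    return c,R.T@d
def atz(cam,u,v,z):
    c,d=ray(cam,u,v);return c+d*(z-c[2])/d[2]
def atd(cam,depth,u,v):
    c,d=ray(cam,u,v);return c+d*depth[int(round(v)),int(round(u))]
E
python3 - <<'E'
from h import *
for n in("scene","top"):
    im,d=snapshot(n);cv2.imwrite(f"pics/{n}0.png",im);np.save(f"pics/{n}0.npy",d)
    print(n,camera_params(n))
print(camera_params("wrist"));print(state())
E
```

```text
scene {'K': array([[416.50167176,   0.        , 273.5303221 ],
       [  0.        , 416.50167176, 205.73207793],
       [  0.        ,   0.        ,   1.        ]]), 'camera_from_world': array([[ 0.80606413,  0.59174039,  0.01019472, -0.41768042],
       [ 0.33017529, -0.4353328 , -0.83753784, -0.17775871],
       [-0.49116687,  0.67847525, -0.54628421,  1.5130324 ],
       [ 0.        ,  0.        ,  0.        ,  1.        ]])}
top {'K': array([[406.50349049,   0.        , 277.85726719],
       [  0.        , 406.50349049, 211.14898429],
       [  0.        ,   0.        ,   1.        ]]), 'camera_from_world': array([[-0.02900904, -0.99953668, -0.00921458, -0.02962949],
       [-0.98194289,  0.03022003, -0.18674824,  0.53330582],
       [ 0.18694018,  0.00363081, -0.98236459,  0.95887545],
       [ 0.        ,  0.        ,  0.        ,  1.        ]])}
{'K': array([[325.1922621 ,   0.        , 283.18770957],
       [  0.        , 325.1922621 , 207.74707843],
       [  0.        ,   0.        ,   1.        ]]), 'hand_eye': array([[ 4.54409727e-04, -9.58675273e-01, -2.84502224e-01,
  
[... 316 characters left out ...]
7528528e+00,  9.17931895e-02,  1.23172301e+00, -1.23253961e-05,
        1.81983682e+00, -5.67151696e-02]), 'joint_velocities': array([-6.58664616e-04, -2.34324282e-03, -2.42854065e-03, -1.20091156e-03,
        7.01037751e-06, -1.27106289e-03]), 'effort': array([ 2.04940545e-03, -4.47854662e+01, -4.07569098e+01,  7.00395321e-02,
        2.84614210e-02, -1.40579591e-04]), 'position': array([0.25476359, 0.54285515, 0.18213825]), 'eef_rot': array([ 2.17643427e-01,  9.76027953e-01, -8.48472870e-04, -2.34206298e-04]), 'contact_force': array([ 0.01933659, -0.22202201, -0.78193212]), 'ft_torque': array([-0.02125641,  0.04709324,  0.02666562]), 'gripper_force': 0.0, 'finger_gap': 0.08810044752967035}
```

View pics/top0.png

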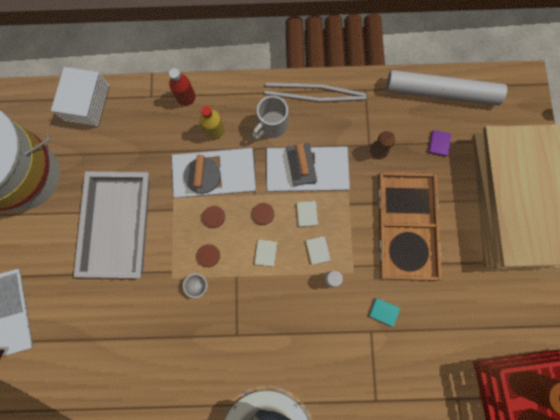

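View pics/scene0.png

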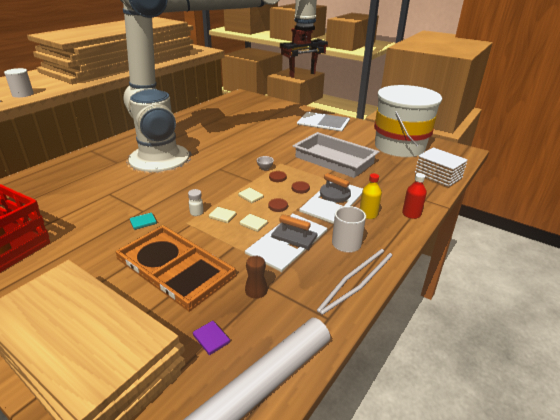

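Run:
```python
from h import *
im=cv2.imread("pics/top0.png")
c=cv2.resize(im[140:280,165:355],None,fx=4,fy=4,interpolation=cv2.INTER_CUBIC);cv2.imwrite("pics/c1.png",c)
a=cv2.resize(im[165:285,70:155],None,fx=4,fy=4,interpolation=cv2.INTER_CUBIC)
b=cv2.resize(im[165:285,370:445],None,fx=4,fy=4,interpolation=cv2.INTER_CUBIC)
cv2.imwrite("pics/c2.png",np.hstack([a,b]))
```

```text
(no output)
```

View pics/c1.png

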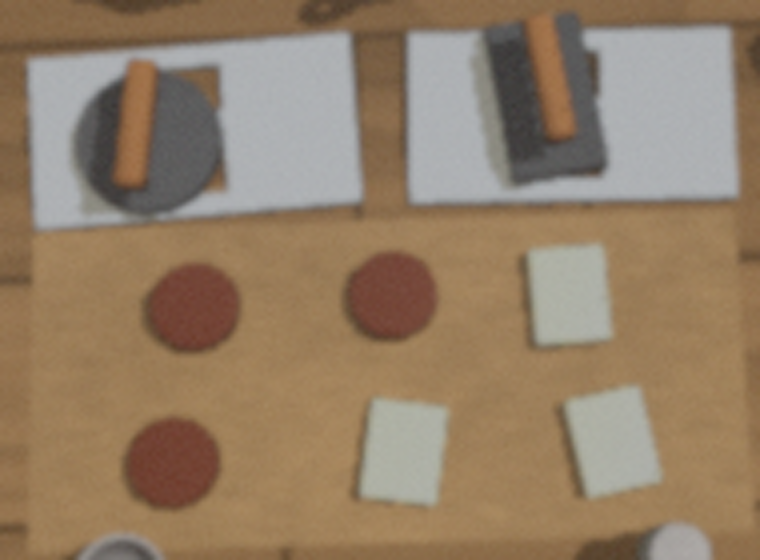

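View pics/c2.png

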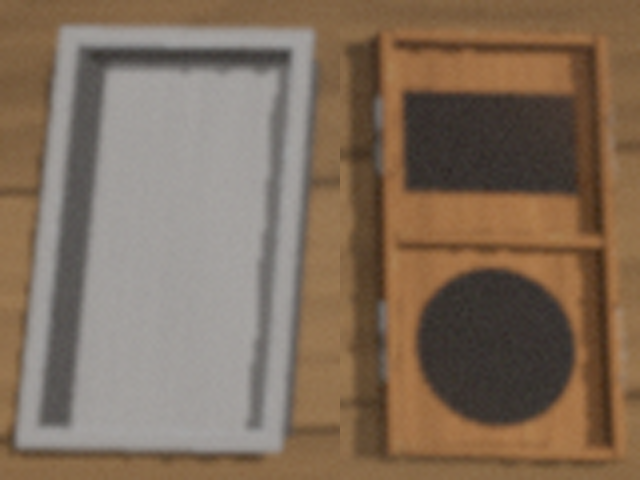

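```bash
cat >> h.py <<'E'
def seg(im,lo,hi,roi,amin=60):
    x0,y0,x1,y1=roi;m=np.zeros(im.shape[:2],np.uint8)
    m[y0:y1,x0:x1]=cv2.inRange(cv2.cvtColor(im,cv2.COLOR_BGR2HSV),lo,hi)[y0:y1,x0:x1]
    m=cv2.morphologyEx(m,cv2.MORPH_OPEN,np.ones((3,3)))
    cs,_=cv2.findContours(m,cv2.RETR_EXTERNAL,cv2.CHAIN_APPROX_NONE)
    return [c for c in cs if cv2.contourArea(c)>amin]
def rect(c,z,cam="top"):
    w=np.array([atz(cam,*p[0],z)[:2] for p in c])*1000
    r=cv2.minAreaRect(w.astype(np.float32));(cx,cy),(a,b),t=r
    if a<b:a,b,t=b,a,t+90
    return np.round([cx,cy,a,b,(t+90)%180-90],1)  # long-axis angle in deg from world x
E
python3 - <<'E'
from h import *
im=cv2.imread("pics/top0.png");d=np.load("pics/top0.npy");si=cv2.imread("pics/scene0.png");sd=np.load("pics/scene0.npy")
hsv=cv2.cvtColor(im,cv2.COLOR_BGR2HSV)
for n,p in dict(patty=(213,217),slab=(307,214),sheet=(240,160),bar=(199,171),bar2=(303,160),bench=(240,300),mat=(180,240),pan=(110,225),rim=(145,225),oblbay=(408,201),rndbay=(409,252)).items():
    print(n,hsv[p[1],p[0]],atd("top",d,*p).round(4))
roi=(165,200,355,282)
print("patties");[print(rect(c,.014)) for c in seg(im,(0,120,40),(9,255,160),roi)]
print("slabs");[print(rect(c,.012)) for c in seg(im,(20,0,150),(90,60,255),roi)]
print("bars");[print(rect(c,.058)) for c in seg(im,(6,120,120),(16,255,255),(190,140,215,190),30)+seg(im,(6,120,120),(16,255,255),(290,140,312,178),30)]
def crop(p,ox,oy,z): return [((atz("top",ox+x/4-.375,oy+y/4-.375,z))[:2]*1000).round(1).tolist() for x,y in p]
for n,p,z in(("A",[(28,60),(352,33),(361,200),(36,228)],.008),("B",[(407,32),(730,26),(739,199),(409,204)],.008)):
    q=np.array(crop(p,165,140,z));print(n,q.mean(0),np.degrees(np.arctan2(*(q[0]-q[1])[::-1])),np.linalg.norm(q[0]-q[1]),np.linalg.norm(q[1]-q[2]))
for n,p in(("round bar",[(143,62),(130,186)]),("obl bar",[(540,16),(560,136)])):
    q=np.array(crop(p,165,140,.058));print(n,q.mean(0),np.degrees(np.arctan2(*(q[0]-q[1])[::-1])),np.linalg.norm(q[0]-q[1]))
q=np.array(crop([(62,27),(315,29),(287,450),(15,450)],70,165,.046));print("pan",q,q.mean(0))
q=np.array(crop([(380-340,33),(605-340,38),(622-340,457),(388-340,457)],370,165,.026));print("rack",q,q.mean(0))
print("obl",np.mean(crop([(63,93),(240,93),(240,190),(63,192)],370,165,.008),0),"rnd",crop([(157,347)],370,165,.008))
# triangulate heights with scene cam
def tri(a,b):
    c1,d1=ray("top",*a);c2,d2=ray("scene",*b);s=np.linalg.lstsq(np.c_[d1,-d2],c2-c1,rcond=None)[0]
    return ((c1+d1*s[0]+c2+d2*s[1])*500).round(1)
print("tri")
for n,a,b in(("patty",(213,217),(278,176)),("salt?",(263,214),(278,205)),("slab",(307,214),(253,222)),):print(n,tri(a,b))
for n,p in(("patty",(278,205)),("slab",(253,222)),("bar",(294,221)),("bar r",(337,180)),("pan",(333,156)),("obl",(193,279)),("rnd",(156,254))):print(n,(atd("scene",sd,*p)*1000).round(1))
E
```

```text
patty [  8 138 116] [0.5287 0.1215 0.0149]
slab [ 41  16 179] [ 0.5297 -0.1201  0.0119]
sheet [105   9 180] [0.6818 0.0511 0.0068]
bar [ 14 138 161] [0.6368 0.1478 0.0668]
bar2 [ 15 138 159] [ 0.6565 -0.1121  0.0687]
bench [ 16 124 130] [0.3182 0.0559 0.0015]
mat [ 16 110 157] [0.4735 0.2085 0.0021]
pan [  5   9 162] [0.5183 0.3916 0.001 ]
rim [ 13  38 107] [0.5146 0.2985 0.0069]
oblbay [12 44 58] [ 0.5562 -0.3828  0.0097]
rndbay [11 48 58] [ 0.4245 -0.373   0.0117]
patties
[ 4.319e+02  1.342e+02  5.080e+01  5.060e+01 -1.000e-01]
[530.3 121.6  51.9  49.6  88.3]
[534.2  -5.7  49.7  49.   -1.5]
slabs
[434.4 -11.5  63.6  49.5  -8. ]
[ 436.9 -143.8   63.6   48.2   11.1]
[ 531.9 -120.3   62.7   47.7    3.5]
bars
[641.1 150.6  76.4  17.7  -5.3]
[ 665.6 -110.4   82.2   15.     8.6]
A [650.65 122.15] 93.15047401662383 216.5272500171745 114.76628424759603
B [ 653.05  -126.675] 89.28117802873335 215.21693706583596 118.50826975363364
round bar [640.75 150.2 ] -5.38001717924356 81.05707865448895
obl bar [ 663.9  -110.65] 6.822854344320368 79.96630540421381
pan [[651.3 442.9]
 [644.9 281.1]
 [380.3 290. ]
 [385.2 455.6]] [515.425 367.4  ]
rack [[ 629.3 -311.1]
 [ 621.3 -455.4]
 [ 355.3 -438.8]
 [ 359.5 -295.6]] [ 491.35  -375.225]
obl [ 559.15 -382.25] rnd [[426.3, -374.0]]
tri
patty [499.8  94.5  55.4]
salt? [536.1  -5.3   4.1]
slab [ 532.2 -119.4    4.9]
patty [545.9 -15.7  13.7]
slab [ 537.3 -122.9    9.3]
bar [ 668.2 -116.7   65. ]
bar r [648.9 145.2  61. ]
pan [5.018e+02 3.921e+02 2.000e-01]
obl [ 571.3 -387.2   11.9]
rnd [ 428.6 -375.7    7.6]
```

```bash
cat >> h.py <<'E'
def psi(s=None):
    a,b=(s or state())["eef_rot"][:2];return np.degrees(np.arctan2(2*a*b,a*a-b*b))%360
def to(X,Y,Z,ps):
    "mm, deg -> tool shift and turn from the present pose"
    from scipy.spatial.transform import Rotation as Ro
    s=state();R=Ro.from_quat(s["eef_rot"]);t=R.inv().apply(np.array([X,Y,Z])-np.array(s["position"])*1000)
    G=Ro.from_matrix(np.c_[[np.cos(np.radians(ps)),np.sin(np.radians(ps)),0],[np.sin(np.radians(ps)),-np.cos(np.radians(ps)),0],[0,0,-1]])
    print("t",t.round(1),"w",(R.inv()*G).as_rotvec(degrees=True).round(1),"| pos",(s["position"]*1000).round(1),"psi",psi(s).round(1),"gap",round(s["finger_gap"]*1000,1),"gf",round(s["gripper_force"],1),"F",s["contact_force"].round(1),"t",round(s["time"],2))
E
python3 - <<'E'
from h import *
im=cv2.imread("pics/top0.png");d=np.load("pics/top0.npy")
for n,p in dict(mustbase=(213,137),mustcap=(207,112),mug=(274,103),mugbot=(274,130),redcap=(175,74)).items(): print(n,(atd("top",d,*p)*1000).round())
# everything taller than 40 mm with x in 680..800
v,u=np.mgrid[80:150,190:330];P=np.array([atd("top",d,a,b) for a,b in zip(u.ravel(),v.ravel())])*1000
for lo,hi in((60,240),(-60,60)):
    q=P[(P[:,2]>40)&(P[:,1]>lo)&(P[:,1]<hi)&(P[:,0]>690)];print(q.min(0).round(),q.max(0).round(),np.percentile(q,2,axis=0).round())
to(600,160,200,175)
E
python3 -m jog '[{"tx":-40,"ty":-14,"wz":-2},{"tx":-78,"ty":-30,"wz":-4},{"tx":-115,"ty":-44,"wz":-6},{"tx":-150,"ty":-60,"wz":-8},{"tx":-190,"ty":-75,"wz":-10},{"tx":-225,"ty":-90,"wz":-12},{"tx":-260,"ty":-105,"wz":-14},{"tx":-295,"ty":-120,"wz":-16},{"tx":-330,"ty":-135,"wz":-18},{"tx":-365,"ty":-150,"wz":-20}]'
python3 -c "
from h import *
to(600,160,200,175)"
```

```text
mustbase [741. 120.  25.]
mustcap [763. 117. 132.]
mug [815. -44.  61.]
mugbot [742. -42.  60.]
redcap [867. 196. 128.]
t [-475.2 -199.9  -17.6] w [ -0.1  -0.  -20.1] | pos [254.8 542.9 182.1] psi 154.9 gap 88.1 gf 0.0 F [ 0.  -0.2 -0.8] t 0.1Traceback (most recent call last):
  File "<stdin>", line 5, in <module>
  File "h.py", line 10, in atd
    c,d=ray(cam,u,v);return c+d*depth[int(round(v)),int(round(u))]
        ~~~^^^^^^^^^
  File "h.py", line 4, in ray
    p=camera_params(cam);K=np.array(p["K"]);T=np.array(p["camera_from_world"])
ValueError: time passes only in moves, steps and waits
invalid input at $[0]: expected keys wx, wy, wz, tx, ty, tz, grip
```

```bash
sed -i 's/^from bench import \*/from bench import *\nimport functools,bench\ncamera_params=functools.cache(bench.camera_params)/' h.py
python3 -m jog '[{"wx":0,"wy":0,"tz":0,"grip":87,"tx":-40,"ty":-14,"wz":-2},{"wx":0,"wy":0,"tz":0,"grip":87,"tx":-78,"ty":-30,"wz":-4},{"wx":0,"wy":0,"tz":0,"grip":87,"tx":-115,"ty":-44,"wz":-6},{"wx":0,"wy":0,"tz":0,"grip":87,"tx":-150,"ty":-60,"wz":-8},{"wx":0,"wy":0,"tz":0,"grip":87,"tx":-190,"ty":-75,"wz":-10},{"wx":0,"wy":0,"tz":0,"grip":87,"tx":-225,"ty":-90,"wz":-12},{"wx":0,"wy":0,"tz":0,"grip":87,"tx":-260,"ty":-105,"wz":-14},{"wx":0,"wy":0,"tz":0,"grip":87,"tx":-295,"ty":-120,"wz":-16},{"wx":0,"wy":0,"tz":0,"grip":87,"tx":-330,"ty":-135,"wz":-18},{"wx":0,"wy":0,"tz":0,"grip":87,"tx":-365,"ty":-150,"wz":-20}]'
python3 - <<'E'
from h import *
im=cv2.imread("pics/top0.png");d=np.load("pics/top0.npy")
v,u=np.mgrid[80:150,190:330];P=np.array([atd("top",d,a,b) for a,b in zip(u.ravel(),v.ravel())])*1000
for lo,hi in((60,240),(-80,60)):
    q=P[(P[:,2]>40)&(P[:,1]>lo)&(P[:,1]<hi)&(P[:,0]>690)];print(q.min(0).round(),q.max(0).round(),np.percentile(q,2,axis=0).round())
to(600,150,200,175)
E
```

```text
time: 0.93
position: [0.5224, 0.2506, 0.1827]
eef_rot: [0.044, 0.999, -0.0, -0.0]
contact_force: [-0.2, 0.9, 0.6]
finger_gap: 0.0871
gripper_force: 0.0
[740.  94.  40.] [877. 178. 135.] [742.  95.  43.]
[725. -76.  40.] [820.  15.  97.] [729. -74.  42.]
t [-86.1 -93.4 -17.4] w [-0. -0. -0.] | pos [522.4 250.6 182.7] psi 175.0 gap 87.1 gf 0.0 F [-0.2  0.9  0.6] t 0.93
```

```bash
cat >> h.py <<'E'
def wray(u,v,s):
    from scipy.spatial.transform import Rotation as Ro
    p=camera_params("wrist");K=np.array(p["K"]);H=np.array(p["hand_eye"])
    x,y=(u-K[0,2])/K[0,0],(v-K[1,2])/K[1,1];r=np.hypot(x,y)+1e-12
    d=np.array([x/r*np.sin(r),y/r*np.sin(r),np.cos(r)])
    R=Ro.from_quat(s["eef_rot"]).as_matrix();return R@H[:3,3]+np.array(s["position"]),R@H[:3,:3]@d
def watz(u,v,z,s):
    c,d=wray(u,v,s);return ((c+d*(z/1000-c[2])/d[2])*1000).round(1)
def wsnap(n):
    import pickle
    s=state();im,d=snapshot("wrist");cv2.imwrite(f"pics/{n}.png",im);pickle.dump((s,im,d),open(f"pics/{n}.pkl","wb"));return s,im,d
E
python3 -m jog '[{"wx":0,"wy":0,"tz":-2,"grip":87,"tx":-15,"ty":-15,"wz":0},{"wx":0,"wy":0,"tz":-5,"grip":87,"tx":-35,"ty":-40,"wz":0},{"wx":0,"wy":0,"tz":-10,"grip":87,"tx":-60,"ty":-65,"wz":0},{"wx":0,"wy":0,"tz":-17,"grip":87,"tx":-80,"ty":-85,"wz":0},{"wx":0,"wy":0,"tz":-17,"grip":87,"tx":-86,"ty":-93,"wz":0},{"wx":0,"wy":0,"tz":-17,"grip":87,"tx":-86,"ty":-93,"wz":0},{"wx":0,"wy":0,"tz":-17,"grip":87,"tx":-86,"ty":-93,"wz":0},{"wx":0,"wy":0,"tz":-17,"grip":87,"tx":-86,"ty":-93,"wz":0},{"wx":0,"wy":0,"tz":-17,"grip":87,"tx":-86,"ty":-93,"wz":0},{"wx":0,"wy":0,"tz":-17,"grip":87,"tx":-86,"ty":-93,"wz":0}]'
python3 -c "
from h import *
wsnap('w1');to(640,150,38,175)"
```

```text
time: 1.77
position: [0.5982, 0.1533, 0.2001]
eef_rot: [0.044, 0.999, 0.0, -0.0]
contact_force: [-0.6, -0.4, 0.1]
finger_gap: 0.0865
gripper_force: 0.0
t [-41.8   0.5 162.2] w [ 0.  0. -0.] | pos [598.3 153.1 200.2] psi 175.0 gap 86.9 gf 0.0 F [-1.2  0.2 -0. ] t 1.82
```

View pics/w1.png

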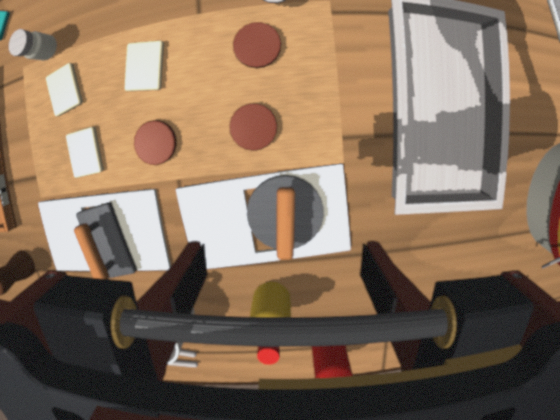

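Run:
```python
from h import *
import pickle
s,im,d=pickle.load(open("pics/w1.pkl","rb"))
def tri(a,b):
    c1,d1=ray("top",*a);c2,d2=wray(*b,s);k=np.linalg.lstsq(np.c_[d1,-d2],c2-c1,rcond=None)[0]
    return ((c1+d1*k[0]+c2+d2*k[1])*500).round(1)
print("bar",tri((200.4,155.1),(286,258)),tri((197.1,186.1),(286,188)))
print("patty",tri((213,217),(253,126)),"pan rim near",tri((85.4-.4+0,172),(509,210)))
for n,p,z in(("rbar",[(286,189),(286,257)],66),("disc",[(248,213),(322,213),(285,177),(285,250)],22),("A",[(178,190),(343,166),(351,248),(190,271)],8),("B",[(40,203),(157,190),(169,269),(55,271)],8),("obar",[(82,227),(100,278)],66),("panrim",[(397,213),(505,206)],46),("patty2",[(253,126)],14),("p1",[(257,45)],14),("p3",[(155,142)],14),("s1",[(144,66)],12)):
    print(n,[watz(*q,z,s)[:2].tolist() for q in p])
for q in((200.4,155.1),(197.1,186.1)):print(atz("top",*q,.066)*1000)
```

```text
bar [685.4 148.8  48.4] [602.2 156.3  47.7]
patty [530.4 122.9   5.8] pan rim near [636.3 420.5  91.8]
rbar [[598.0, 156.5], [676.7, 149.9]]
disc [[634.3, 107.0], [642.2, 197.5], [593.7, 156.1], [687.4, 148.0]]
A [[600.0, 17.5], [588.4, 228.5], [699.3, 235.6], [716.0, 12.5]]
B [[594.8, -226.0], [597.0, -12.0], [711.5, -18.6], [711.6, -236.9]]
obar [[621.5, -103.8], [693.9, -98.4]]
panrim [[642.6, 286.0], [648.0, 450.4]]
patty2 [[530.2, 123.7]]
p1 [[433.2, 137.2]]
p3 [[534.4, -1.7]]
s1 [[435.7, -6.3]]
[678.43622252 144.76992961  66.        ]
[598.41078886 152.42013069  66.        ]
```

```bash
python3 -m jog '[{"wx":0,"wy":0,"tz":20,"grip":70,"tx":-20,"ty":1,"wz":0},{"wx":0,"wy":0,"tz":45,"grip":60,"tx":-40,"ty":1.4,"wz":0},{"wx":0,"wy":0,"tz":75,"grip":60,"tx":-40,"ty":1.4,"wz":0},{"wx":0,"wy":0,"tz":105,"grip":60,"tx":-40,"ty":1.4,"wz":0},{"wx":0,"wy":0,"tz":130,"grip":60,"tx":-40,"ty":1.4,"wz":0},{"wx":0,"wy":0,"tz":150,"grip":60,"tx":-40,"ty":1.4,"wz":0},{"wx":0,"wy":0,"tz":162,"grip":60,"tx":-40,"ty":1.4,"wz":0},{"wx":0,"wy":0,"tz":162,"grip":60,"tx":-40,"ty":1.4,"wz":0},{"wx":0,"wy":0,"tz":162,"grip":10,"tx":-40,"ty":1.4,"wz":0},{"wx":0,"wy":0,"tz":162,"grip":10,"tx":-40,"ty":1.4,"wz":0}]'
python3 -m jog '[{"wx":0,"wy":0,"tz":0,"grip":10,"tx":0,"ty":0,"wz":0},{"wx":0,"wy":0,"tz":0,"grip":10,"tx":0,"ty":0,"wz":0},{"wx":0,"wy":0,"tz":0,"grip":10,"tx":0,"ty":0,"wz":0},{"wx":0,"wy":0,"tz":-2,"grip":10,"tx":0,"ty":0,"wz":0},{"wx":0,"wy":0,"tz":-8,"grip":10,"tx":0,"ty":0,"wz":0},{"wx":0,"wy":0,"tz":-18,"grip":10,"tx":0,"ty":0,"wz":0},{"wx":0,"wy":0,"tz":-30,"grip":10,"tx":0,"ty":0,"wz":0},{"wx":0,"wy":0,"tz":-45,"grip":10,"tx":0,"ty":0,"wz":0},{"wx":0,"wy":0,"tz":-60,"grip":10,"tx":0,"ty":0,"wz":0},{"wx":0,"wy":0,"tz":-70,"grip":10,"tx":0,"ty":0,"wz":0}]'
python3 -c "
from h import *
to(426,-375,130,175)"
```

```text
time: 2.65
position: [0.6399, 0.1502, 0.0404]
eef_rot: [0.045, 0.999, 0.0, 0.001]
contact_force: [0.6, 0.1, 0.5]
finger_gap: 0.0503
gripper_force: 0.0
time: 3.48
position: [0.6398, 0.1499, 0.1117]
eef_rot: [0.045, 0.999, 0.0, 0.002]
contact_force: [0.1, 0.1, 0.2]
finger_gap: 0.0099
gripper_force: 0.0
t [ 165.8 -542.   -19.4] w [ 0.1  0.2 -0.1] | pos [639.8 149.9 111.7] psi 174.9 gap 9.9 gf 0.0 F [0.1 0.1 0.2] t 3.48
```

```bash
python3 -m jog '[{"wx":0,"wy":0,"tz":-10,"grip":60,"tx":10,"ty":0,"wz":0},{"wx":0,"wy":0,"tz":-20,"grip":60,"tx":20,"ty":0,"wz":0},{"wx":0,"wy":0,"tz":-30,"grip":60,"tx":30,"ty":0,"wz":0},{"wx":0,"wy":0,"tz":-40,"grip":60,"tx":40,"ty":0,"wz":0},{"wx":0,"wy":0,"tz":-40,"grip":60,"tx":40,"ty":0,"wz":0},{"wx":0,"wy":0,"tz":-40,"grip":60,"tx":40,"ty":0,"wz":0},{"wx":0,"wy":0,"tz":-40,"grip":60,"tx":40,"ty":0,"wz":0},{"wx":0,"wy":0,"tz":-40,"grip":60,"tx":40,"ty":0,"wz":0},{"wx":0,"wy":0,"tz":-40,"grip":60,"tx":40,"ty":0,"wz":0},{"wx":0,"wy":0,"tz":-40,"grip":60,"tx":40,"ty":0,"wz":0}]'
python3 - <<'E'
from h import *
s,im,d=wsnap("w2")
h=cv2.cvtColor(cv2.imread("pics/w1.png"),cv2.COLOR_BGR2HSV);print(h[220,286],h[250,286],h[150,300])
for c in seg(im,(6,150,90),(15,255,255),(200,120,380,330),100):
    r=cv2.minAreaRect(c);print(r, rect.__name__)
    w=np.array([watz(*p[0],66,s)[:2] for p in c],np.float32);print(cv2.minAreaRect(w))
to(638,151,38,175)
E
```

```text
time: 4.32
position: [0.5991, 0.1532, 0.1471]
eef_rot: [0.045, 0.999, -0.0, -0.001]
contact_force: [-0.3, -0.3, 0.6]
finger_gap: 0.0596
gripper_force: 0.0
[ 13 148 213] [ 13 148 212] [ 16 119 214]
t [-39.1   1.3 109.3] w [-0.  -0.1 -0.2] | pos [599.  153.2 147.3] psi 174.8 gap 59.6 gf 0.0 F [ 0.1 -0.6 -0.4] t 4.37
```

View pics/w2.png

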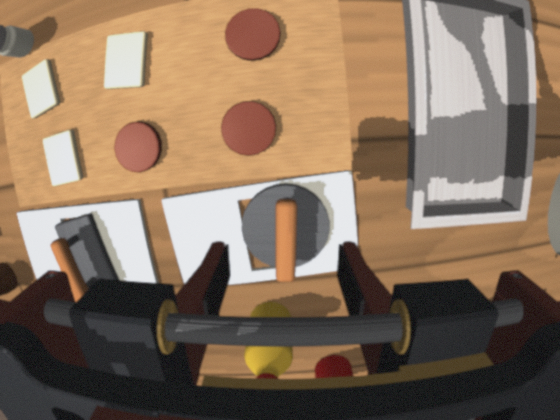

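```bash
python3 -c "
from h import *;import pickle
s,im,d=pickle.load(open('pics/w2.pkl','rb'));print(watz(286,200,66,s),watz(285,280,66,s))"
python3 -m jog '[{"wx":0,"wy":0,"tz":10,"grip":50,"tx":-20,"ty":1,"wz":0},{"wx":0,"wy":0,"tz":30,"grip":50,"tx":-39,"ty":1,"wz":0},{"wx":0,"wy":0,"tz":55,"grip":50,"tx":-39,"ty":1,"wz":0},{"wx":0,"wy":0,"tz":80,"grip":50,"tx":-39,"ty":1,"wz":0},{"wx":0,"wy":0,"tz":100,"grip":40,"tx":-39,"ty":1,"wz":0},{"wx":0,"wy":0,"tz":109,"grip":40,"tx":-39,"ty":1,"wz":0},{"wx":0,"wy":0,"tz":109,"grip":5,"tx":-39,"ty":1,"wz":0},{"wx":0,"wy":0,"tz":109,"grip":5,"tx":-39,"ty":1,"wz":0},{"wx":0,"wy":0,"tz":109,"grip":5,"tx":-39,"ty":1,"wz":0},{"wx":0,"wy":0,"tz":109,"grip":5,"tx":-39,"ty":1,"wz":0}]'
python3 -m jog '[{"wx":0,"wy":0,"tz":0,"grip":5,"tx":0,"ty":0,"wz":0},{"wx":0,"wy":0,"tz":0,"grip":5,"tx":0,"ty":0,"wz":0},{"wx":0,"wy":0,"tz":0,"grip":5,"tx":0,"ty":0,"wz":0},{"wx":0,"wy":0,"tz":0,"grip":5,"tx":0,"ty":0,"wz":0},{"wx":0,"wy":0,"tz":0,"grip":5,"tx":0,"ty":0,"wz":0},{"wx":0,"wy":0,"tz":0,"grip":5,"tx":0,"ty":0,"wz":0},{"wx":0,"wy":0,"tz":-2,"grip":5,"tx":0,"ty":0,"wz":0},{"wx":0,"wy":0,"tz":-5,"grip":5,"tx":0,"ty":0,"wz":0},{"wx":0,"wy":0,"tz":-10,"grip":5,"tx":0,"ty":0,"wz":0},{"wx":0,"wy":0,"tz":-18,"grip":5,"tx":0,"ty":0,"wz":0}]'
```

```text
[596.5 156.2  66. ] [677.6 148.2  66. ]
time: 5.2
position: [0.6392, 0.1511, 0.0416]
eef_rot: [0.045, 0.999, 0.0, 0.002]
contact_force: [-0.2, -0.4, 0.4]
finger_gap: 0.0169
gripper_force: 0.0
time: 6.03
position: [0.6376, 0.1508, 0.0569]
eef_rot: [0.045, 0.999, -0.0, -0.001]
contact_force: [0.6, -0.2, -0.3]
finger_gap: 0.0049
gripper_force: 0.0
```

```bash
python3 -c "
from h import *
wsnap('w3');im,d=snapshot('scene');a=cv2.imread('pics/w3.png');cv2.imwrite('pics/m3.png',np.hstack([cv2.resize(a[130:410,130:430],(400,373)),cv2.resize(im[120:260,255:405],(400,373),interpolation=2)]))"
```

```text
(no output)
```

View pics/m3.png

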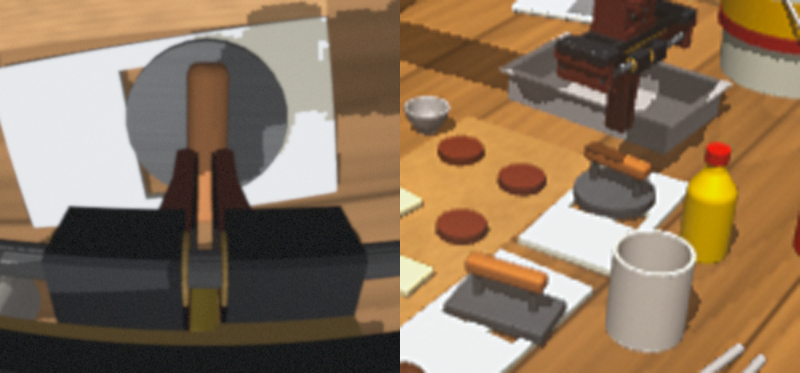

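```bash
python3 -m jog '[{"wx":0,"wy":0,"tz":0,"grip":50,"tx":0,"ty":0,"wz":0},{"wx":0,"wy":0,"tz":0,"grip":50,"tx":0,"ty":0,"wz":0},{"wx":0,"wy":0,"tz":0,"grip":50,"tx":0,"ty":0,"wz":0},{"wx":0,"wy":0,"tz":5,"grip":50,"tx":0,"ty":0,"wz":0},{"wx":0,"wy":0,"tz":12,"grip":50,"tx":0,"ty":0,"wz":0},{"wx":0,"wy":0,"tz":20,"grip":50,"tx":0,"ty":0,"wz":0},{"wx":0,"wy":0,"tz":28,"grip":50,"tx":0,"ty":0,"wz":0},{"wx":0,"wy":0,"tz":35,"grip":50,"tx":0,"ty":0,"wz":0},{"wx":0,"wy":0,"tz":40,"grip":50,"tx":0,"ty":0,"wz":0},{"wx":0,"wy":0,"tz":42,"grip":50,"tx":0,"ty":0,"wz":0}]'
python3 -m jog '[{"wx":0,"wy":0,"tz":0,"grip":5,"tx":0,"ty":0,"wz":0},{"wx":0,"wy":0,"tz":0,"grip":5,"tx":0,"ty":0,"wz":0},{"wx":0,"wy":0,"tz":0,"grip":5,"tx":0,"ty":0,"wz":0},{"wx":0,"wy":0,"tz":0,"grip":5,"tx":0,"ty":0,"wz":0},{"wx":0,"wy":0,"tz":0,"grip":5,"tx":0,"ty":0,"wz":0},{"wx":0,"wy":0,"tz":0,"grip":5,"tx":0,"ty":0,"wz":0},{"wx":0,"wy":0,"tz":0,"grip":5,"tx":0,"ty":0,"wz":0},{"wx":0,"wy":0,"tz":0,"grip":5,"tx":0,"ty":0,"wz":0},{"wx":0,"wy":0,"tz":0,"grip":5,"tx":0,"ty":0,"wz":0},{"wx":0,"wy":0,"tz":0,"grip":5,"tx":0,"ty":0,"wz":0}]'
python3 - <<'E'
from h import *
s,im,d=wsnap("w4");c=cv2.resize(im[170:330,160:400],(720,480));cv2.imwrite("pics/c4.png",c)
E
```

```text
time: 6.97
position: [0.6372, 0.1507, 0.0133]
eef_rot: [0.045, 0.999, -0.0, -0.001]
contact_force: [1.5, 0.6, 0.1]
finger_gap: 0.0499
gripper_force: 0.0
time: 7.8
position: [0.6383, 0.1512, 0.0158]
eef_rot: [0.045, 0.999, 0.0, 0.001]
contact_force: [0.1, 1.6, 3.2]
finger_gap: 0.0196
gripper_force: 30.0
```

View pics/c4.png

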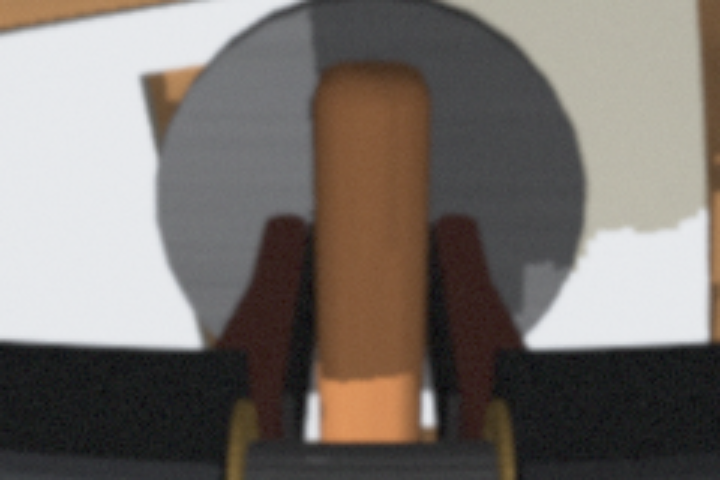

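```bash
python3 -m jog '[{"wx":0,"wy":0,"tz":-2,"grip":5,"tx":0,"ty":0,"wz":0},{"wx":0,"wy":0,"tz":-6,"grip":5,"tx":0,"ty":0,"wz":0},{"wx":0,"wy":0,"tz":-14,"grip":5,"tx":0,"ty":0,"wz":0},{"wx":0,"wy":0,"tz":-25,"grip":5,"tx":0,"ty":0,"wz":0},{"wx":0,"wy":0,"tz":-38,"grip":5,"tx":0,"ty":0,"wz":0},{"wx":0,"wy":0,"tz":-51,"grip":5,"tx":0,"ty":0,"wz":0},{"wx":0,"wy":0,"tz":-63,"grip":5,"tx":0,"ty":-2,"wz":0},{"wx":0,"wy":0,"tz":-73,"grip":5,"tx":2,"ty":-8,"wz":0},{"wx":0,"wy":0,"tz":-78,"grip":5,"tx":6,"ty":-20,"wz":0},{"wx":0,"wy":0,"tz":-80,"grip":5,"tx":12,"ty":-40,"wz":0}]'
python3 -m jog '[{"wx":0,"wy":0,"tz":0,"grip":5,"tx":8,"ty":-28,"wz":0},{"wx":0,"wy":0,"tz":0,"grip":5,"tx":17,"ty":-58,"wz":0},{"wx":0,"wy":0,"tz":0,"grip":5,"tx":26,"ty":-89,"wz":0},{"wx":0,"wy":0,"tz":0,"grip":5,"tx":36,"ty":-120,"wz":0},{"wx":0,"wy":0,"tz":0,"grip":5,"tx":46,"ty":-151,"wz":0},{"wx":0,"wy":0,"tz":0,"grip":5,"tx":56,"ty":-182,"wz":0},{"wx":0,"wy":0,"tz":0,"grip":5,"tx":66,"ty":-213,"wz":0},{"wx":0,"wy":0,"tz":0,"grip":5,"tx":76,"ty":-243,"wz":0},{"wx":0,"wy":0,"tz":0,"grip":5,"tx":85,"ty":-271,"wz":0},{"wx":0,"wy":0,"tz":0,"grip":5,"tx":93,"ty":-296,"wz":0}]'
python3 -c "
from h import *
to(426,-375,95,175)"
```

```text
time: 8.68
position: [0.6229, 0.1124, 0.0972]
eef_rot: [0.044, 0.999, 0.0, 0.001]
contact_force: [-0.6, 0.2, -4.7]
finger_gap: 0.0198
gripper_force: 3.0
time: 9.52
position: [0.5022, -0.1771, 0.0973]
eef_rot: [0.046, 0.999, -0.001, 0.001]
contact_force: [-0.3, 0.0, 0.4]
finger_gap: 0.0052
gripper_force: 0.0
t [  57.9 -204.     2.5] w [-0.1  0.2 -0.2] | pos [ 502.2 -177.1   97.3] psi 174.8 gap 5.2 gf 0.0 F [-0.3  0.   0.4] t 9.52
```

```bash
python3 -c "
from h import *
im,d=snapshot('top');np.save('pics/top1.npy',d);cv2.imwrite('pics/top1.png',im);cv2.imwrite('pics/c5.png',cv2.resize(im[130:290,160:450],None,fx=2.7,fy=2.7,interpolation=2))
im,d=snapshot('scene');cv2.imwrite('pics/scene1.png',im)"
```

```text
(no output)
```

View pics/c5.png

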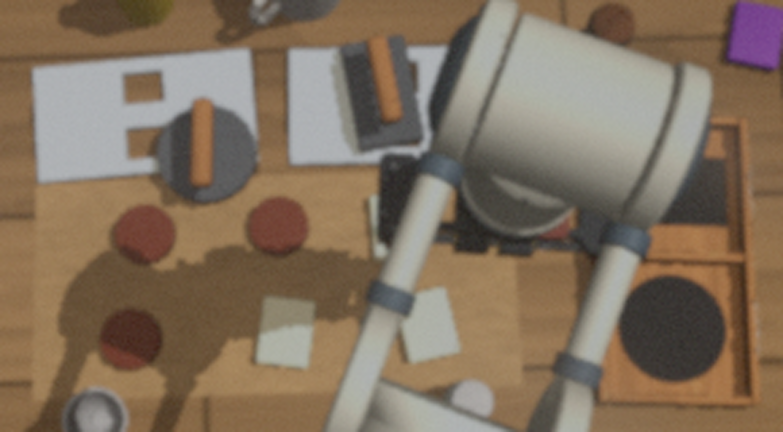

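```bash
python3 -c "
from h import *
a=atz('top',160+204/2.7-.3,130+98/2.7-.3,.066)*1000;b=atz('top',160+201/2.7-.3,130+186/2.7-.3,.066)*1000
print(a,b,(a+b)/2,np.degrees(np.arctan2(*(a-b)[1::-1])))
for c in seg(cv2.imread('pics/top1.png'),(6,120,110),(16,255,255),(225,160,245,204),30):print(rect(c,.066))
print(atz('top',160+206/2.7,130+152/2.7,.022)*1000)
to(606,61,95,180)"
```

```text
[647.16883202  57.41163782  66.        ] [563.89186256  60.93132855  66.        ] [605.53034729  59.17148319  66.        ] -2.420158605020604
[ 6.049e+02  6.100e+01  7.440e+01  1.490e+01 -6.000e-01]
[606.20195956  60.04470988  22.        ]
t [-81.  248.3   1.7] w [-0.2  0.1 -5.4] | pos [ 501.8 -178.5   97.1] psi 174.6 gap 5.0 gf 0.0 F [ 0.1 -1.   0.6] t 9.62
```

```bash
python3 -m jog '[{"wx":0,"wy":0,"tz":0,"grip":50,"tx":-9,"ty":28,"wz":-1},{"wx":0,"wy":0,"tz":0,"grip":50,"tx":-20,"ty":60,"wz":-2},{"wx":0,"wy":0,"tz":0,"grip":50,"tx":-31,"ty":94,"wz":-3},{"wx":0,"wy":0,"tz":0,"grip":50,"tx":-42,"ty":128,"wz":-4},{"wx":0,"wy":0,"tz":0,"grip":50,"tx":-53,"ty":162,"wz":-4},{"wx":0,"wy":0,"tz":0,"grip":50,"tx":-64,"ty":195,"wz":-4},{"wx":0,"wy":0,"tz":0,"grip":50,"tx":-74,"ty":225,"wz":-4},{"wx":0,"wy":0,"tz":0,"grip":50,"tx":-81,"ty":248,"wz":-4},{"wx":0,"wy":0,"tz":0,"grip":50,"tx":-81,"ty":248,"wz":-4},{"wx":0,"wy":0,"tz":0,"grip":50,"tx":-81,"ty":248,"wz":-4}]'
python3 - <<'E'
from h import *
s,im,d=wsnap("w5")
for c in seg(im,(6,140,90),(15,255,255),(240,120,330,330),100)[:6]:
    w=np.array([watz(*p[0],66,s)[:2] for p in c],np.float32);print(cv2.minAreaRect(w))
to(606,61,14,178.5)
E
```

```text
time: 10.45
position: [0.6064, 0.0665, 0.0961]
eef_rot: [0.009, 1.0, -0.0, 0.001]
contact_force: [0.3, -0.7, -0.8]
finger_gap: 0.0501
gripper_force: 0.0
((604.2660522460938, 62.26656723022461), (16.7575740814209, 79.4981918334961), 88.12553405761719)
t [ 0.2 -4.3 82. ] w [-0.   0.1  0.4] | pos [606.2  65.4  96. ] psi 178.9 gap 50.1 gf 0.0 F [-0.4 -0.4 -1.4] t 10.5
```

```bash
python3 -m jog '[{"wx":0,"wy":0,"tz":12,"grip":50,"tx":1,"ty":-3.5,"wz":0},{"wx":0,"wy":0,"tz":30,"grip":50,"tx":1,"ty":-3.5,"wz":0},{"wx":0,"wy":0,"tz":50,"grip":50,"tx":1,"ty":-3.5,"wz":0},{"wx":0,"wy":0,"tz":68,"grip":50,"tx":1,"ty":-3.5,"wz":0},{"wx":0,"wy":0,"tz":78,"grip":50,"tx":1,"ty":-3.5,"wz":0},{"wx":0,"wy":0,"tz":82,"grip":50,"tx":1,"ty":-3.5,"wz":0},{"wx":0,"wy":0,"tz":82,"grip":5,"tx":1,"ty":-3.5,"wz":0},{"wx":0,"wy":0,"tz":82,"grip":5,"tx":1,"ty":-3.5,"wz":0},{"wx":0,"wy":0,"tz":82,"grip":5,"tx":1,"ty":-3.5,"wz":0},{"wx":0,"wy":0,"tz":82,"grip":5,"tx":1,"ty":-3.5,"wz":0}]'
python3 -m jog '[{"wx":0,"wy":0,"tz":0,"grip":5,"tx":0,"ty":0,"wz":0},{"wx":0,"wy":0,"tz":0,"grip":5,"tx":0,"ty":0,"wz":0},{"wx":0,"wy":0,"tz":-4,"grip":5,"tx":0,"ty":0,"wz":0},{"wx":0,"wy":0,"tz":-12,"grip":5,"tx":0,"ty":0,"wz":0},{"wx":0,"wy":0,"tz":-22,"grip":5,"tx":0,"ty":0,"wz":0},{"wx":0,"wy":0,"tz":-34,"grip":5,"tx":0,"ty":0,"wz":0},{"wx":0,"wy":0,"tz":-46,"grip":5,"tx":0,"ty":0,"wz":0},{"wx":0,"wy":0,"tz":-56,"grip":5,"tx":0,"ty":0,"wz":0},{"wx":0,"wy":0,"tz":-62,"grip":5,"tx":0,"ty":0,"wz":0},{"wx":0,"wy":0,"tz":-64,"grip":5,"tx":0,"ty":0,"wz":0}]'
python3 -c "
from h import *
to(426,-375,77,178.5)"
```

```text
time: 11.33
position: [0.606, 0.0618, 0.0147]
eef_rot: [0.01, 1.0, 0.0, 0.001]
contact_force: [0.6, 0.9, 0.1]
finger_gap: 0.0266
gripper_force: 0.0
time: 12.17
position: [0.6061, 0.062, 0.0795]
eef_rot: [0.01, 1.0, 0.0, 0.002]
contact_force: [0.4, -0.5, -5.6]
finger_gap: 0.0196
gripper_force: 30.0
t [ 171.4 -440.4    1.9] w [0.  0.2 0.4] | pos [606.1  62.   79.5] psi 178.9 gap 19.6 gf 30.0 F [ 0.4 -0.5 -5.6] t 12.17
```

```bash
python3 -m jog '[{"wx":0,"wy":0,"tz":0,"grip":5,"tx":3,"ty":-8,"wz":0},{"wx":0,"wy":0,"tz":0,"grip":5,"tx":9,"ty":-24,"wz":0},{"wx":0,"wy":0,"tz":0,"grip":5,"tx":19,"ty":-48,"wz":0},{"wx":0,"wy":0,"tz":0,"grip":5,"tx":30,"ty":-76,"wz":0},{"wx":0,"wy":0,"tz":0,"grip":5,"tx":41,"ty":-106,"wz":0},{"wx":0,"wy":0,"tz":0,"grip":5,"tx":53,"ty":-136,"wz":0},{"wx":0,"wy":0,"tz":0,"grip":5,"tx":65,"ty":-166,"wz":0},{"wx":0,"wy":0,"tz":0,"grip":5,"tx":77,"ty":-197,"wz":0},{"wx":0,"wy":0,"tz":0,"grip":5,"tx":89,"ty":-228,"wz":0},{"wx":0,"wy":0,"tz":0,"grip":5,"tx":101,"ty":-259,"wz":0}]'
python3 -m jog '[{"wx":0,"wy":0,"tz":0,"grip":5,"tx":12,"ty":-31,"wz":0},{"wx":0,"wy":0,"tz":0,"grip":5,"tx":24,"ty":-62,"wz":0},{"wx":0,"wy":0,"tz":0,"grip":5,"tx":35,"ty":-92,"wz":0},{"wx":0,"wy":0,"tz":0,"grip":5,"tx":46,"ty":-120,"wz":0},{"wx":0,"wy":0,"tz":0,"grip":5,"tx":56,"ty":-145,"wz":0},{"wx":0,"wy":0,"tz":0,"grip":5,"tx":64,"ty":-165,"wz":0},{"wx":0,"wy":0,"tz":0,"grip":5,"tx":69,"ty":-177,"wz":0},{"wx":0,"wy":0,"tz":0,"grip":5,"tx":71,"ty":-181,"wz":0},{"wx":0,"wy":0,"tz":0,"grip":5,"tx":71,"ty":-181,"wz":0},{"wx":0,"wy":0,"tz":0,"grip":5,"tx":71,"ty":-181,"wz":0}]'
python3 - <<'E'
from h import *
s,im,d=wsnap("w6");to(427,-375.5,16,178.5)
E
```

```text
time: 13.0
position: [0.4972, -0.1966, 0.0763]
eef_rot: [0.01, 1.0, 0.0, -0.001]
contact_force: [0.2, 0.1, -4.9]
finger_gap: 0.0197
gripper_force: 30.0
time: 13.83
position: [0.4246, -0.3737, 0.0768]
eef_rot: [0.01, 1.0, 0.001, -0.0]
contact_force: [-0.4, -0.4, -5.2]
finger_gap: 0.0199
gripper_force: 30.0
t [-2.1 -2.1 61. ] w [0.1 0.  0.4] | pos [ 424.9 -373.4   77. ] psi 178.9 gap 19.6 gf 30.0 F [ 0.1 -0.3 -4.4] t 13.88
```

View pics/w6.png

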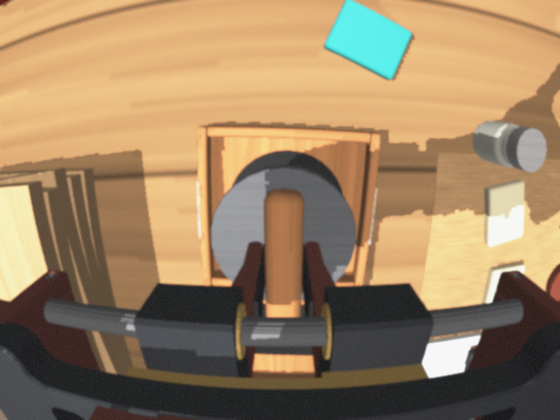

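Run:
```python
from h import *
import pickle
s=pickle.load(open("pics/w6.pkl","rb"))[0]
for q in((203,128),(378,135),(365,268),(204,268)):print(watz(*q,26,s))
```

```text
[ 353.9 -434.7   26. ]
[ 361.6 -297.1   26. ]
[ 477.2 -301.9   26. ]
[ 474.3 -444.2   26. ]
```

```bash
python3 -m jog '[{"wx":0,"wy":0,"tz":4,"grip":5,"tx":-1,"ty":0,"wz":0},{"wx":0,"wy":0,"tz":12,"grip":5,"tx":-3,"ty":0,"wz":0},{"wx":0,"wy":0,"tz":22,"grip":5,"tx":-3,"ty":0,"wz":0},{"wx":0,"wy":0,"tz":33,"grip":5,"tx":-3,"ty":0,"wz":0},{"wx":0,"wy":0,"tz":43,"grip":5,"tx":-3,"ty":0,"wz":0},{"wx":0,"wy":0,"tz":51,"grip":5,"tx":-3,"ty":0,"wz":0},{"wx":0,"wy":0,"tz":57,"grip":5,"tx":-3,"ty":0,"wz":0},{"wx":0,"wy":0,"tz":60,"grip":5,"tx":-3,"ty":0,"wz":0},{"wx":0,"wy":0,"tz":61,"grip":5,"tx":-3,"ty":0,"wz":0},{"wx":0,"wy":0,"tz":62,"grip":5,"tx":-3,"ty":0,"wz":0}]'
python3 -m jog '[{"wx":0,"wy":0,"tz":0,"grip":45,"tx":0,"ty":0,"wz":0},{"wx":0,"wy":0,"tz":0,"grip":45,"tx":0,"ty":0,"wz":0},{"wx":0,"wy":0,"tz":0,"grip":45,"tx":0,"ty":0,"wz":0},{"wx":0,"wy":0,"tz":0,"grip":45,"tx":0,"ty":0,"wz":0},{"wx":0,"wy":0,"tz":-15,"grip":45,"tx":0,"ty":0,"wz":0},{"wx":0,"wy":0,"tz":-40,"grip":45,"tx":0,"ty":0,"wz":0},{"wx":0,"wy":0,"tz":-70,"grip":45,"tx":0,"ty":0,"wz":0},{"wx":0,"wy":0,"tz":-100,"grip":45,"tx":0,"ty":0,"wz":0},{"wx":0,"wy":0,"tz":-110,"grip":45,"tx":0,"ty":0,"wz":0},{"wx":0,"wy":0,"tz":-110,"grip":45,"tx":0,"ty":0,"wz":0}]'
python3 -c "
from h import *
im=cv2.imread('pics/top0.png')
for c in seg(im,(6,120,120),(16,255,255),(290,140,312,178),30):print(rect(c,.066))
to(620,-107,125,187)"
```

```text
time: 14.72
position: [0.4275, -0.3748, 0.0153]
eef_rot: [0.01, 1.0, -0.0, 0.0]
contact_force: [-0.3, -0.5, -5.9]
finger_gap: 0.0197
gripper_force: 30.0
time: 15.55
position: [0.4289, -0.3762, 0.1297]
eef_rot: [0.01, 1.0, -0.003, 0.003]
contact_force: [-0.1, 0.8, 0.1]
finger_gap: 0.0448
gripper_force: 0.0
[ 663.  -109.9   81.5   14.8    8.6]
t [-185.7  272.9    4.3] w [-0.3  0.3 -8.1] | pos [ 428.9 -376.2  129.7] psi 178.9 gap 44.8 gf 0.0 F [-0.1  0.8  0.1] t 15.55
```

```bash
python3 -m jog '[{"wx":0,"wy":0,"tz":0,"grip":50,"tx":-22,"ty":27,"wz":-1},{"wx":0,"wy":0,"tz":0,"grip":50,"tx":-46,"ty":57,"wz":-2},{"wx":0,"wy":0,"tz":0,"grip":50,"tx":-72,"ty":89,"wz":-3},{"wx":0,"wy":0,"tz":0,"grip":50,"tx":-98,"ty":121,"wz":-4},{"wx":0,"wy":0,"tz":0,"grip":50,"tx":-124,"ty":153,"wz":-5},{"wx":0,"wy":0,"tz":0,"grip":50,"tx":-150,"ty":185,"wz":-6},{"wx":0,"wy":0,"tz":0,"grip":50,"tx":-176,"ty":217,"wz":-7},{"wx":0,"wy":0,"tz":0,"grip":50,"tx":-200,"ty":246,"wz":-8},{"wx":0,"wy":0,"tz":0,"grip":50,"tx":-215,"ty":265,"wz":-8},{"wx":0,"wy":0,"tz":0,"grip":50,"tx":-221,"ty":272,"wz":-8}]'
python3 - <<'E'
from h import *
s,im,d=wsnap("w7")
for c in seg(im,(6,140,90),(15,255,255),(240,120,330,330),100)[:6]:
    w=np.array([watz(*p[0],66,s)[:2] for p in c],np.float32);print(cv2.minAreaRect(w),cv2.boundingRect(c))
to(663,-107,15,188)
E
```

```text
time: 16.38
position: [0.6546, -0.1033, 0.1219]
eef_rot: [-0.062, 0.998, 0.001, -0.002]
contact_force: [-0.0, 0.0, 0.2]
finger_gap: 0.0504
gripper_force: 0.0
((660.4130859375, -108.59041595458984), (80.94231414794922, 17.1430606842041), 8.506117820739746) (264, 169, 23, 93)
t [ -8.3  -4.5 107. ] w [ 0.1 -0.2 -0.9] | pos [ 654.6 -103.7  122.1] psi 187.1 gap 50.3 gf 0.0 F [-1.   1.1 -1.2] t 16.43
```

```bash
python3 -m jog '[{"wx":0,"wy":0,"tz":15,"grip":50,"tx":-6,"ty":-5.5,"wz":-1},{"wx":0,"wy":0,"tz":38,"grip":50,"tx":-6,"ty":-5.5,"wz":-1},{"wx":0,"wy":0,"tz":64,"grip":50,"tx":-6,"ty":-5.5,"wz":-1},{"wx":0,"wy":0,"tz":87,"grip":50,"tx":-6,"ty":-5.5,"wz":-1},{"wx":0,"wy":0,"tz":101,"grip":45,"tx":-6,"ty":-5.5,"wz":-1},{"wx":0,"wy":0,"tz":107,"grip":40,"tx":-6,"ty":-5.5,"wz":-1},{"wx":0,"wy":0,"tz":107,"grip":5,"tx":-6,"ty":-5.5,"wz":-1},{"wx":0,"wy":0,"tz":107,"grip":5,"tx":-6,"ty":-5.5,"wz":-1},{"wx":0,"wy":0,"tz":107,"grip":5,"tx":-6,"ty":-5.5,"wz":-1},{"wx":0,"wy":0,"tz":107,"grip":5,"tx":-6,"ty":-5.5,"wz":-1}]'
python3 -m jog '[{"wx":0,"wy":0,"tz":0,"grip":5,"tx":0,"ty":0,"wz":0},{"wx":0,"wy":0,"tz":0,"grip":5,"tx":0,"ty":0,"wz":0},{"wx":0,"wy":0,"tz":-4,"grip":5,"tx":0,"ty":0,"wz":0},{"wx":0,"wy":0,"tz":-12,"grip":5,"tx":0,"ty":0,"wz":0},{"wx":0,"wy":0,"tz":-22,"grip":5,"tx":0,"ty":0,"wz":0},{"wx":0,"wy":0,"tz":-34,"grip":5,"tx":0,"ty":0,"wz":0},{"wx":0,"wy":0,"tz":-46,"grip":5,"tx":0,"ty":0,"wz":0},{"wx":0,"wy":0,"tz":-57,"grip":5,"tx":0,"ty":0,"wz":0},{"wx":0,"wy":0,"tz":-65,"grip":5,"tx":0,"ty":0,"wz":0},{"wx":0,"wy":0,"tz":-70,"grip":5,"tx":0,"ty":0,"wz":0}]'
python3 -c "
from h import *
to(560,-381,85,86.5)"
```

```text
time: 17.27
position: [0.6613, -0.1118, 0.02]
eef_rot: [-0.069, 0.998, -0.0, 0.001]
contact_force: [0.8, 2.2, 1.8]
finger_gap: 0.0198
gripper_force: 30.0
time: 18.1
position: [0.6612, -0.1121, 0.0906]
eef_rot: [-0.069, 0.998, -0.0, 0.001]
contact_force: [0.0, -0.5, -5.1]
finger_gap: 0.0198
gripper_force: 30.0
t [ 137.  -252.6    5.5] w [1.000e-01 2.000e-01 1.014e+02] | pos [ 661.2 -112.1   90.6] psi 187.9 gap 19.8 gf 30.0 F [ 0.  -0.5 -5.1] t 18.1
```

```bash
python3 -m jog '[{"wx":0,"wy":0,"tz":0,"grip":5,"tx":4,"ty":-4,"wz":3},{"wx":0,"wy":0,"tz":0,"grip":5,"tx":12,"ty":-12,"wz":8},{"wx":0,"wy":0,"tz":0,"grip":5,"tx":24,"ty":-24,"wz":13},{"wx":0,"wy":0,"tz":0,"grip":5,"tx":38,"ty":-38,"wz":19},{"wx":0,"wy":0,"tz":0,"grip":5,"tx":53,"ty":-54,"wz":25},{"wx":0,"wy":0,"tz":0,"grip":5,"tx":68,"ty":-71,"wz":31},{"wx":0,"wy":0,"tz":0,"grip":5,"tx":83,"ty":-88,"wz":37},{"wx":0,"wy":0,"tz":0,"grip":5,"tx":97,"ty":-105,"wz":43},{"wx":0,"wy":0,"tz":0,"grip":5,"tx":109,"ty":-121,"wz":48},{"wx":0,"wy":0,"tz":0,"grip":5,"tx":117,"ty":-133,"wz":52}]'
python3 -c "
from h import *
to(560,-380,85,86.5)"
```

```text
time: 18.93
position: [0.5615, -0.2612, 0.0883]
eef_rot: [0.378, 0.926, -0.0, -0.0]
contact_force: [-0.6, -0.6, -4.5]
finger_gap: 0.0193
gripper_force: 30.0
t [-82.2 -85.8   3.3] w [-0.  0. 49.] | pos [ 561.5 -261.2   88.3] psi 135.5 gap 19.3 gf 30.0 F [-0.6 -0.6 -4.5] t 18.93
```

```bash
python3 -m jog '[{"wx":0,"wy":0,"tz":0,"grip":5,"tx":-12,"ty":-12,"wz":6},{"wx":0,"wy":0,"tz":0,"grip":5,"tx":-24,"ty":-25,"wz":12},{"wx":0,"wy":0,"tz":0,"grip":5,"tx":-37,"ty":-38,"wz":18},{"wx":0,"wy":0,"tz":0,"grip":5,"tx":-50,"ty":-52,"wz":24},{"wx":0,"wy":0,"tz":0,"grip":5,"tx":-62,"ty":-64,"wz":30},{"wx":0,"wy":0,"tz":0,"grip":5,"tx":-71,"ty":-74,"wz":36},{"wx":0,"wy":0,"tz":0,"grip":5,"tx":-77,"ty":-81,"wz":42},{"wx":0,"wy":0,"tz":0,"grip":5,"tx":-80,"ty":-84,"wz":46},{"wx":0,"wy":0,"tz":0,"grip":5,"tx":-81,"ty":-85,"wz":48},{"wx":0,"wy":0,"tz":0,"grip":5,"tx":-81,"ty":-85,"wz":49}]'
python3 - <<'E'
from h import *
s,im,d=wsnap("w8");to(560,-380,20.5,86.5)
a=im
t=np.vstack([a[:300]]);cv2.imwrite("pics/c8.png",t)
E
```

```text
time: 19.77
position: [0.5613, -0.3775, 0.0878]
eef_rot: [0.727, 0.687, -0.0, -0.0]
contact_force: [0.6, -0.8, -5.0]
finger_gap: 0.0195
gripper_force: 30.0
t [-3.  -1.2 67.4] w [-0.  -0.   0.2] | pos [ 561.4 -377.1   87.9] psi 86.7 gap 19.7 gf 30.0 F [-0.1  0.2 -5.1] t 19.82
```

View pics/c8.png

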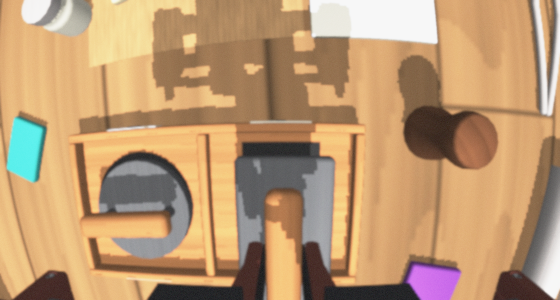

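Run:
```python
from h import *
import pickle
s=pickle.load(open("pics/w8.pkl","rb"))[0]
for q in((210,200),(352,200),(75,131),(364,126),(280,130),(280,272)):print(q,watz(*q,26,s))
```

```text
(210, 200) [ 498.5 -366.6   26. ]
(352, 200) [ 619.1 -373.5   26. ]
(75, 131) [ 371.8 -292.    26. ]
(364, 126) [ 630.2 -311.3   26. ]
(280, 130) [ 561.5 -312.    26. ]
(280, 272) [ 554.  -437.7   26. ]
```

```bash
python3 -m jog '[{"wx":0,"wy":0,"tz":5,"grip":5,"tx":-2,"ty":-1,"wz":0},{"wx":0,"wy":0,"tz":14,"grip":5,"tx":-3,"ty":-2,"wz":0},{"wx":0,"wy":0,"tz":25,"grip":5,"tx":-3,"ty":-2,"wz":0},{"wx":0,"wy":0,"tz":36,"grip":5,"tx":-3,"ty":-2,"wz":0},{"wx":0,"wy":0,"tz":46,"grip":5,"tx":-3,"ty":-2,"wz":0},{"wx":0,"wy":0,"tz":55,"grip":5,"tx":-3,"ty":-2,"wz":0},{"wx":0,"wy":0,"tz":61,"grip":5,"tx":-3,"ty":-2,"wz":0},{"wx":0,"wy":0,"tz":65,"grip":5,"tx":-3,"ty":-2,"wz":0},{"wx":0,"wy":0,"tz":67,"grip":5,"tx":-3,"ty":-2,"wz":0},{"wx":0,"wy":0,"tz":67.5,"grip":5,"tx":-3,"ty":-2,"wz":0}]'
python3 -m jog '[{"wx":0,"wy":0,"tz":0,"grip":45,"tx":0,"ty":0,"wz":0},{"wx":0,"wy":0,"tz":0,"grip":45,"tx":0,"ty":0,"wz":0},{"wx":0,"wy":0,"tz":0,"grip":45,"tx":0,"ty":0,"wz":0},{"wx":0,"wy":0,"tz":0,"grip":45,"tx":0,"ty":0,"wz":0},{"wx":0,"wy":0,"tz":-15,"grip":45,"tx":0,"ty":0,"wz":0},{"wx":0,"wy":0,"tz":-40,"grip":45,"tx":0,"ty":0,"wz":0},{"wx":0,"wy":0,"tz":-70,"grip":60,"tx":0,"ty":0,"wz":0},{"wx":0,"wy":0,"tz":-100,"grip":80,"tx":0,"ty":0,"wz":0},{"wx":0,"wy":0,"tz":-110,"grip":87,"tx":0,"ty":0,"wz":0},{"wx":0,"wy":0,"tz":-110,"grip":87,"tx":0,"ty":0,"wz":0}]'
python3 -c "
from h import *
to(480,-11,130,178)"
```

```text
time: 20.65
position: [0.5595, -0.3798, 0.0205]
eef_rot: [0.726, 0.687, -0.0, -0.0]
contact_force: [-0.1, -1.5, -5.1]
finger_gap: 0.0197
gripper_force: 30.0
time: 21.48
position: [0.5611, -0.3811, 0.1357]
eef_rot: [0.726, 0.687, 0.001, 0.004]
contact_force: [-0.4, 0.0, 1.1]
finger_gap: 0.0684
gripper_force: 0.0
t [ 365.1 -101.3    3.3] w [  0.1   0.5 -91.1] | pos [ 561.1 -381.1  135.7] psi 86.9 gap 68.4 gf 0.0 F [-0.4  0.   1.1] t 21.48
```

```bash
python3 -m jog '[{"wx":0,"wy":0,"tz":0,"grip":87,"tx":12,"ty":-2,"wz":-5},{"wx":0,"wy":0,"tz":0,"grip":87,"tx":32,"ty":-4,"wz":-10},{"wx":0,"wy":0,"tz":0,"grip":87,"tx":55,"ty":-7,"wz":-15},{"wx":0,"wy":0,"tz":0,"grip":87,"tx":80,"ty":-10,"wz":-20},{"wx":0,"wy":0,"tz":0,"grip":87,"tx":105,"ty":-13,"wz":-26},{"wx":0,"wy":0,"tz":0,"grip":87,"tx":130,"ty":-16,"wz":-32},{"wx":0,"wy":0,"tz":0,"grip":87,"tx":155,"ty":-19,"wz":-38},{"wx":0,"wy":0,"tz":0,"grip":87,"tx":180,"ty":-22,"wz":-44},{"wx":0,"wy":0,"tz":0,"grip":87,"tx":205,"ty":-25,"wz":-50},{"wx":0,"wy":0,"tz":0,"grip":87,"tx":230,"ty":-28,"wz":-56}]'
python3 -c "
from h import *
to(534,-4,110,178)"
```

```text
time: 22.32
position: [0.543, -0.1473, 0.1279]
eef_rot: [0.316, 0.949, 0.0, -0.002]
contact_force: [0.6, 0.1, -0.3]
finger_gap: 0.0868
gripper_force: 0.0
t [ 93.1 109.2  18.1] w [ -0.   -0.2 -34.9] | pos [ 543.  -147.3  127.9] psi 143.1 gap 86.8 gf 0.0 F [ 0.6  0.1 -0.3] t 22.32
```

```bash
python3 -m jog '[{"wx":0,"wy":0,"tz":2,"grip":87,"tx":18,"ty":21,"wz":-5},{"wx":0,"wy":0,"tz":6,"grip":87,"tx":36,"ty":42,"wz":-10},{"wx":0,"wy":0,"tz":10,"grip":87,"tx":53,"ty":62,"wz":-15},{"wx":0,"wy":0,"tz":14,"grip":87,"tx":68,"ty":80,"wz":-20},{"wx":0,"wy":0,"tz":18,"grip":87,"tx":80,"ty":94,"wz":-25},{"wx":0,"wy":0,"tz":18,"grip":87,"tx":89,"ty":104,"wz":-30},{"wx":0,"wy":0,"tz":18,"grip":87,"tx":93,"ty":109,"wz":-34},{"wx":0,"wy":0,"tz":18,"grip":87,"tx":93,"ty":109,"wz":-35},{"wx":0,"wy":0,"tz":18,"grip":87,"tx":93,"ty":109,"wz":-35},{"wx":0,"wy":0,"tz":18,"grip":87,"tx":93,"ty":109,"wz":-35}]'
cat >> h.py <<'E'
def find(im,s,kind):
    lo,hi,z=dict(patty=((0,110,40),(11,255,190),14),slab=((20,8,110),(90,70,255),12))[kind]
    for c in seg(im,lo,hi,(0,0,560,330),250):
        w=np.array([watz(*p[0],z,s)[:2] for p in c],np.float32);r=cv2.minAreaRect(w)
        if 40<min(r[1]) and max(r[1])<80:print(kind,np.round(r[0],1),np.round(r[1],1),round(r[2],1))
E
python3 - <<'E'
from h import *
s,im,d=wsnap("w9")
find(im,s,"patty");find(im,s,"slab")
to(534,-4,110,178)
E
```

```text
time: 23.15
position: [0.5354, -0.0061, 0.1114]
eef_rot: [0.02, 1.0, -0.0, -0.001]
contact_force: [0.1, 0.3, -0.7]
finger_gap: 0.0871
gripper_force: 0.0
patty [533.2  -5. ] [55.4 56. ] 87.7
patty [529.8 121.1] [57.5 55.4] 90.0
patty [431.1 133.8] [55.5 57.8] -0.0
slab [433.9  -9.7] [49.1 62.4] 81.5
t [1.6 2.2 1.8] w [-0.  -0.1 -0.3] | pos [535.5  -6.3 111.8] psi 177.7 gap 87.0 gf 0.0 F [0.7 0.4 0.2] t 23.2
```

View pics/w9.png

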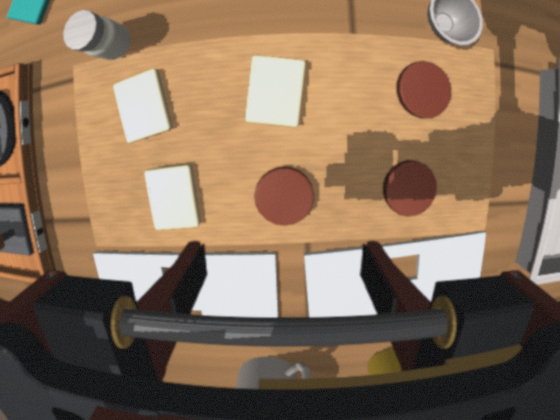

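```bash
python3 -m jog '[{"wx":0,"wy":0,"tz":15,"grip":87,"tx":1,"ty":1,"wz":0},{"wx":0,"wy":0,"tz":35,"grip":87,"tx":2,"ty":1,"wz":0},{"wx":0,"wy":0,"tz":60,"grip":87,"tx":2,"ty":1,"wz":0},{"wx":0,"wy":0,"tz":85,"grip":87,"tx":2,"ty":1,"wz":0},{"wx":0,"wy":0,"tz":105,"grip":87,"tx":2,"ty":1,"wz":0},{"wx":0,"wy":0,"tz":118,"grip":87,"tx":2,"ty":1,"wz":0},{"wx":0,"wy":0,"tz":125,"grip":80,"tx":2,"ty":1,"wz":0},{"wx":0,"wy":0,"tz":129,"grip":75,"tx":2,"ty":1,"wz":0},{"wx":0,"wy":0,"tz":130,"grip":75,"tx":2,"ty":1,"wz":0},{"wx":0,"wy":0,"tz":130,"grip":75,"tx":2,"ty":1,"wz":0}]'
python3 - <<'E'
from h import *
s,im,d=wsnap("w10")
for u,v in((283,150),(283,200),(225,225),(230,230),(235,235),(240,240),(340,225),(335,230),(330,235)):print((u,v),im[v,u],round(float(d[v,u]),4))
E
```

```text
time: 24.03
position: [0.5345, -0.0048, -0.0164]
eef_rot: [0.019, 1.0, -0.0, 0.001]
contact_force: [0.2, -0.0, -0.4]
finger_gap: 0.0752
gripper_force: 0.0
(283, 150) [118 172 220] 0.1816
(283, 200) [ 71 101 129] 0.1922
(225, 225) [122 175 222] 0.196
(230, 230) [117 169 217] 0.1967
(235, 235) [ 73 102 131] 0.1972
(240, 240) [43 50 88] 0.1832
(340, 225) [ 68  97 124] 0.195
(335, 230) [ 71  97 125] 0.1966
(330, 235) [ 71 100 128] 0.1976
```

```bash
python3 -m jog '[{"wx":0,"wy":0,"tz":1,"grip":75,"tx":0,"ty":0,"wz":0},{"wx":0,"wy":0,"tz":2,"grip":75,"tx":0,"ty":0,"wz":0},{"wx":0,"wy":0,"tz":3,"grip":75,"tx":0,"ty":0,"wz":0},{"wx":0,"wy":0,"tz":4,"grip":75,"tx":0,"ty":0,"wz":0},{"wx":0,"wy":0,"tz":5,"grip":75,"tx":0,"ty":0,"wz":0},{"wx":0,"wy":0,"tz":6,"grip":75,"tx":0,"ty":0,"wz":0},{"wx":0,"wy":0,"tz":7,"grip":75,"tx":0,"ty":0,"wz":0},{"wx":0,"wy":0,"tz":7.5,"grip":75,"tx":0,"ty":0,"wz":0},{"wx":0,"wy":0,"tz":7.5,"grip":75,"tx":0,"ty":0,"wz":0},{"wx":0,"wy":0,"tz":7.5,"grip":75,"tx":0,"ty":0,"wz":0}]'
python3 -m jog '[{"wx":0,"wy":0,"tz":0,"grip":40,"tx":0,"ty":0,"wz":0},{"wx":0,"wy":0,"tz":0,"grip":40,"tx":0,"ty":0,"wz":0},{"wx":0,"wy":0,"tz":0,"grip":40,"tx":0,"ty":0,"wz":0},{"wx":0,"wy":0,"tz":0,"grip":40,"tx":0,"ty":0,"wz":0},{"wx":0,"wy":0,"tz":0,"grip":40,"tx":0,"ty":0,"wz":0},{"wx":0,"wy":0,"tz":0,"grip":40,"tx":0,"ty":0,"wz":0},{"wx":0,"wy":0,"tz":0,"grip":40,"tx":0,"ty":0,"wz":0},{"wx":0,"wy":0,"tz":0,"grip":40,"tx":0,"ty":0,"wz":0},{"wx":0,"wy":0,"tz":0,"grip":40,"tx":0,"ty":0,"wz":0},{"wx":0,"wy":0,"tz":0,"grip":40,"tx":0,"ty":0,"wz":0}]'
```

```text
time: 24.92
position: [0.5338, -0.0046, -0.0249]
eef_rot: [0.019, 1.0, -0.0, -0.0]
contact_force: [0.2, -0.3, 0.2]
finger_gap: 0.075
gripper_force: 0.0
time: 25.75
position: [0.5338, -0.0046, -0.0249]
eef_rot: [0.019, 1.0, -0.0, -0.0]
contact_force: [-1.0, -0.7, -0.6]
finger_gap: 0.0396
gripper_force: 0.0
```

```bash
python3 -m jog '[{"wx":0,"wy":0,"tz":0,"grip":75,"tx":0,"ty":0,"wz":0},{"wx":0,"wy":0,"tz":0,"grip":75,"tx":0,"ty":0,"wz":0},{"wx":0,"wy":0,"tz":0,"grip":75,"tx":0,"ty":0,"wz":0},{"wx":0,"wy":0,"tz":0,"grip":75,"tx":0,"ty":0,"wz":0},{"wx":0,"wy":0,"tz":1,"grip":75,"tx":0,"ty":0,"wz":0},{"wx":0,"wy":0,"tz":3,"grip":75,"tx":0,"ty":0,"wz":0},{"wx":0,"wy":0,"tz":5,"grip":75,"tx":0,"ty":0,"wz":0},{"wx":0,"wy":0,"tz":7,"grip":75,"tx":0,"ty":0,"wz":0},{"wx":0,"wy":0,"tz":8,"grip":75,"tx":0,"ty":0,"wz":0},{"wx":0,"wy":0,"tz":8,"grip":75,"tx":0,"ty":0,"wz":0}]'
python3 -m jog '[{"wx":0,"wy":0,"tz":0.5,"grip":75,"tx":0,"ty":0,"wz":0},{"wx":0,"wy":0,"tz":1,"grip":75,"tx":0,"ty":0,"wz":0},{"wx":0,"wy":0,"tz":1.5,"grip":75,"tx":0,"ty":0,"wz":0},{"wx":0,"wy":0,"tz":2,"grip":75,"tx":0,"ty":0,"wz":0},{"wx":0,"wy":0,"tz":2.5,"grip":75,"tx":0,"ty":0,"wz":0},{"wx":0,"wy":0,"tz":3,"grip":75,"tx":0,"ty":0,"wz":0},{"wx":0,"wy":0,"tz":3,"grip":75,"tx":0,"ty":0,"wz":0},{"wx":0,"wy":0,"tz":3,"grip":75,"tx":0,"ty":0,"wz":0},{"wx":0,"wy":0,"tz":3,"grip":75,"tx":0,"ty":0,"wz":0},{"wx":0,"wy":0,"tz":3,"grip":75,"tx":0,"ty":0,"wz":0}]'
```

```text
time: 26.58
position: [0.5335, -0.0046, -0.0334]
eef_rot: [0.019, 1.0, 0.0, -0.0]
contact_force: [0.5, -0.4, 0.1]
finger_gap: 0.0746
gripper_force: 0.0
time: 27.42
position: [0.5338, -0.0046, -0.0358]
eef_rot: [0.019, 1.0, -0.0, 0.0]
contact_force: [-0.4, 0.6, 0.0]
finger_gap: 0.0751
gripper_force: 0.0
```

```bash
python3 -m jog '[{"wx":0,"wy":0,"tz":0,"grip":40,"tx":0,"ty":0,"wz":0},{"wx":0,"wy":0,"tz":0,"grip":40,"tx":0,"ty":0,"wz":0},{"wx":0,"wy":0,"tz":0,"grip":40,"tx":0,"ty":0,"wz":0},{"wx":0,"wy":0,"tz":0,"grip":40,"tx":0,"ty":0,"wz":0},{"wx":0,"wy":0,"tz":0,"grip":40,"tx":0,"ty":0,"wz":0},{"wx":0,"wy":0,"tz":0,"grip":40,"tx":0,"ty":0,"wz":0},{"wx":0,"wy":0,"tz":0,"grip":40,"tx":0,"ty":0,"wz":0},{"wx":0,"wy":0,"tz":0,"grip":40,"tx":0,"ty":0,"wz":0},{"wx":0,"wy":0,"tz":0,"grip":40,"tx":0,"ty":0,"wz":0},{"wx":0,"wy":0,"tz":0,"grip":40,"tx":0,"ty":0,"wz":0}]'
python3 - <<'E'
from h import *
s,im,d=wsnap("w11");find(im,s,"patty")
E
```

```text
time: 28.25
position: [0.5338, -0.0046, -0.0358]
eef_rot: [0.019, 1.0, 0.0, 0.0]
contact_force: [0.3, -0.3, 0.1]
finger_gap: 0.0573
gripper_force: 30.0
patty [532.7  -4.1] [56.2 57.1] 43.5
patty [528.7 120.6] [56.9 56.6] 83.4
patty [431.5 131.5] [61.7 55.4] 87.9
```

```bash
python3 -m jog '[{"wx":0,"wy":0,"tz":-5,"grip":40,"tx":0,"ty":0,"wz":0},{"wx":0,"wy":0,"tz":-15,"grip":40,"tx":0,"ty":0,"wz":0},{"wx":0,"wy":0,"tz":-30,"grip":40,"tx":0,"ty":0,"wz":0},{"wx":0,"wy":0,"tz":-50,"grip":40,"tx":-1,"ty":6,"wz":0},{"wx":0,"wy":0,"tz":-68,"grip":40,"tx":-2,"ty":18,"wz":0},{"wx":0,"wy":0,"tz":-80,"grip":40,"tx":-4,"ty":38,"wz":0},{"wx":0,"wy":0,"tz":-86,"grip":40,"tx":-8,"ty":68,"wz":0},{"wx":0,"wy":0,"tz":-90,"grip":40,"tx":-12,"ty":104,"wz":0},{"wx":0,"wy":0,"tz":-90,"grip":40,"tx":-16,"ty":142,"wz":0},{"wx":0,"wy":0,"tz":-90,"grip":40,"tx":-20,"ty":180,"wz":0}]'
python3 -m jog '[{"wx":0,"wy":0,"tz":0,"grip":40,"tx":-4,"ty":38,"wz":0},{"wx":0,"wy":0,"tz":0,"grip":40,"tx":-8,"ty":76,"wz":0},{"wx":0,"wy":0,"tz":0,"grip":40,"tx":-12,"ty":112,"wz":0},{"wx":0,"wy":0,"tz":0,"grip":40,"tx":-15,"ty":143,"wz":0},{"wx":0,"wy":0,"tz":0,"grip":40,"tx":-18,"ty":167,"wz":0},{"wx":0,"wy":0,"tz":0,"grip":40,"tx":-20,"ty":183,"wz":0},{"wx":0,"wy":0,"tz":0,"grip":40,"tx":-21,"ty":190,"wz":0},{"wx":0,"wy":0,"tz":0,"grip":40,"tx":-21,"ty":191,"wz":0},{"wx":0,"wy":0,"tz":0,"grip":40,"tx":-21,"ty":191,"wz":0},{"wx":0,"wy":0,"tz":0,"grip":40,"tx":-21,"ty":191,"wz":0}]'
python3 - <<'E'
from h import *
s,im,d=wsnap("w12");cv2.imwrite("pics/c12.png",cv2.resize(im[:330],(800,471),interpolation=2));to(589,365,-32,177.7)
E
```

```text
time: 29.13
position: [0.5612, 0.1762, 0.0561]
eef_rot: [0.019, 1.0, 0.0, 0.001]
contact_force: [0.5, 0.0, -0.4]
finger_gap: 0.057
gripper_force: 30.0
time: 29.97
position: [0.5888, 0.3635, 0.0545]
eef_rot: [0.019, 1.0, -0.0, 0.0]
contact_force: [-0.3, 0.2, -0.1]
finger_gap: 0.0575
gripper_force: 30.0
t [-0.   1.6 86.5] w [-0.   0.   0.1] | pos [588.9 363.4  54.5] psi 177.8 gap 57.2 gf 30.0 F [ 0.5 -0.6 -0. ] t 30.02
```

View pics/c12.png

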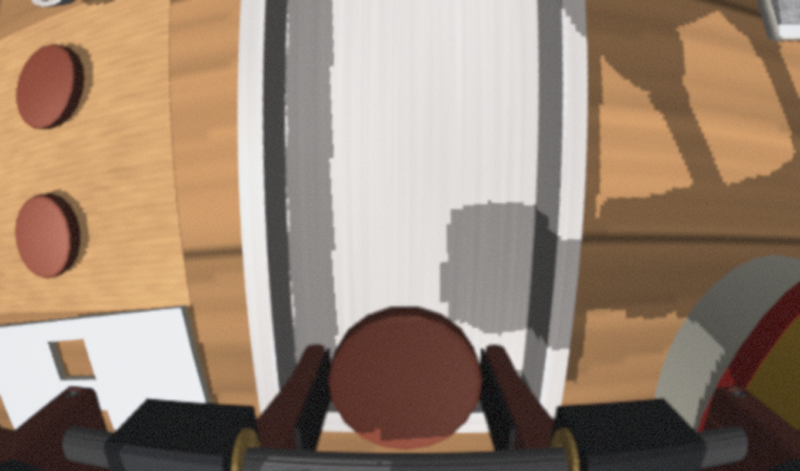

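Run:
```python
from h import *
import pickle
s=pickle.load(open("pics/w12.pkl","rb"))[0]
for q in((168,140),(410,140),(185,140),(393.4,140),(184,70),(395,70),(226,302),(226,290),(375,302)):print(q,watz(*q,46,s)[:2])
```

```text
(168, 140) [521.8 289.3]
(410, 140) [527.5 451.7]
(185, 140) [522.8 301.4]
(393.4, 140) [527.6 439.6]
(184, 70) [476.1 303.5]
(395, 70) [480.5 441.3]
(226, 302) [645.7 317.7]
(226, 290) [634.8 319. ]
(375, 302) [651.4 433.3]
```

```bash
python3 -m jog '[{"wx":0,"wy":0,"tz":8,"grip":40,"tx":0,"ty":2,"wz":0},{"wx":0,"wy":0,"tz":22,"grip":40,"tx":-0.5,"ty":4.5,"wz":0},{"wx":0,"wy":0,"tz":38,"grip":40,"tx":-0.5,"ty":4.5,"wz":0},{"wx":0,"wy":0,"tz":54,"grip":40,"tx":-0.5,"ty":4.5,"wz":0},{"wx":0,"wy":0,"tz":68,"grip":40,"tx":-0.5,"ty":4.5,"wz":0},{"wx":0,"wy":0,"tz":78,"grip":40,"tx":-0.5,"ty":4.5,"wz":0},{"wx":0,"wy":0,"tz":84,"grip":40,"tx":-0.5,"ty":4.5,"wz":0},{"wx":0,"wy":0,"tz":86,"grip":40,"tx":-0.5,"ty":4.5,"wz":0},{"wx":0,"wy":0,"tz":86.5,"grip":40,"tx":-0.5,"ty":4.5,"wz":0},{"wx":0,"wy":0,"tz":86.5,"grip":40,"tx":-0.5,"ty":4.5,"wz":0}]'
python3 -m jog '[{"wx":0,"wy":0,"tz":0,"grip":80,"tx":0,"ty":0,"wz":0},{"wx":0,"wy":0,"tz":0,"grip":80,"tx":0,"ty":0,"wz":0},{"wx":0,"wy":0,"tz":0,"grip":80,"tx":0,"ty":0,"wz":0},{"wx":0,"wy":0,"tz":0,"grip":80,"tx":0,"ty":0,"wz":0},{"wx":0,"wy":0,"tz":-10,"grip":80,"tx":0,"ty":0,"wz":0},{"wx":0,"wy":0,"tz":-30,"grip":80,"tx":0,"ty":0,"wz":0},{"wx":0,"wy":0,"tz":-55,"grip":80,"tx":0,"ty":0,"wz":0},{"wx":0,"wy":0,"tz":-80,"grip":80,"tx":0,"ty":-5,"wz":0},{"wx":0,"wy":0,"tz":-95,"grip":80,"tx":2,"ty":-20,"wz":0},{"wx":0,"wy":0,"tz":-100,"grip":80,"tx":5,"ty":-45,"wz":0}]'
python3 - <<'E'
from h import *
s,im,d=wsnap("w13");find(im,s,"patty");to(529.5,121,60,178)
E
```

```text
time: 30.85
position: [0.5897, 0.3693, -0.0317]
eef_rot: [0.019, 1.0, 0.0, 0.0]
contact_force: [-1.3, 0.3, -1.2]
finger_gap: 0.0572
gripper_force: 30.0
time: 31.68
position: [0.584, 0.3265, 0.0728]
eef_rot: [0.018, 1.0, 0.002, 0.003]
contact_force: [1.2, 0.0, -1.0]
finger_gap: 0.0801
gripper_force: 0.0
patty [590.2 369.4] [53.7 55.4] 88.9
patty [530.6 126.5] [55.7 59.5] 3.4
patty [432.3 139.5] [57.9 56.1] 89.4
t [  47.1 -201.9   12.6] w [ 0.   0.3 -0.2] | pos [584.2 321.   72.9] psi 177.8 gap 79.5 gf 0.0 F [3.7 0.2 0.9] t 31.73
```

```bash
python3 -m jog '[{"wx":0,"wy":0,"tz":0,"grip":80,"tx":8,"ty":-36,"wz":0},{"wx":0,"wy":0,"tz":0,"grip":80,"tx":16,"ty":-72,"wz":0},{"wx":0,"wy":0,"tz":0,"grip":80,"tx":25,"ty":-109,"wz":0},{"wx":0,"wy":0,"tz":0,"grip":80,"tx":34,"ty":-146,"wz":0},{"wx":0,"wy":0,"tz":0,"grip":80,"tx":42,"ty":-178,"wz":0},{"wx":0,"wy":0,"tz":8,"grip":80,"tx":46,"ty":-197,"wz":0},{"wx":0,"wy":0,"tz":22,"grip":80,"tx":47,"ty":-203,"wz":0},{"wx":0,"wy":0,"tz":40,"grip":80,"tx":47,"ty":-203,"wz":0},{"wx":0,"wy":0,"tz":52,"grip":80,"tx":47,"ty":-203,"wz":0},{"wx":0,"wy":0,"tz":58,"grip":80,"tx":47,"ty":-203,"wz":0}]'
python3 - <<'E'
from h import *
s,im,d=wsnap("w14");find(im,s,"patty");to(529.5,121,-36,178)
E
```

```text
time: 32.57
position: [0.5271, 0.123, 0.0081]
eef_rot: [0.019, 1.0, -0.0, -0.001]
contact_force: [-0.7, -0.3, 0.3]
finger_gap: 0.0799
gripper_force: 0.0
patty [529.4 122.8] [55.3 57.2] 90.0
patty [431.5 136.4] [55.9 55.5] 90.0
t [-2.9 -2.  43.3] w [-0.  -0.2 -0.1] | pos [526.8 123.2   7.4] psi 177.9 gap 80.4 gf 0.0 F [-0.7 -0.5  0.4] t 32.62
```

```bash
python3 -m jog '[{"wx":0,"wy":0,"tz":12,"grip":75,"tx":-2.5,"ty":0,"wz":0},{"wx":0,"wy":0,"tz":25,"grip":75,"tx":-2.5,"ty":0,"wz":0},{"wx":0,"wy":0,"tz":35,"grip":75,"tx":-2.5,"ty":0,"wz":0},{"wx":0,"wy":0,"tz":41,"grip":75,"tx":-2.5,"ty":0,"wz":0},{"wx":0,"wy":0,"tz":43.5,"grip":75,"tx":-2.5,"ty":0,"wz":0},{"wx":0,"wy":0,"tz":43.5,"grip":75,"tx":-2.5,"ty":0,"wz":0},{"wx":0,"wy":0,"tz":43.5,"grip":40,"tx":-2.5,"ty":0,"wz":0},{"wx":0,"wy":0,"tz":43.5,"grip":40,"tx":-2.5,"ty":0,"wz":0},{"wx":0,"wy":0,"tz":43.5,"grip":40,"tx":-2.5,"ty":0,"wz":0},{"wx":0,"wy":0,"tz":43.5,"grip":40,"tx":-2.5,"ty":0,"wz":0}]'
python3 -m jog '[{"wx":0,"wy":0,"tz":0,"grip":40,"tx":0,"ty":0,"wz":0},{"wx":0,"wy":0,"tz":-3,"grip":40,"tx":0,"ty":0,"wz":0},{"wx":0,"wy":0,"tz":-10,"grip":40,"tx":0,"ty":0,"wz":0},{"wx":0,"wy":0,"tz":-22,"grip":40,"tx":0,"ty":0,"wz":0},{"wx":0,"wy":0,"tz":-38,"grip":40,"tx":0,"ty":0,"wz":0},{"wx":0,"wy":0,"tz":-56,"grip":40,"tx":0,"ty":5,"wz":0},{"wx":0,"wy":0,"tz":-72,"grip":40,"tx":0,"ty":18,"wz":0},{"wx":0,"wy":0,"tz":-84,"grip":40,"tx":1,"ty":40,"wz":0},{"wx":0,"wy":0,"tz":-90,"grip":40,"tx":2,"ty":70,"wz":0},{"wx":0,"wy":0,"tz":-90,"grip":40,"tx":4,"ty":105,"wz":0}]'
python3 - <<'E'
from h import *
to(516,371,54,177.7)
E
```

```text
time: 33.45
position: [0.5311, 0.1232, -0.0331]
eef_rot: [0.019, 1.0, 0.0, 0.001]
contact_force: [-0.7, 0.5, 0.5]
finger_gap: 0.0571
gripper_force: 30.0
time: 34.28
position: [0.5322, 0.2288, 0.0602]
eef_rot: [0.02, 1.0, 0.001, 0.003]
contact_force: [0.6, 0.9, -0.5]
finger_gap: 0.0571
gripper_force: 30.0
t [ 21.8 141.5   6.3] w [0.1 0.3 0. ] | pos [532.2 228.8  60.2] psi 177.7 gap 57.1 gf 30.0 F [ 0.6  0.9 -0.5] t 34.28
```

```bash
python3 -m jog '[{"wx":0,"wy":0,"tz":0,"grip":40,"tx":5,"ty":34,"wz":0},{"wx":0,"wy":0,"tz":2,"grip":40,"tx":10,"ty":68,"wz":0},{"wx":0,"wy":0,"tz":4,"grip":40,"tx":15,"ty":98,"wz":0},{"wx":0,"wy":0,"tz":6,"grip":40,"tx":18,"ty":122,"wz":0},{"wx":0,"wy":0,"tz":6,"grip":40,"tx":20,"ty":136,"wz":0},{"wx":0,"wy":0,"tz":6,"grip":40,"tx":21,"ty":142,"wz":0},{"wx":0,"wy":0,"tz":12,"grip":40,"tx":21,"ty":142,"wz":0},{"wx":0,"wy":0,"tz":24,"grip":40,"tx":21,"ty":142,"wz":0},{"wx":0,"wy":0,"tz":38,"grip":40,"tx":21,"ty":142,"wz":0},{"wx":0,"wy":0,"tz":50,"grip":40,"tx":21,"ty":142,"wz":0}]'
python3 - <<'E'
from h import *
to(516,371,-30,177.7)
E
```

```text
time: 35.12
position: [0.5147, 0.3691, 0.0039]
eef_rot: [0.02, 1.0, -0.001, -0.001]
contact_force: [-0.2, -0.7, -0.4]
finger_gap: 0.0574
gripper_force: 30.0
t [-1.2  2.  33.9] w [-0.1 -0.1  0.1] | pos [514.7 369.1   3.9] psi 177.8 gap 57.4 gf 30.0 F [-0.2 -0.7 -0.4] t 35.12
```

```bash
python3 -m jog '[{"wx":0,"wy":0,"tz":12,"grip":40,"tx":-1,"ty":2,"wz":0},{"wx":0,"wy":0,"tz":22,"grip":40,"tx":-1,"ty":2,"wz":0},{"wx":0,"wy":0,"tz":29,"grip":40,"tx":-1,"ty":2,"wz":0},{"wx":0,"wy":0,"tz":33,"grip":40,"tx":-1,"ty":2,"wz":0},{"wx":0,"wy":0,"tz":34,"grip":40,"tx":-1,"ty":2,"wz":0},{"wx":0,"wy":0,"tz":34,"grip":40,"tx":-1,"ty":2,"wz":0},{"wx":0,"wy":0,"tz":34,"grip":80,"tx":-1,"ty":2,"wz":0},{"wx":0,"wy":0,"tz":34,"grip":80,"tx":-1,"ty":2,"wz":0},{"wx":0,"wy":0,"tz":34,"grip":80,"tx":-1,"ty":2,"wz":0},{"wx":0,"wy":0,"tz":34,"grip":80,"tx":-1,"ty":2,"wz":0}]'
python3 -m jog '[{"wx":0,"wy":0,"tz":-10,"grip":80,"tx":0,"ty":0,"wz":0},{"wx":0,"wy":0,"tz":-30,"grip":80,"tx":0,"ty":0,"wz":0},{"wx":0,"wy":0,"tz":-55,"grip":80,"tx":0,"ty":0,"wz":0},{"wx":0,"wy":0,"tz":-78,"grip":80,"tx":3,"ty":-10,"wz":0},{"wx":0,"wy":0,"tz":-90,"grip":80,"tx":12,"ty":-35,"wz":0},{"wx":0,"wy":0,"tz":-90,"grip":80,"tx":23,"ty":-70,"wz":0},{"wx":0,"wy":0,"tz":-90,"grip":80,"tx":35,"ty":-105,"wz":0},{"wx":0,"wy":0,"tz":-90,"grip":80,"tx":47,"ty":-140,"wz":0},{"wx":0,"wy":0,"tz":-90,"grip":80,"tx":59,"ty":-175,"wz":0},{"wx":0,"wy":0,"tz":-90,"grip":80,"tx":69,"ty":-205,"wz":0}]'
python3 - <<'E'
from h import *
to(431.5,135,10,178)
E
```

```text
time: 35.95
position: [0.5162, 0.3731, -0.0272]
eef_rot: [0.019, 1.0, 0.0, 0.0]
contact_force: [0.6, 0.3, 1.4]
finger_gap: 0.0781
gripper_force: 0.0
time: 36.78
position: [0.4385, 0.1689, 0.0632]
eef_rot: [0.019, 1.0, 0.0, 0.001]
contact_force: [0.9, -0.0, 0.2]
finger_gap: 0.08
gripper_force: 0.0
t [  5.8 -34.1  53.1] w [ 0.   0.1 -0.1] | pos [438.5 168.9  63.2] psi 177.9 gap 80.0 gf 0.0 F [ 0.9 -0.   0.2] t 36.78
```

```bash
python3 -m jog '[{"wx":0,"wy":0,"tz":5,"grip":80,"tx":4,"ty":-20,"wz":0},{"wx":0,"wy":0,"tz":15,"grip":80,"tx":6,"ty":-32,"wz":0},{"wx":0,"wy":0,"tz":30,"grip":80,"tx":6,"ty":-34,"wz":0},{"wx":0,"wy":0,"tz":45,"grip":80,"tx":6,"ty":-34,"wz":0},{"wx":0,"wy":0,"tz":55,"grip":80,"tx":6,"ty":-34,"wz":0},{"wx":0,"wy":0,"tz":58,"grip":80,"tx":6,"ty":-34,"wz":0},{"wx":0,"wy":0,"tz":58,"grip":80,"tx":6,"ty":-34,"wz":0},{"wx":0,"wy":0,"tz":58,"grip":80,"tx":6,"ty":-34,"wz":0},{"wx":0,"wy":0,"tz":58,"grip":80,"tx":6,"ty":-34,"wz":0},{"wx":0,"wy":0,"tz":58,"grip":80,"tx":6,"ty":-34,"wz":0}]'
python3 - <<'E'
from h import *
s,im,d=wsnap("w15");find(im,s,"patty");to(431.5,135,-36,178)
im,d=snapshot("top");
E
```

```text
time: 37.62
position: [0.4326, 0.1371, 0.0051]
eef_rot: [0.018, 1.0, 0.0, 0.001]
contact_force: [-0.5, -0.5, -0.3]
finger_gap: 0.0801
gripper_force: 0.0
patty [429.  136.9] [55.  57.1] 85.2
t [ 1.  -2.1 41. ] w [ 0.   0.1 -0.1] | pos [432.6 137.1   5. ] psi 177.9 gap 80.2 gf 0.0 F [-0.5  0.   0.3] t 37.67
```

Target slot: (442, 374). Grip, then carry there.

```bash
python3 -m jog '[{"wx":0,"wy":0,"tz":12,"grip":75,"tx":2,"ty":-0.5,"wz":0},{"wx":0,"wy":0,"tz":24,"grip":75,"tx":2,"ty":-0.5,"wz":0},{"wx":0,"wy":0,"tz":33,"grip":75,"tx":2,"ty":-0.5,"wz":0},{"wx":0,"wy":0,"tz":39,"grip":75,"tx":2,"ty":-0.5,"wz":0},{"wx":0,"wy":0,"tz":41,"grip":75,"tx":2,"ty":-0.5,"wz":0},{"wx":0,"wy":0,"tz":41,"grip":75,"tx":2,"ty":-0.5,"wz":0},{"wx":0,"wy":0,"tz":41,"grip":40,"tx":2,"ty":-0.5,"wz":0},{"wx":0,"wy":0,"tz":41,"grip":40,"tx":2,"ty":-0.5,"wz":0},{"wx":0,"wy":0,"tz":41,"grip":40,"tx":2,"ty":-0.5,"wz":0},{"wx":0,"wy":0,"tz":41,"grip":40,"tx":2,"ty":-0.5,"wz":0}]'
python3 -m jog '[{"wx":0,"wy":0,"tz":0,"grip":40,"tx":0,"ty":0,"wz":0},{"wx":0,"wy":0,"tz":-3,"grip":40,"tx":0,"ty":0,"wz":0},{"wx":0,"wy":0,"tz":-10,"grip":40,"tx":0,"ty":0,"wz":0},{"wx":0,"wy":0,"tz":-22,"grip":40,"tx":0,"ty":0,"wz":0},{"wx":0,"wy":0,"tz":-38,"grip":40,"tx":0,"ty":0,"wz":0},{"wx":0,"wy":0,"tz":-56,"grip":40,"tx":0,"ty":5,"wz":0},{"wx":0,"wy":0,"tz":-72,"grip":40,"tx":0,"ty":18,"wz":0},{"wx":0,"wy":0,"tz":-84,"grip":40,"tx":0,"ty":40,"wz":0},{"wx":0,"wy":0,"tz":-90,"grip":40,"tx":0,"ty":70,"wz":0},{"wx":0,"wy":0,"tz":-90,"grip":40,"tx":0,"ty":105,"wz":0}]'
python3 - <<'E'
from h import *
to(442.5,374,54,177.7)
E
```

```text
time: 38.55
position: [0.4305, 0.1365, -0.0363]
eef_rot: [0.019, 1.0, 0.0, 0.001]
contact_force: [0.3, 0.7, 1.8]
finger_gap: 0.0574
gripper_force: 30.0
time: 39.38
position: [0.4355, 0.2423, 0.057]
eef_rot: [0.02, 1.0, 0.001, 0.002]
contact_force: [0.1, -0.4, -0.5]
finger_gap: 0.0571
gripper_force: 30.0
t [ -1.8 131.9   3.3] w [0.1 0.3 0. ] | pos [435.5 242.3  57. ] psi 177.7 gap 57.1 gf 30.0 F [ 0.1 -0.4 -0.5] t 39.38
```

```bash
python3 -m jog '[{"wx":0,"wy":0,"tz":0,"grip":40,"tx":-1,"ty":32,"wz":0},{"wx":0,"wy":0,"tz":2,"grip":40,"tx":-2,"ty":64,"wz":0},{"wx":0,"wy":0,"tz":3,"grip":40,"tx":-2,"ty":92,"wz":0},{"wx":0,"wy":0,"tz":3,"grip":40,"tx":-2,"ty":114,"wz":0},{"wx":0,"wy":0,"tz":3,"grip":40,"tx":-2,"ty":127,"wz":0},{"wx":0,"wy":0,"tz":3,"grip":40,"tx":-2,"ty":132,"wz":0},{"wx":0,"wy":0,"tz":9,"grip":40,"tx":-2,"ty":132,"wz":0},{"wx":0,"wy":0,"tz":21,"grip":40,"tx":-2,"ty":132,"wz":0},{"wx":0,"wy":0,"tz":35,"grip":40,"tx":-2,"ty":132,"wz":0},{"wx":0,"wy":0,"tz":47,"grip":40,"tx":-2,"ty":132,"wz":0}]'
python3 - <<'E'
from h import *
to(442.5,374,-33,177.7)
E
```

```text
time: 40.22
position: [0.4406, 0.3716, 0.004]
eef_rot: [0.019, 1.0, -0.001, -0.001]
contact_force: [-0.3, 0.5, -1.4]
finger_gap: 0.0573
gripper_force: 30.0
t [-1.9  2.5 37. ] w [-0.1 -0.1  0.1] | pos [440.6 371.6   4. ] psi 177.8 gap 57.3 gf 30.0 F [-0.3  0.5 -1.4] t 40.22
```

```bash
python3 -m jog '[{"wx":0,"wy":0,"tz":12,"grip":40,"tx":-2,"ty":2.5,"wz":0},{"wx":0,"wy":0,"tz":23,"grip":40,"tx":-2,"ty":2.5,"wz":0},{"wx":0,"wy":0,"tz":31,"grip":40,"tx":-2,"ty":2.5,"wz":0},{"wx":0,"wy":0,"tz":35,"grip":40,"tx":-2,"ty":2.5,"wz":0},{"wx":0,"wy":0,"tz":36,"grip":40,"tx":-2,"ty":2.5,"wz":0},{"wx":0,"wy":0,"tz":36,"grip":40,"tx":-2,"ty":2.5,"wz":0},{"wx":0,"wy":0,"tz":36,"grip":80,"tx":-2,"ty":2.5,"wz":0},{"wx":0,"wy":0,"tz":36,"grip":80,"tx":-2,"ty":2.5,"wz":0},{"wx":0,"wy":0,"tz":36,"grip":80,"tx":-2,"ty":2.5,"wz":0},{"wx":0,"wy":0,"tz":36,"grip":80,"tx":-2,"ty":2.5,"wz":0}]'
python3 -m jog '[{"wx":0,"wy":0,"tz":-10,"grip":80,"tx":0,"ty":0,"wz":0},{"wx":0,"wy":0,"tz":-30,"grip":80,"tx":0,"ty":0,"wz":0},{"wx":0,"wy":0,"tz":-55,"grip":80,"tx":0,"ty":0,"wz":0},{"wx":0,"wy":0,"tz":-85,"grip":80,"tx":-15,"ty":-10,"wz":0},{"wx":0,"wy":0,"tz":-110,"grip":80,"tx":-40,"ty":-20,"wz":0},{"wx":0,"wy":0,"tz":-130,"grip":80,"tx":-70,"ty":-30,"wz":0},{"wx":0,"wy":0,"tz":-140,"grip":80,"tx":-95,"ty":-38,"wz":0},{"wx":0,"wy":0,"tz":-140,"grip":60,"tx":-110,"ty":-40,"wz":0},{"wx":0,"wy":0,"tz":-140,"grip":42,"tx":-115,"ty":-40,"wz":0},{"wx":0,"wy":0,"tz":-140,"grip":42,"tx":-115,"ty":-40,"wz":0}]'
python3 - <<'E'
from h import *
s,im,d=wsnap("w16");find(im,s,"patty")
cs=seg(im,(90,0,130),(130,40,255),(0,0,300,330),1500)
for c in cs:
    w=np.array([watz(*p[0],8,s)[:2] for p in c],np.float32);print("white",cv2.boundingRect(c),cv2.minAreaRect(w))
to(600,122,60,93)
im,d=snapshot("top");cv2.imwrite("pics/top2.png",im)
v,u=np.mgrid[80:150,190:330];P=np.array([atd("top",d,a,b) for a,b in zip(u.ravel(),v.ravel())])*1000
for lo,hi in((60,160),(-80,60)):
    q=P[(P[:,2]>60)&(P[:,1]>lo)&(P[:,1]<hi)&(P[:,0]>690)&(P[:,0]<800)]
    if len(q):print(np.percentile(q,[2,50,98],axis=0).round())
# slots (wood seen through) in the sheets
h=cv2.cvtColor(im,cv2.COLOR_BGR2HSV);m=((h[...,1]>70)&(h[...,2]>60)).astype(np.uint8);m[:145]=0;m[200:]=0
n,l,st,ce=cv2.connectedComponentsWithStats(m[:, :360])
for k in range(1,n):
    if 40<st[k,4]<400:print(st[k],(atz("top",*ce[k],.004)*1000).round(1))
E
```

```text
time: 41.05
position: [0.4433, 0.3758, -0.0292]
eef_rot: [0.019, 1.0, 0.0, 0.0]
contact_force: [-0.7, -0.4, -0.2]
finger_gap: 0.0789
gripper_force: 0.0
time: 41.88
position: [0.557, 0.3309, 0.1101]
eef_rot: [0.019, 1.0, -0.0, -0.0]
contact_force: [0.2, 0.2, -0.6]
finger_gap: 0.0635
gripper_force: 0.0
patty [589.8 369.6] [55.5 54.5] 18.3
patty [515.7 373. ] [53.4 53.4] 89.0
patty [444.1 376.1] [53.3 55. ] 0.0
white (0, 237, 33, 64) ((652.8880004882812, -53.35333251953125), (68.61994934082031, 133.11463928222656), 62.50086212158203)
white (37, 228, 156, 69) ((631.4865112304688, 124.14159393310547), (81.22628021240234, 212.84271240234375), 3.679096221923828)
t [ -52.  -207.5   49.7] w [-0.1 -0.  84.8] | pos [555.9 331.3 109.7] psi 177.8 gap 59.6 gf 0.0 F [-0.5 -0.2  0.4] t 41.93
[[742.  96.  64.]
 [758. 117.  93.]
 [782. 143. 134.]]
[[730. -76.  61.]
 [749. -27.  81.]
 [798.  11.  95.]]
[301 154  13   9 116] [ 682.4 -127.     4. ]
[207 158  13  10 114] [679.  124.6   4. ]
[301 174  14  10 124] [ 626.3 -125.8    4. ]
[208 178  13  10 122] [623.  120.9   4. ]
```

```bash
python3 -m jog '[{"wx":0,"wy":0,"tz":0,"grip":40,"tx":-8,"ty":-18,"wz":5},{"wx":0,"wy":0,"tz":0,"grip":40,"tx":-18,"ty":-40,"wz":11},{"wx":0,"wy":0,"tz":0,"grip":40,"tx":-30,"ty":-65,"wz":17},{"wx":0,"wy":0,"tz":0,"grip":40,"tx":-42,"ty":-90,"wz":23},{"wx":0,"wy":0,"tz":0,"grip":40,"tx":-54,"ty":-115,"wz":29},{"wx":0,"wy":0,"tz":0,"grip":40,"tx":-66,"ty":-140,"wz":35},{"wx":0,"wy":0,"tz":0,"grip":40,"tx":-76,"ty":-160,"wz":41},{"wx":0,"wy":0,"tz":0,"grip":40,"tx":-84,"ty":-176,"wz":47},{"wx":0,"wy":0,"tz":0,"grip":40,"tx":-90,"ty":-188,"wz":53},{"wx":0,"wy":0,"tz":0,"grip":40,"tx":-94,"ty":-196,"wz":59}]'
python3 -c "
from h import *
to(646,123,40,93.7)"
```

```text
time: 42.82
position: [0.6422, 0.1314, 0.1098]
eef_rot: [0.511, 0.86, -0.0, -0.0]
contact_force: [-0.6, -0.5, -0.6]
finger_gap: 0.0401
gripper_force: 0.0
t [-9.2 -0.6 69.8] w [-0.1 -0.  24.9] | pos [642.2 131.4 109.8] psi 118.6 gap 40.1 gf 0.0 F [-0.6 -0.5 -0.6] t 42.82
```

```bash
python3 -m jog '[{"wx":0,"wy":0,"tz":5,"grip":40,"tx":-4,"ty":0,"wz":6},{"wx":0,"wy":0,"tz":15,"grip":40,"tx":-7,"ty":0,"wz":12},{"wx":0,"wy":0,"tz":30,"grip":40,"tx":-9,"ty":0,"wz":18},{"wx":0,"wy":0,"tz":48,"grip":40,"tx":-9,"ty":0,"wz":23},{"wx":0,"wy":0,"tz":62,"grip":40,"tx":-9,"ty":0,"wz":25},{"wx":0,"wy":0,"tz":69,"grip":40,"tx":-9,"ty":0,"wz":25},{"wx":0,"wy":0,"tz":70,"grip":40,"tx":-9,"ty":0,"wz":25},{"wx":0,"wy":0,"tz":70,"grip":40,"tx":-9,"ty":0,"wz":25},{"wx":0,"wy":0,"tz":70,"grip":40,"tx":-9,"ty":0,"wz":25},{"wx":0,"wy":0,"tz":70,"grip":40,"tx":-9,"ty":0,"wz":25}]'
python3 - <<'E'
from h import *
s,im,d=wsnap("w17")
h=cv2.cvtColor(im,cv2.COLOR_BGR2HSV);m=((h[...,1]<45)&(h[...,2]>110)).astype(np.uint8)
cs,hi=cv2.findContours(m,cv2.RETR_CCOMP,cv2.CHAIN_APPROX_NONE)
for c,k in zip(cs,hi[0]):
    if cv2.contourArea(c)>300:
        w=np.array([watz(*p[0],8,s)[:2] for p in c],np.float32);r=cv2.minAreaRect(w);print("hole" if k[3]>=0 else "out",cv2.boundingRect(c),np.round(r[0],1),np.round(r[1],1),round(r[2],1))
cv2.imwrite("pics/c17.png",im[:340])
to(646,123,-30,93.7)
E
```

```text
time: 43.65
position: [0.6479, 0.1244, 0.0417]
eef_rot: [0.683, 0.731, 0.001, 0.001]
contact_force: [-0.3, -0.1, -0.2]
finger_gap: 0.0403
gripper_force: 0.0
out (225, 354, 115, 26) [656.4 -32. ] [113.   34.9] 0.5
out (208, 76, 160, 242) [649.4 132.1] [116.9 197.7] 3.8
t [-1.2 -2.2 71.7] w [ 0.1 -0.   0.2] | pos [648.  124.3  41.7] psi 93.9 gap 40.2 gf 0.0 F [0.5 0.4 0.2] t 43.7
```

View pics/c17.png

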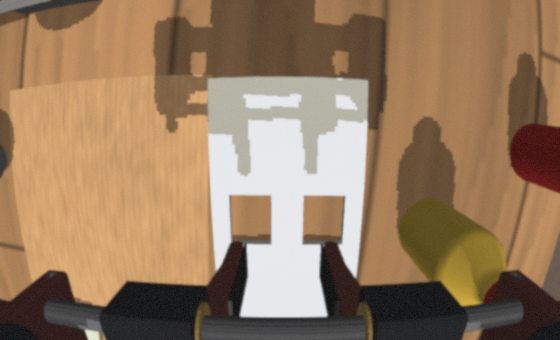

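Run:
```python
from h import *
import pickle
s=pickle.load(open("pics/w17.pkl","rb"))[0]
for q in((251,219.5),(323,219),(271,220),(303,220),(231,196),(343,196)):print(q,watz(*q,8,s)[:2])
to(646,123,-30,93.7)
```

```text
(251, 219.5) [622.7 122.2]
(323, 219) [677.6 126.4]
(271, 220) [638.  122.9]
(303, 220) [662.3 124.5]
(231, 196) [606.8 139.8]
(343, 196) [690.9 145.5]
t [-1.2 -2.2 71.7] w [ 0.1 -0.   0.2] | pos [648.  124.3  41.7] psi 93.9 gap 40.2 gf 0.0 F [0.5 0.4 0.2] t 43.7
```

```bash
python3 -m jog '[{"wx":0,"wy":0,"tz":10,"grip":40,"tx":0,"ty":-2.5,"wz":0},{"wx":0,"wy":0,"tz":25,"grip":40,"tx":0,"ty":-2.5,"wz":0},{"wx":0,"wy":0,"tz":40,"grip":40,"tx":0,"ty":-2.5,"wz":0},{"wx":0,"wy":0,"tz":52,"grip":40,"tx":0,"ty":-2.5,"wz":0},{"wx":0,"wy":0,"tz":60,"grip":40,"tx":0,"ty":-2.5,"wz":0},{"wx":0,"wy":0,"tz":65,"grip":40,"tx":0,"ty":-2.5,"wz":0},{"wx":0,"wy":0,"tz":68,"grip":40,"tx":0,"ty":-2.5,"wz":0},{"wx":0,"wy":0,"tz":70,"grip":40,"tx":0,"ty":-2.5,"wz":0},{"wx":0,"wy":0,"tz":70,"grip":40,"tx":0,"ty":-2.5,"wz":0},{"wx":0,"wy":0,"tz":70,"grip":40,"tx":0,"ty":-2.5,"wz":0}]'
python3 -m jog '[{"wx":0,"wy":0,"tz":1,"grip":40,"tx":0,"ty":0,"wz":0},{"wx":0,"wy":0,"tz":2,"grip":40,"tx":0,"ty":0,"wz":0},{"wx":0,"wy":0,"tz":3,"grip":40,"tx":0,"ty":0,"wz":0},{"wx":0,"wy":0,"tz":4,"grip":40,"tx":0,"ty":0,"wz":0},{"wx":0,"wy":0,"tz":5,"grip":40,"tx":0,"ty":0,"wz":0},{"wx":0,"wy":0,"tz":6,"grip":40,"tx":0,"ty":0,"wz":0},{"wx":0,"wy":0,"tz":7,"grip":40,"tx":0,"ty":0,"wz":0},{"wx":0,"wy":0,"tz":8,"grip":40,"tx":0,"ty":0,"wz":0},{"wx":0,"wy":0,"tz":8,"grip":40,"tx":0,"ty":0,"wz":0},{"wx":0,"wy":0,"tz":8,"grip":40,"tx":0,"ty":0,"wz":0}]'
python3 -m jog '[{"wx":0,"wy":0,"tz":0.5,"grip":40,"tx":0,"ty":0,"wz":0},{"wx":0,"wy":0,"tz":1,"grip":40,"tx":0,"ty":0,"wz":0},{"wx":0,"wy":0,"tz":1.5,"grip":40,"tx":0,"ty":0,"wz":0},{"wx":0,"wy":0,"tz":2,"grip":40,"tx":0,"ty":0,"wz":0},{"wx":0,"wy":0,"tz":2,"grip":40,"tx":0,"ty":0,"wz":0},{"wx":0,"wy":0,"tz":2,"grip":40,"tx":0,"ty":0,"wz":0},{"wx":0,"wy":0,"tz":2,"grip":40,"tx":0,"ty":0,"wz":0},{"wx":0,"wy":0,"tz":2,"grip":40,"tx":0,"ty":0,"wz":0},{"wx":0,"wy":0,"tz":2,"grip":40,"tx":0,"ty":0,"wz":0},{"wx":0,"wy":0,"tz":2,"grip":40,"tx":0,"ty":0,"wz":0}]'
```

```text
time: 44.53
position: [0.6453, 0.1239, -0.0291]
eef_rot: [0.683, 0.731, 0.0, 0.0]
contact_force: [0.3, -0.0, 0.7]
finger_gap: 0.0403
gripper_force: 0.0
time: 45.37
position: [0.6447, 0.1239, -0.038]
eef_rot: [0.683, 0.731, -0.0, -0.0]
contact_force: [0.1, 1.1, 0.7]
finger_gap: 0.0401
gripper_force: 0.0
time: 46.2
position: [0.645, 0.1239, -0.0391]
eef_rot: [0.683, 0.731, 0.0, 0.0]
contact_force: [-2.8, -0.9, 5.4]
finger_gap: 0.0402
gripper_force: 2.7
```

```bash
python3 -m jog '[{"wx":0,"wy":0,"tz":-2,"grip":40,"tx":0,"ty":0,"wz":0},{"wx":0,"wy":0,"tz":-2,"grip":40,"tx":0,"ty":0,"wz":0},{"wx":0,"wy":0,"tz":-2,"grip":10,"tx":0,"ty":0,"wz":0},{"wx":0,"wy":0,"tz":-2,"grip":10,"tx":0,"ty":0,"wz":0},{"wx":0,"wy":0,"tz":-2,"grip":10,"tx":0,"ty":0,"wz":0},{"wx":0,"wy":0,"tz":-2,"grip":10,"tx":0,"ty":0,"wz":0},{"wx":0,"wy":0,"tz":-2,"grip":10,"tx":0,"ty":0,"wz":0},{"wx":0,"wy":0,"tz":-2,"grip":10,"tx":0,"ty":0,"wz":0},{"wx":0,"wy":0,"tz":-2,"grip":10,"tx":0,"ty":0,"wz":0},{"wx":0,"wy":0,"tz":-2,"grip":10,"tx":0,"ty":0,"wz":0}]'
python3 -m jog '[{"wx":0,"wy":0,"tz":-3,"grip":10,"tx":0,"ty":0,"wz":0},{"wx":0,"wy":0,"tz":-10,"grip":10,"tx":0,"ty":0,"wz":0},{"wx":0,"wy":0,"tz":-20,"grip":10,"tx":0,"ty":0,"wz":0},{"wx":0,"wy":0,"tz":-33,"grip":10,"tx":0,"ty":0,"wz":0},{"wx":0,"wy":0,"tz":-48,"grip":10,"tx":0,"ty":0,"wz":0},{"wx":0,"wy":0,"tz":-64,"grip":10,"tx":0,"ty":0,"wz":0},{"wx":0,"wy":0,"tz":-78,"grip":10,"tx":0,"ty":0,"wz":0},{"wx":0,"wy":0,"tz":-90,"grip":10,"tx":0,"ty":0,"wz":0},{"wx":0,"wy":0,"tz":-97,"grip":10,"tx":0,"ty":0,"wz":0},{"wx":0,"wy":0,"tz":-100,"grip":10,"tx":0,"ty":0,"wz":0}]'
python3 -c "
from h import *
to(516,371,60,177.7)"
```

```text
time: 47.03
position: [0.6446, 0.1238, -0.0382]
eef_rot: [0.683, 0.73, -0.0, -0.0]
contact_force: [-0.7, -0.0, -0.6]
finger_gap: 0.0233
gripper_force: 30.0
time: 47.87
position: [0.6457, 0.124, 0.0645]
eef_rot: [0.683, 0.731, 0.001, 0.001]
contact_force: [-0.9, -0.3, -0.9]
finger_gap: 0.0239
gripper_force: 30.0
t [ 255.2 -112.7    4.2] w [  0.1   0.1 -83.8] | pos [645.7 124.   64.5] psi 93.9 gap 23.9 gf 30.0 F [-0.9 -0.3 -0.9] t 47.87
```

```bash
python3 -m jog '[{"wx":0,"wy":0,"tz":0,"grip":10,"tx":2,"ty":-10,"wz":0},{"wx":0,"wy":0,"tz":0,"grip":10,"tx":8,"ty":-28,"wz":0},{"wx":0,"wy":0,"tz":0,"grip":10,"tx":20,"ty":-50,"wz":-2},{"wx":0,"wy":0,"tz":0,"grip":10,"tx":38,"ty":-72,"wz":-6},{"wx":0,"wy":0,"tz":0,"grip":10,"tx":60,"ty":-88,"wz":-11},{"wx":0,"wy":0,"tz":0,"grip":10,"tx":84,"ty":-100,"wz":-17},{"wx":0,"wy":0,"tz":0,"grip":10,"tx":108,"ty":-108,"wz":-23},{"wx":0,"wy":0,"tz":0,"grip":10,"tx":132,"ty":-112,"wz":-29},{"wx":0,"wy":0,"tz":0,"grip":10,"tx":155,"ty":-113,"wz":-35},{"wx":0,"wy":0,"tz":0,"grip":10,"tx":175,"ty":-113,"wz":-41}]'
python3 -c "
from h import *
to(516,371,60,177.7)"
```

```text
time: 48.7
position: [0.5192, 0.2922, 0.0615]
eef_rot: [0.381, 0.925, -0.0, -0.001]
contact_force: [0.5, 0.3, -2.0]
finger_gap: 0.0237
gripper_force: 30.0
t [57.8 53.7  1.5] w [ -0.   -0.1 -42.5] | pos [519.2 292.2  61.5] psi 135.2 gap 23.7 gf 30.0 F [ 0.5  0.3 -2. ] t 48.7
```

```bash
python3 -m jog '[{"wx":0,"wy":0,"tz":0,"grip":10,"tx":12,"ty":11,"wz":-6},{"wx":0,"wy":0,"tz":0,"grip":10,"tx":25,"ty":23,"wz":-12},{"wx":0,"wy":0,"tz":0,"grip":10,"tx":36,"ty":34,"wz":-18},{"wx":0,"wy":0,"tz":0,"grip":10,"tx":46,"ty":43,"wz":-24},{"wx":0,"wy":0,"tz":0,"grip":10,"tx":53,"ty":49,"wz":-30},{"wx":0,"wy":0,"tz":0,"grip":10,"tx":57,"ty":53,"wz":-36},{"wx":0,"wy":0,"tz":0,"grip":10,"tx":58,"ty":54,"wz":-40},{"wx":0,"wy":0,"tz":0,"grip":10,"tx":58,"ty":54,"wz":-42},{"wx":0,"wy":0,"tz":0,"grip":10,"tx":58,"ty":54,"wz":-42.5},{"wx":0,"wy":0,"tz":0,"grip":10,"tx":58,"ty":54,"wz":-42.5}]'
python3 - <<'E'
from h import *
s,im,d=wsnap("w18")
h=cv2.cvtColor(im,cv2.COLOR_BGR2HSV);
# depth edge of the sheet: print depth along row/cols to find its outline
for v in(60,100,140,180):
    r=d[v,120:460];e=np.where(np.abs(np.diff(r))>.02)[0]+120;print(v,e.tolist())
for u in(200,230,340,370):
    r=d[0:300,u];e=np.where(np.abs(np.diff(r))>.02)[0];print(u,e.tolist())
to(516,371,60,177.7)
E
```

```text
time: 49.53
position: [0.5173, 0.3699, 0.0614]
eef_rot: [0.023, 1.0, -0.0, -0.001]
contact_force: [0.1, -0.1, -1.7]
finger_gap: 0.0239
gripper_force: 30.0
60 [163, 197, 213, 214, 316, 317, 362, 363, 368, 400]
100 [164, 401]
140 [166, 224, 225, 244, 245, 399, 438, 439]
180 [168, 396]
200 [36, 59, 89, 90, 284]
230 [34, 53, 54, 57, 232, 277, 285]
340 [34, 58, 232, 284, 285]
370 [36, 47, 48, 60, 67, 68, 161, 162, 284, 287, 288]
t [1.5 1.1 1.5] w [-0.  -0.1 -0.4] | pos [517.4 369.8  61.5] psi 177.3 gap 23.9 gf 30.0 F [-0.3 -0.2 -1.3] t 49.58
```

Run:
```python
from h import *
import pickle
s=pickle.load(open("pics/w18.pkl","rb"))[0]
for q in((164,100),(401,100),(168,180),(396,180),(200,59),(340,58)):print(q,watz(*q,106,s)[:2])
```

```text
(164, 100) [426.6 315.5]
(401, 100) [432.  432.3]
(168, 180) [467.2 313.6]
(396, 180) [472.6 429.9]
(200, 59) [408.3 335.2]
(340, 58) [411.8 402.2]
```

```bash
python3 -m jog '[{"wx":0,"wy":0,"tz":8,"grip":10,"tx":1.5,"ty":1,"wz":0},{"wx":0,"wy":0,"tz":22,"grip":10,"tx":1.5,"ty":1,"wz":0},{"wx":0,"wy":0,"tz":37,"grip":10,"tx":1.5,"ty":1,"wz":0},{"wx":0,"wy":0,"tz":51,"grip":10,"tx":1.5,"ty":1,"wz":0},{"wx":0,"wy":0,"tz":62,"grip":10,"tx":1.5,"ty":1,"wz":0},{"wx":0,"wy":0,"tz":70,"grip":10,"tx":1.5,"ty":1,"wz":0},{"wx":0,"wy":0,"tz":76,"grip":10,"tx":1.5,"ty":1,"wz":0},{"wx":0,"wy":0,"tz":80,"grip":10,"tx":1.5,"ty":1,"wz":0},{"wx":0,"wy":0,"tz":82,"grip":10,"tx":1.5,"ty":1,"wz":0},{"wx":0,"wy":0,"tz":82,"grip":10,"tx":1.5,"ty":1,"wz":0}]'
python3 -m jog '[{"wx":0,"wy":0,"tz":0,"grip":38,"tx":0,"ty":0,"wz":0},{"wx":0,"wy":0,"tz":0,"grip":38,"tx":0,"ty":0,"wz":0},{"wx":0,"wy":0,"tz":0,"grip":38,"tx":0,"ty":0,"wz":0},{"wx":0,"wy":0,"tz":0,"grip":38,"tx":0,"ty":0,"wz":0},{"wx":0,"wy":0,"tz":-8,"grip":38,"tx":0,"ty":0,"wz":0},{"wx":0,"wy":0,"tz":-22,"grip":38,"tx":0,"ty":0,"wz":0},{"wx":0,"wy":0,"tz":-45,"grip":38,"tx":0,"ty":0,"wz":0},{"wx":0,"wy":0,"tz":-75,"grip":38,"tx":0,"ty":0,"wz":0},{"wx":0,"wy":0,"tz":-90,"grip":60,"tx":0,"ty":0,"wz":0},{"wx":0,"wy":0,"tz":-100,"grip":80,"tx":0,"ty":0,"wz":0}]'
python3 - <<'E'
from h import *
s,im,d=wsnap("w19");np.save("pics/x.npy",d)
# sheet plane: points on the sheet by depth
def pt(u,v):
    c,r=wray(u,v,s);p=camera_params("wrist");H=np.array(p["hand_eye"]);
    from scipy.spatial.transform import Rotation as Ro
    ax=Ro.from_quat(s["eef_rot"]).as_matrix()@H[:3,2];return ((c+r*d[v,u]/(r@ax))*1000).round(1)
for q in((230,80),(340,80),(230,150),(340,150),(230,215),(340,215)):print(q,im[q[1],q[0]],pt(*q))
find(im,s,"slab");to(434,-10,60,172)
E
```

```text
time: 50.42
position: [0.5163, 0.3712, -0.0199]
eef_rot: [0.023, 1.0, 0.0, 0.0]
contact_force: [-1.6, 1.1, -1.2]
finger_gap: 0.024
gripper_force: 30.0
time: 51.25
position: [0.5176, 0.372, 0.0853]
eef_rot: [0.023, 1.0, 0.002, 0.003]
contact_force: [1.0, 0.1, 1.1]
finger_gap: 0.0477
gripper_force: 0.0
(230, 80) [228 226 224] [408.9 335.4  25.4]
(340, 80) [226 223 221] [412.5 422.7  23.9]
(230, 150) [235 232 231] [465.5 331.8  25.2]
(340, 150) [167 180 183] [469.7 421.   24.2]
(230, 215) [203 199 197] [520.8 327.   24.6]
(340, 215) [193 198 199] [524.9 420.6  25.5]
slab [599.9 572.9] [42.6 48.6] 51.4
t [  66.4 -385.8   24.1] w [0.3 0.3 5.4] | pos [517.9 372.2  86.2] psi 177.4 gap 51.8 gf 0.0 F [-0.2 -0.5  1.4] t 51.3
```

```bash
python3 -m jog '[{"wx":0,"wy":0,"tz":0,"grip":80,"tx":5,"ty":-28,"wz":0},{"wx":0,"wy":0,"tz":0,"grip":80,"tx":12,"ty":-66,"wz":0},{"wx":0,"wy":0,"tz":0,"grip":80,"tx":19,"ty":-105,"wz":1},{"wx":0,"wy":0,"tz":0,"grip":80,"tx":26,"ty":-145,"wz":2},{"wx":0,"wy":0,"tz":0,"grip":80,"tx":33,"ty":-185,"wz":3},{"wx":0,"wy":0,"tz":0,"grip":80,"tx":40,"ty":-225,"wz":4},{"wx":0,"wy":0,"tz":0,"grip":80,"tx":47,"ty":-265,"wz":5},{"wx":0,"wy":0,"tz":0,"grip":80,"tx":54,"ty":-305,"wz":5},{"wx":0,"wy":0,"tz":0,"grip":80,"tx":60,"ty":-340,"wz":5},{"wx":0,"wy":0,"tz":5,"grip":80,"tx":64,"ty":-365,"wz":5}]'
python3 -m jog '[{"wx":0,"wy":0,"tz":8,"grip":80,"tx":1,"ty":-14,"wz":0},{"wx":0,"wy":0,"tz":25,"grip":80,"tx":2,"ty":-20,"wz":0},{"wx":0,"wy":0,"tz":45,"grip":80,"tx":2,"ty":-20,"wz":0},{"wx":0,"wy":0,"tz":62,"grip":80,"tx":2,"ty":-20,"wz":0},{"wx":0,"wy":0,"tz":72,"grip":80,"tx":2,"ty":-20,"wz":0},{"wx":0,"wy":0,"tz":75,"grip":80,"tx":2,"ty":-20,"wz":0},{"wx":0,"wy":0,"tz":75,"grip":80,"tx":2,"ty":-20,"wz":0},{"wx":0,"wy":0,"tz":75,"grip":80,"tx":2,"ty":-20,"wz":0},{"wx":0,"wy":0,"tz":75,"grip":80,"tx":2,"ty":-20,"wz":0},{"wx":0,"wy":0,"tz":75,"grip":80,"tx":2,"ty":-20,"wz":0}]'
python3 - <<'E'
from h import *
s,im,d=wsnap("w20");find(im,s,"slab");to(434,-10,-37,172)
h=cv2.cvtColor(im,cv2.COLOR_BGR2HSV);print(h[207,283])
E
```

```text
time: 52.13
position: [0.4347, 0.0069, 0.0756]
eef_rot: [0.067, 0.998, -0.0, 0.001]
contact_force: [0.5, -0.3, 0.1]
finger_gap: 0.0802
gripper_force: 0.0
time: 52.97
position: [0.4316, -0.0101, 0.0013]
eef_rot: [0.067, 0.998, -0.0, 0.001]
contact_force: [1.1, 0.0, -0.3]
finger_gap: 0.0801
gripper_force: 0.0
slab [ 434.5 -137.8] [62.9 48. ] 12.1
slab [432.   -9.6] [48.8 63.9] 81.7
t [-2.4  0.4 38.1] w [0.  0.1 0.4] | pos [431.5 -10.    1.1] psi 172.4 gap 80.0 gf 0.0 F [ 0.7  0.  -0.2] t 53.02
[ 21  60 201]
```

```bash
python3 -m jog '[{"wx":0,"wy":0,"tz":12,"grip":75,"tx":-1,"ty":0,"wz":0.5},{"wx":0,"wy":0,"tz":24,"grip":70,"tx":-1,"ty":0,"wz":0.5},{"wx":0,"wy":0,"tz":32,"grip":68,"tx":-1,"ty":0,"wz":0.5},{"wx":0,"wy":0,"tz":36,"grip":68,"tx":-1,"ty":0,"wz":0.5},{"wx":0,"wy":0,"tz":37,"grip":68,"tx":-1,"ty":0,"wz":0.5},{"wx":0,"wy":0,"tz":37,"grip":68,"tx":-1,"ty":0,"wz":0.5},{"wx":0,"wy":0,"tz":37,"grip":30,"tx":-1,"ty":0,"wz":0.5},{"wx":0,"wy":0,"tz":37,"grip":30,"tx":-1,"ty":0,"wz":0.5},{"wx":0,"wy":0,"tz":37,"grip":30,"tx":-1,"ty":0,"wz":0.5},{"wx":0,"wy":0,"tz":37,"grip":30,"tx":-1,"ty":0,"wz":0.5}]'
python3 -m jog '[{"wx":0,"wy":0,"tz":0,"grip":30,"tx":0,"ty":0,"wz":0},{"wx":0,"wy":0,"tz":-3,"grip":30,"tx":0,"ty":0,"wz":0},{"wx":0,"wy":0,"tz":-10,"grip":30,"tx":0,"ty":0,"wz":0},{"wx":0,"wy":0,"tz":-22,"grip":30,"tx":0,"ty":0,"wz":0},{"wx":0,"wy":0,"tz":-38,"grip":30,"tx":0,"ty":0,"wz":0},{"wx":0,"wy":0,"tz":-56,"grip":30,"tx":0,"ty":5,"wz":-1},{"wx":0,"wy":0,"tz":-74,"grip":30,"tx":0,"ty":18,"wz":-2},{"wx":0,"wy":0,"tz":-90,"grip":30,"tx":0,"ty":40,"wz":-3},{"wx":0,"wy":0,"tz":-100,"grip":30,"tx":0,"ty":70,"wz":-4},{"wx":0,"wy":0,"tz":-105,"grip":30,"tx":0,"ty":105,"wz":-6}]'
python3 -c "
from h import *
to(442,374,65,177.7)"
```

```text
time: 53.85
position: [0.4322, -0.0102, -0.0364]
eef_rot: [0.071, 0.997, 0.0, 0.0]
contact_force: [0.0, 0.5, 2.0]
finger_gap: 0.0495
gripper_force: 30.0
time: 54.68
position: [0.4481, 0.0941, 0.0718]
eef_rot: [0.019, 1.0, 0.0, 0.002]
contact_force: [0.5, 0.7, -0.4]
finger_gap: 0.05
gripper_force: 30.0
t [ 17.  279.4   6.8] w [0.  0.3 0.1] | pos [448.1  94.1  71.8] psi 177.8 gap 50.0 gf 30.0 F [ 0.5  0.7 -0.4] t 54.68
```

```bash
python3 -m jog '[{"wx":0,"wy":0,"tz":0,"grip":30,"tx":2,"ty":36,"wz":0},{"wx":0,"wy":0,"tz":0,"grip":30,"tx":4,"ty":73,"wz":0},{"wx":0,"wy":0,"tz":0,"grip":30,"tx":6,"ty":110,"wz":0},{"wx":0,"wy":0,"tz":0,"grip":30,"tx":9,"ty":147,"wz":0},{"wx":0,"wy":0,"tz":0,"grip":30,"tx":11,"ty":184,"wz":0},{"wx":0,"wy":0,"tz":0,"grip":30,"tx":13,"ty":218,"wz":0},{"wx":0,"wy":0,"tz":0,"grip":30,"tx":15,"ty":247,"wz":0},{"wx":0,"wy":0,"tz":0,"grip":30,"tx":16,"ty":267,"wz":0},{"wx":0,"wy":0,"tz":8,"grip":30,"tx":17,"ty":277,"wz":0},{"wx":0,"wy":0,"tz":20,"grip":30,"tx":17,"ty":280,"wz":0}]'
python3 -c "
from h import *
to(442,374,-10.5,177.7)"
```

```text
time: 55.52
position: [0.4406, 0.3762, 0.0495]
eef_rot: [0.018, 1.0, 0.001, 0.001]
contact_force: [0.1, 0.1, -0.7]
finger_gap: 0.0496
gripper_force: 30.0
t [-1.3 -2.3 60. ] w [0.1 0.1 0.3] | pos [440.6 376.2  49.5] psi 178.0 gap 49.6 gf 30.0 F [ 0.1  0.1 -0.7] t 55.52
```

```bash
python3 -m jog '[{"wx":0,"wy":0,"tz":14,"grip":30,"tx":-1,"ty":-2,"wz":0},{"wx":0,"wy":0,"tz":28,"grip":30,"tx":-1,"ty":-2,"wz":0},{"wx":0,"wy":0,"tz":42,"grip":30,"tx":-1,"ty":-2,"wz":0},{"wx":0,"wy":0,"tz":52,"grip":30,"tx":-1,"ty":-2,"wz":0},{"wx":0,"wy":0,"tz":58,"grip":30,"tx":-1,"ty":-2,"wz":0},{"wx":0,"wy":0,"tz":60,"grip":30,"tx":-1,"ty":-2,"wz":0},{"wx":0,"wy":0,"tz":60,"grip":30,"tx":-1,"ty":-2,"wz":0},{"wx":0,"wy":0,"tz":60,"grip":75,"tx":-1,"ty":-2,"wz":0},{"wx":0,"wy":0,"tz":60,"grip":75,"tx":-1,"ty":-2,"wz":0},{"wx":0,"wy":0,"tz":60,"grip":75,"tx":-1,"ty":-2,"wz":0}]'
python3 -m jog '[{"wx":0,"wy":0,"tz":-2,"grip":75,"tx":0,"ty":0,"wz":0},{"wx":0,"wy":0,"tz":-16,"grip":75,"tx":0,"ty":0,"wz":0},{"wx":0,"wy":0,"tz":-40,"grip":75,"tx":0,"ty":0,"wz":0},{"wx":0,"wy":0,"tz":-70,"grip":75,"tx":-2,"ty":-10,"wz":0},{"wx":0,"wy":0,"tz":-90,"grip":75,"tx":-6,"ty":-35,"wz":0},{"wx":0,"wy":0,"tz":-100,"grip":75,"tx":-12,"ty":-72,"wz":0},{"wx":0,"wy":0,"tz":-100,"grip":75,"tx":-19,"ty":-111,"wz":0},{"wx":0,"wy":0,"tz":-100,"grip":75,"tx":-26,"ty":-150,"wz":0},{"wx":0,"wy":0,"tz":-100,"grip":75,"tx":-33,"ty":-189,"wz":0},{"wx":0,"wy":0,"tz":-100,"grip":75,"tx":-40,"ty":-228,"wz":0}]'
python3 -m jog '[{"wx":0,"wy":0,"tz":0,"grip":75,"tx":-9,"ty":-38,"wz":0},{"wx":0,"wy":0,"tz":0,"grip":75,"tx":-18,"ty":-76,"wz":0},{"wx":0,"wy":0,"tz":0,"grip":75,"tx":-28,"ty":-114,"wz":-1},{"wx":0,"wy":0,"tz":0,"grip":75,"tx":-38,"ty":-152,"wz":-2},{"wx":0,"wy":0,"tz":0,"grip":75,"tx":-48,"ty":-190,"wz":-3},{"wx":0,"wy":0,"tz":10,"grip":75,"tx":-56,"ty":-222,"wz":-4},{"wx":0,"wy":0,"tz":25,"grip":75,"tx":-62,"ty":-245,"wz":-5},{"wx":0,"wy":0,"tz":45,"grip":80,"tx":-66,"ty":-258,"wz":-6},{"wx":0,"wy":0,"tz":62,"grip":80,"tx":-68,"ty":-263,"wz":-6},{"wx":0,"wy":0,"tz":75,"grip":80,"tx":-68,"ty":-265,"wz":-6}]'
python3 - <<'E'
from h import *
s,im,d=wsnap("w21");find(im,s,"slab");to(532,-119,-37,183.5)
E
```

```text
time: 56.35
position: [0.4412, 0.372, -0.012]
eef_rot: [0.019, 1.0, 0.0, 0.0]
contact_force: [0.0, -0.1, -0.5]
finger_gap: 0.0661
gripper_force: 0.0
time: 57.18
position: [0.4726, 0.1412, 0.0885]
eef_rot: [0.018, 1.0, 0.0, 0.001]
contact_force: [0.5, 0.1, 0.3]
finger_gap: 0.0751
gripper_force: 0.0
time: 58.02
position: [0.5301, -0.1257, 0.0114]
eef_rot: [-0.033, 0.999, 0.0, -0.001]
contact_force: [0.3, 0.5, 0.3]
finger_gap: 0.0798
gripper_force: 0.0
slab [ 530.2 -119. ] [63.6 48.4] 3.0
slab [ 436.5 -142.1] [62.3 48.7] 11.3
t [-4.   5.5 45.7] w [ 0.1 -0.3  0.3] | pos [ 528.6 -124.8    8.7] psi 183.8 gap 79.8 gf 0.0 F [-0.   0.6 -1.5] t 58.07
```

```bash
python3 -m jog '[{"wx":0,"wy":0,"tz":6,"grip":80,"tx":-2,"ty":4,"wz":0.5},{"wx":0,"wy":0,"tz":18,"grip":75,"tx":-2,"ty":5,"wz":0.5},{"wx":0,"wy":0,"tz":32,"grip":70,"tx":-2,"ty":5,"wz":0.5},{"wx":0,"wy":0,"tz":41,"grip":68,"tx":-2,"ty":5,"wz":0.5},{"wx":0,"wy":0,"tz":45,"grip":68,"tx":-2,"ty":5,"wz":0.5},{"wx":0,"wy":0,"tz":45,"grip":68,"tx":-2,"ty":5,"wz":0.5},{"wx":0,"wy":0,"tz":45,"grip":30,"tx":-2,"ty":5,"wz":0.5},{"wx":0,"wy":0,"tz":45,"grip":30,"tx":-2,"ty":5,"wz":0.5},{"wx":0,"wy":0,"tz":45,"grip":30,"tx":-2,"ty":5,"wz":0.5},{"wx":0,"wy":0,"tz":45,"grip":30,"tx":-2,"ty":5,"wz":0.5}]'
python3 -m jog '[{"wx":0,"wy":0,"tz":0,"grip":30,"tx":0,"ty":0,"wz":0},{"wx":0,"wy":0,"tz":-3,"grip":30,"tx":0,"ty":0,"wz":0},{"wx":0,"wy":0,"tz":-10,"grip":30,"tx":0,"ty":0,"wz":0},{"wx":0,"wy":0,"tz":-22,"grip":30,"tx":0,"ty":0,"wz":0},{"wx":0,"wy":0,"tz":-38,"grip":30,"tx":0,"ty":0,"wz":0},{"wx":0,"wy":0,"tz":-56,"grip":30,"tx":0,"ty":5,"wz":1},{"wx":0,"wy":0,"tz":-74,"grip":30,"tx":0,"ty":18,"wz":2},{"wx":0,"wy":0,"tz":-90,"grip":30,"tx":0,"ty":40,"wz":3},{"wx":0,"wy":0,"tz":-100,"grip":30,"tx":0,"ty":72,"wz":4},{"wx":0,"wy":0,"tz":-105,"grip":30,"tx":0,"ty":108,"wz":6}]'
python3 -c "
from h import *
to(516,371,65,177.7)"
```

```text
time: 58.9
position: [0.5329, -0.1196, -0.0309]
eef_rot: [-0.029, 1.0, -0.0, 0.001]
contact_force: [-0.1, 1.1, 1.5]
finger_gap: 0.0491
gripper_force: 30.0
time: 59.73
position: [0.527, -0.0116, 0.0767]
eef_rot: [0.025, 1.0, -0.0, 0.002]
contact_force: [1.6, -0.4, 0.1]
finger_gap: 0.0491
gripper_force: 30.0
t [ 29.9 381.6  11.3] w [-0.   0.3 -0.5] | pos [527.  -11.6  76.7] psi 177.2 gap 49.1 gf 30.0 F [ 1.6 -0.4  0.1] t 59.73
```

```bash
python3 -m jog '[{"wx":0,"wy":0,"tz":0,"grip":30,"tx":3,"ty":38,"wz":0},{"wx":0,"wy":0,"tz":0,"grip":30,"tx":6,"ty":77,"wz":0},{"wx":0,"wy":0,"tz":0,"grip":30,"tx":9,"ty":116,"wz":0},{"wx":0,"wy":0,"tz":0,"grip":30,"tx":12,"ty":155,"wz":0},{"wx":0,"wy":0,"tz":0,"grip":30,"tx":15,"ty":194,"wz":0},{"wx":0,"wy":0,"tz":0,"grip":30,"tx":18,"ty":233,"wz":0},{"wx":0,"wy":0,"tz":0,"grip":30,"tx":22,"ty":270,"wz":-0.5},{"wx":0,"wy":0,"tz":0,"grip":30,"tx":25,"ty":304,"wz":-0.5},{"wx":0,"wy":0,"tz":0,"grip":30,"tx":28,"ty":334,"wz":-0.5},{"wx":0,"wy":0,"tz":2,"grip":30,"tx":29,"ty":358,"wz":-0.5}]'
python3 -m jog '[{"wx":0,"wy":0,"tz":4,"grip":30,"tx":1,"ty":14,"wz":0},{"wx":0,"wy":0,"tz":12,"grip":30,"tx":1,"ty":21,"wz":0},{"wx":0,"wy":0,"tz":24,"grip":30,"tx":1,"ty":22,"wz":0},{"wx":0,"wy":0,"tz":36,"grip":30,"tx":1,"ty":22,"wz":0},{"wx":0,"wy":0,"tz":44,"grip":30,"tx":1,"ty":22,"wz":0},{"wx":0,"wy":0,"tz":46,"grip":30,"tx":1,"ty":22,"wz":0},{"wx":0,"wy":0,"tz":46,"grip":30,"tx":1,"ty":22,"wz":0},{"wx":0,"wy":0,"tz":46,"grip":30,"tx":1,"ty":22,"wz":0},{"wx":0,"wy":0,"tz":46,"grip":30,"tx":1,"ty":22,"wz":0},{"wx":0,"wy":0,"tz":46,"grip":30,"tx":1,"ty":22,"wz":0}]'
python3 - <<'E'
from h import *
s,im,d=wsnap("w22");find(im,s,"slab");to(516,371,-5,177.7)
E
```

```text
time: 60.57
position: [0.5131, 0.3501, 0.0728]
eef_rot: [0.018, 1.0, 0.001, 0.001]
contact_force: [1.3, -0.2, -0.2]
finger_gap: 0.0493
gripper_force: 30.0
time: 61.4
position: [0.5138, 0.3694, 0.0262]
eef_rot: [0.019, 1.0, 0.0, 0.001]
contact_force: [-0.5, -0.9, -0.5]
finger_gap: 0.0488
gripper_force: 30.0
t [-2.2  1.6 31.1] w [0.  0.1 0.1] | pos [513.8 369.5  26.1] psi 177.8 gap 49.3 gf 30.0 F [ 0.2  0.3 -0.8] t 61.45
```

```bash
python3 -m jog '[{"wx":0,"wy":0,"tz":4,"grip":30,"tx":-4.5,"ty":1.5,"wz":0},{"wx":0,"wy":0,"tz":12,"grip":30,"tx":-4.5,"ty":1.5,"wz":0},{"wx":0,"wy":0,"tz":20,"grip":30,"tx":-4.5,"ty":1.5,"wz":0},{"wx":0,"wy":0,"tz":27,"grip":30,"tx":-4.5,"ty":1.5,"wz":0},{"wx":0,"wy":0,"tz":30,"grip":30,"tx":-4.5,"ty":1.5,"wz":0},{"wx":0,"wy":0,"tz":31,"grip":30,"tx":-4.5,"ty":1.5,"wz":0},{"wx":0,"wy":0,"tz":31,"grip":30,"tx":-4.5,"ty":1.5,"wz":0},{"wx":0,"wy":0,"tz":31,"grip":75,"tx":-4.5,"ty":1.5,"wz":0},{"wx":0,"wy":0,"tz":31,"grip":75,"tx":-4.5,"ty":1.5,"wz":0},{"wx":0,"wy":0,"tz":31,"grip":75,"tx":-4.5,"ty":1.5,"wz":0}]'
python3 -m jog '[{"wx":0,"wy":0,"tz":-2,"grip":75,"tx":0,"ty":0,"wz":0},{"wx":0,"wy":0,"tz":-16,"grip":75,"tx":0,"ty":0,"wz":0},{"wx":0,"wy":0,"tz":-40,"grip":75,"tx":0,"ty":0,"wz":0},{"wx":0,"wy":0,"tz":-70,"grip":75,"tx":2,"ty":-10,"wz":0},{"wx":0,"wy":0,"tz":-85,"grip":75,"tx":6,"ty":-35,"wz":0},{"wx":0,"wy":0,"tz":-90,"grip":75,"tx":14,"ty":-72,"wz":0},{"wx":0,"wy":0,"tz":-90,"grip":75,"tx":22,"ty":-110,"wz":0},{"wx":0,"wy":0,"tz":-90,"grip":75,"tx":30,"ty":-148,"wz":0},{"wx":0,"wy":0,"tz":-90,"grip":75,"tx":38,"ty":-187,"wz":0},{"wx":0,"wy":0,"tz":-90,"grip":75,"tx":46,"ty":-226,"wz":0}]'
python3 - <<'E'
from h import *
im,d=snapshot("top");np.save("pics/t3.npy",d)
# salt: points above 40 mm
v,u=np.mgrid[262:300,315:350];P=np.array([atd("top",d,a,b) for a,b in zip(u.ravel(),v.ravel())])*1000
q=P[(P[:,2]>30)&(P[:,2]<90)];print(np.percentile(q,[2,50,98],axis=0).round())
to(436,-141,80,191)
E
```

```text
time: 62.28
position: [0.5176, 0.3707, -0.0064]
eef_rot: [0.019, 1.0, -0.0, -0.0]
contact_force: [-0.7, 0.1, 0.3]
finger_gap: 0.0658
gripper_force: 0.0
time: 63.12
position: [0.463, 0.1452, 0.0856]
eef_rot: [0.018, 1.0, 0.0, 0.001]
contact_force: [0.3, -0.6, -0.2]
finger_gap: 0.0748
gripper_force: 0.0
[[ 346. -189.   38.]
 [ 362. -171.   70.]
 [ 380. -155.   75.]]
t [  14.6 -281.     6.7] w [ -0.2   0.  -13.3] | pos [462.  139.2  85.6] psi 177.7 gap 74.9 gf 0.0 F [ 5.1 -2.2  0.6] t 63.17
```

```bash
python3 -m jog '[{"wx":0,"wy":0,"tz":0,"grip":80,"tx":2,"ty":-34,"wz":-1},{"wx":0,"wy":0,"tz":0,"grip":80,"tx":4,"ty":-70,"wz":-3},{"wx":0,"wy":0,"tz":0,"grip":80,"tx":6,"ty":-106,"wz":-5},{"wx":0,"wy":0,"tz":0,"grip":80,"tx":8,"ty":-142,"wz":-7},{"wx":0,"wy":0,"tz":0,"grip":80,"tx":10,"ty":-178,"wz":-9},{"wx":0,"wy":0,"tz":0,"grip":80,"tx":12,"ty":-212,"wz":-11},{"wx":0,"wy":0,"tz":0,"grip":80,"tx":13,"ty":-242,"wz":-13},{"wx":0,"wy":0,"tz":8,"grip":80,"tx":14,"ty":-265,"wz":-13.5},{"wx":0,"wy":0,"tz":20,"grip":80,"tx":14,"ty":-278,"wz":-13.5},{"wx":0,"wy":0,"tz":35,"grip":80,"tx":14,"ty":-284,"wz":-13.5}]'
python3 -m jog '[{"wx":0,"wy":0,"tz":12,"grip":80,"tx":0,"ty":0,"wz":0},{"wx":0,"wy":0,"tz":25,"grip":80,"tx":0,"ty":0,"wz":0},{"wx":0,"wy":0,"tz":34,"grip":80,"tx":0,"ty":0,"wz":0},{"wx":0,"wy":0,"tz":38,"grip":80,"tx":0,"ty":0,"wz":0},{"wx":0,"wy":0,"tz":40,"grip":80,"tx":0,"ty":0,"wz":0},{"wx":0,"wy":0,"tz":40,"grip":80,"tx":0,"ty":0,"wz":0},{"wx":0,"wy":0,"tz":40,"grip":80,"tx":0,"ty":0,"wz":0},{"wx":0,"wy":0,"tz":40,"grip":80,"tx":0,"ty":0,"wz":0},{"wx":0,"wy":0,"tz":40,"grip":80,"tx":0,"ty":0,"wz":0},{"wx":0,"wy":0,"tz":40,"grip":80,"tx":0,"ty":0,"wz":0}]'
python3 - <<'E'
from h import *
s,im,d=wsnap("w23");find(im,s,"slab");to(436,-141,-36,191)
E
```

```text
time: 64.0
position: [0.4396, -0.1392, 0.0512]
eef_rot: [-0.098, 0.995, -0.001, 0.002]
contact_force: [-0.2, -0.5, -0.3]
finger_gap: 0.0802
gripper_force: 0.0
time: 64.83
position: [0.4392, -0.1368, 0.0097]
eef_rot: [-0.099, 0.995, -0.0, 0.0]
contact_force: [-0.4, -0.4, 1.3]
finger_gap: 0.08
gripper_force: 0.0
slab [ 434.9 -142.6] [63.1 48.7] 11.4
t [ 3.8 -3.5 45.5] w [-0.   0.   0.4] | pos [ 439.  -136.8    9.5] psi 191.4 gap 79.9 gf 0.0 F [-1.   0.4  0.4] t 64.88
```

```bash
python3 -m jog '[{"wx":0,"wy":0,"tz":6,"grip":80,"tx":4.5,"ty":-4.5,"wz":0},{"wx":0,"wy":0,"tz":18,"grip":75,"tx":4.5,"ty":-4.5,"wz":0},{"wx":0,"wy":0,"tz":32,"grip":70,"tx":4.5,"ty":-4.5,"wz":0},{"wx":0,"wy":0,"tz":41,"grip":68,"tx":4.5,"ty":-4.5,"wz":0},{"wx":0,"wy":0,"tz":45,"grip":68,"tx":4.5,"ty":-4.5,"wz":0},{"wx":0,"wy":0,"tz":45,"grip":68,"tx":4.5,"ty":-4.5,"wz":0},{"wx":0,"wy":0,"tz":45,"grip":30,"tx":4.5,"ty":-4.5,"wz":0},{"wx":0,"wy":0,"tz":45,"grip":30,"tx":4.5,"ty":-4.5,"wz":0},{"wx":0,"wy":0,"tz":45,"grip":30,"tx":4.5,"ty":-4.5,"wz":0},{"wx":0,"wy":0,"tz":45,"grip":30,"tx":4.5,"ty":-4.5,"wz":0}]'
python3 -m jog '[{"wx":0,"wy":0,"tz":0,"grip":30,"tx":0,"ty":0,"wz":0},{"wx":0,"wy":0,"tz":-3,"grip":30,"tx":0,"ty":0,"wz":0},{"wx":0,"wy":0,"tz":-10,"grip":30,"tx":0,"ty":0,"wz":0},{"wx":0,"wy":0,"tz":-22,"grip":30,"tx":0,"ty":0,"wz":0},{"wx":0,"wy":0,"tz":-38,"grip":30,"tx":0,"ty":0,"wz":0},{"wx":0,"wy":0,"tz":-56,"grip":30,"tx":-5,"ty":5,"wz":1},{"wx":0,"wy":0,"tz":-74,"grip":30,"tx":-15,"ty":18,"wz":3},{"wx":0,"wy":0,"tz":-90,"grip":30,"tx":-30,"ty":38,"wz":6},{"wx":0,"wy":0,"tz":-100,"grip":30,"tx":-46,"ty":66,"wz":10},{"wx":0,"wy":0,"tz":-105,"grip":30,"tx":-60,"ty":100,"wz":13.5}]'
python3 -c "
from h import *
to(590,368,68,177.7)"
```

```text
time: 65.72
position: [0.4358, -0.1422, -0.0351]
eef_rot: [-0.099, 0.995, -0.0, 0.001]
contact_force: [-0.1, 0.1, 1.6]
finger_gap: 0.0497
gripper_force: 30.0
time: 66.55
position: [0.4761, -0.0321, 0.0726]
eef_rot: [0.022, 1.0, -0.0, 0.002]
contact_force: [0.4, 0.5, -0.9]
finger_gap: 0.0497
gripper_force: 30.0
t [-96.5 404.6   4.7] w [-0.   0.3 -0.2] | pos [476.1 -32.1  72.6] psi 177.5 gap 49.7 gf 30.0 F [ 0.4  0.5 -0.9] t 66.55
```

```bash
python3 -m jog '[{"wx":0,"wy":0,"tz":0,"grip":30,"tx":-9,"ty":37,"wz":0},{"wx":0,"wy":0,"tz":0,"grip":30,"tx":-18,"ty":75,"wz":0},{"wx":0,"wy":0,"tz":0,"grip":30,"tx":-27,"ty":113,"wz":0},{"wx":0,"wy":0,"tz":0,"grip":30,"tx":-36,"ty":151,"wz":0},{"wx":0,"wy":0,"tz":0,"grip":30,"tx":-45,"ty":189,"wz":0},{"wx":0,"wy":0,"tz":0,"grip":30,"tx":-54,"ty":227,"wz":0},{"wx":0,"wy":0,"tz":0,"grip":30,"tx":-63,"ty":265,"wz":0},{"wx":0,"wy":0,"tz":0,"grip":30,"tx":-72,"ty":302,"wz":0},{"wx":0,"wy":0,"tz":0,"grip":30,"tx":-80,"ty":336,"wz":0},{"wx":0,"wy":0,"tz":0,"grip":30,"tx":-87,"ty":366,"wz":0}]'
python3 -m jog '[{"wx":0,"wy":0,"tz":0,"grip":30,"tx":-6,"ty":22,"wz":0},{"wx":0,"wy":0,"tz":4,"grip":30,"tx":-8,"ty":34,"wz":0},{"wx":0,"wy":0,"tz":16,"grip":30,"tx":-9,"ty":38,"wz":0},{"wx":0,"wy":0,"tz":30,"grip":30,"tx":-9,"ty":38,"wz":0},{"wx":0,"wy":0,"tz":42,"grip":30,"tx":-9,"ty":38,"wz":0},{"wx":0,"wy":0,"tz":46,"grip":30,"tx":-9,"ty":38,"wz":0},{"wx":0,"wy":0,"tz":46,"grip":30,"tx":-9,"ty":38,"wz":0},{"wx":0,"wy":0,"tz":46,"grip":30,"tx":-9,"ty":38,"wz":0},{"wx":0,"wy":0,"tz":46,"grip":30,"tx":-9,"ty":38,"wz":0},{"wx":0,"wy":0,"tz":46,"grip":30,"tx":-9,"ty":38,"wz":0}]'
python3 -c "
from h import *
to(590.5,368,-9,177.7)"
```

```text
time: 67.38
position: [0.5753, 0.333, 0.0702]
eef_rot: [0.018, 1.0, 0.0, 0.0]
contact_force: [-0.7, 0.8, -0.3]
finger_gap: 0.0493
gripper_force: 30.0
time: 68.22
position: [0.5861, 0.3678, 0.0244]
eef_rot: [0.019, 1.0, 0.0, 0.001]
contact_force: [0.1, -0.4, -0.7]
finger_gap: 0.0498
gripper_force: 30.0
t [-4.4  0.3 33.4] w [0.1 0.1 0.1] | pos [586.1 367.8  24.4] psi 177.8 gap 49.8 gf 30.0 F [ 0.1 -0.4 -0.7] t 68.22
```

```bash
python3 -m jog '[{"wx":0,"wy":0,"tz":5,"grip":30,"tx":-4.5,"ty":0,"wz":0},{"wx":0,"wy":0,"tz":14,"grip":30,"tx":-4.5,"ty":0,"wz":0},{"wx":0,"wy":0,"tz":23,"grip":30,"tx":-4.5,"ty":0,"wz":0},{"wx":0,"wy":0,"tz":30,"grip":30,"tx":-4.5,"ty":0,"wz":0},{"wx":0,"wy":0,"tz":33,"grip":30,"tx":-4.5,"ty":0,"wz":0},{"wx":0,"wy":0,"tz":33.5,"grip":30,"tx":-4.5,"ty":0,"wz":0},{"wx":0,"wy":0,"tz":33.5,"grip":30,"tx":-4.5,"ty":0,"wz":0},{"wx":0,"wy":0,"tz":33.5,"grip":75,"tx":-4.5,"ty":0,"wz":0},{"wx":0,"wy":0,"tz":33.5,"grip":75,"tx":-4.5,"ty":0,"wz":0},{"wx":0,"wy":0,"tz":33.5,"grip":75,"tx":-4.5,"ty":0,"wz":0}]'
python3 -m jog '[{"wx":0,"wy":0,"tz":-2,"grip":75,"tx":0,"ty":0,"wz":0},{"wx":0,"wy":0,"tz":-16,"grip":75,"tx":0,"ty":0,"wz":0},{"wx":0,"wy":0,"tz":-40,"grip":75,"tx":0,"ty":0,"wz":0},{"wx":0,"wy":0,"tz":-70,"grip":75,"tx":0,"ty":-2,"wz":0},{"wx":0,"wy":0,"tz":-95,"grip":75,"tx":4,"ty":-5,"wz":0},{"wx":0,"wy":0,"tz":-110,"grip":75,"tx":8,"ty":-8,"wz":0},{"wx":0,"wy":0,"tz":-118,"grip":60,"tx":10,"ty":-10,"wz":0},{"wx":0,"wy":0,"tz":-120,"grip":40,"tx":10,"ty":-10,"wz":0},{"wx":0,"wy":0,"tz":-120,"grip":40,"tx":10,"ty":-10,"wz":0},{"wx":0,"wy":0,"tz":-120,"grip":40,"tx":10,"ty":-10,"wz":0}]'
python3 - <<'E'
from h import *
s,im,d=wsnap("w24")
p=camera_params("wrist");H=np.array(p["hand_eye"])
from scipy.spatial.transform import Rotation as Ro
ax=Ro.from_quat(s["eef_rot"]).as_matrix()@H[:3,2]
Q=[]
for v in range(20,330,2):
    for u in range(190,390,2):
        c,r=wray(u,v,s);q=(c+r*d[v,u]/(r@ax))*1000
        if 400<q[0]<630 and 310<q[1]<432:Q.append(q)
Q=np.array(Q);g=np.full((24,13),np.nan)
for i in range(24):
    for j in range(13):
        k=(abs(Q[:,0]-400-10*i)<5)&(abs(Q[:,1]-310-10*j)<5)
        if k.any():g[i,j]=np.median(Q[k,2])
print(np.array2string(g.round(0),max_line_width=200))
to(649,-127,100,89)
E
```

```text
time: 69.05
position: [0.5897, 0.3678, -0.0111]
eef_rot: [0.019, 1.0, -0.0, -0.0]
contact_force: [-0.6, 1.3, 0.7]
finger_gap: 0.0662
gripper_force: 0.0
time: 69.88
position: [0.579, 0.3579, 0.1076]
eef_rot: [0.019, 1.0, -0.001, -0.001]
contact_force: [-0.4, 0.5, 0.1]
finger_gap: 0.0519
gripper_force: 0.0
[[  2.  nan  nan  nan  nan  nan  nan  nan  nan  nan  nan  nan  nan]
 [  2.  24.  25.  24.  24.  nan  nan  nan  nan  nan  nan  23.  24.]
 [  3.  24.  25.  24.  36.  36.  37.  37.  36.  25.  24.  25.  24.]
 [  3.  24.  25.  25.  36.  36.  36.  36.  36.  25.  24.  25.  24.]
 [  3.  24.  25.  25.  36.  36.  36.  36.  36.  25.  25.  24.  24.]
 [  2.  24.  24.  24.  36.  37.  36.  36.  36.  24.  24.  24.  24.]
 [  3.  24.  24.  24.  36.  36.  36.  36.  36.  24.  24.  24.  24.]
 [  2.  24.  24.  25.  35.  36.  36.  36.  36.  25.  24.  25.  25.]
 [  3.  25.  24.  24.  24.  25.  24.  25.  25.  24.  24.  24.  25.]
 [ nan  24.  24.  24.  36.  36.  37.  36.  36.  25.  24.  25.  24.]
 [ 24.  24.   3.   2.  36. 309.  37.  36.  36.   3.   3.  24.  24.]
 [ 24.  24.   3.   2.  36.  36.  36.  36.  36.
[... 261 characters left out ...]
. 242. 236.  25.  24.  24.  24.]
 [ 24.  24.  24.  24.  35.  35.  36.  34.  34.  24.  25.  24.  24.]
 [ 24. 187. 188.  24.  36.  36.  36. 173. 190.  25.  24.  25.  24.]
 [ 24.  24. 170.  24.  36.  36.  36. 170.  36.  24.  24.  24.  24.]
 [ 24.  24.  24.  25.  36.  36.  36.  37.  36.  24.  24.  24.  24.]
 [ 25.  24.  24.  24.  36.  36.  36.  36.  36.  24.  24.  24.   2.]
 [ 25.  24.  24.  25.  36.  36.  37.  37.  36.  24.  24.  24.   2.]
 [ 24.  24.  25.  24.  36.  36.  36.  36.  36.  24.  24.  24.   2.]
 [ nan  nan  nan  nan  nan  nan  nan  nan  nan  nan  nan  nan   2.]]
t [ -88.2 -481.9    7.8] w [-0.2 -0.1 88.9] | pos [578.9 357.8 107.2] psi 177.9 gap 47.6 gf 0.0 F [ 0.1  0.6 -0.3] t 69.93
```

```bash
python3 -m jog '[{"wx":0,"wy":0,"tz":0,"grip":40,"tx":-4,"ty":-30,"wz":4},{"wx":0,"wy":0,"tz":0,"grip":40,"tx":-10,"ty":-66,"wz":10},{"wx":0,"wy":0,"tz":0,"grip":40,"tx":-16,"ty":-103,"wz":16},{"wx":0,"wy":0,"tz":0,"grip":40,"tx":-23,"ty":-140,"wz":22},{"wx":0,"wy":0,"tz":0,"grip":40,"tx":-30,"ty":-177,"wz":28},{"wx":0,"wy":0,"tz":0,"grip":40,"tx":-37,"ty":-214,"wz":34},{"wx":0,"wy":0,"tz":0,"grip":40,"tx":-44,"ty":-251,"wz":40},{"wx":0,"wy":0,"tz":0,"grip":40,"tx":-51,"ty":-288,"wz":46},{"wx":0,"wy":0,"tz":0,"grip":40,"tx":-58,"ty":-325,"wz":52},{"wx":0,"wy":0,"tz":0,"grip":40,"tx":-65,"ty":-360,"wz":58}]'
python3 -c "
from h import *
to(649.3,-129,45,88.8)"
```

```text
time: 70.77
position: [0.6304, -0.006, 0.1076]
eef_rot: [0.503, 0.864, -0.001, -0.001]
contact_force: [0.5, 0.1, 0.6]
finger_gap: 0.0402
gripper_force: 0.0
t [-116.5  -44.    62.6] w [-0.2 -0.  30.7] | pos [630.4  -6.  107.6] psi 119.5 gap 40.2 gf 0.0 F [0.5 0.1 0.6] t 70.77
```

```bash
python3 -m jog '[{"wx":0,"wy":0,"tz":0,"grip":40,"tx":-32,"ty":-12,"wz":6},{"wx":0,"wy":0,"tz":0,"grip":40,"tx":-62,"ty":-23,"wz":12},{"wx":0,"wy":0,"tz":0,"grip":40,"tx":-86,"ty":-32,"wz":18},{"wx":0,"wy":0,"tz":6,"grip":40,"tx":-103,"ty":-39,"wz":24},{"wx":0,"wy":0,"tz":18,"grip":40,"tx":-113,"ty":-43,"wz":29},{"wx":0,"wy":0,"tz":34,"grip":40,"tx":-116,"ty":-44,"wz":31},{"wx":0,"wy":0,"tz":50,"grip":40,"tx":-116,"ty":-44,"wz":31},{"wx":0,"wy":0,"tz":60,"grip":40,"tx":-116,"ty":-44,"wz":31},{"wx":0,"wy":0,"tz":63,"grip":40,"tx":-116,"ty":-44,"wz":31},{"wx":0,"wy":0,"tz":63,"grip":40,"tx":-116,"ty":-44,"wz":31}]'
python3 - <<'E'
from h import *
s,im,d=wsnap("w25")
h=cv2.cvtColor(im,cv2.COLOR_BGR2HSV);m=((h[...,1]>70)&(h[...,2]>50)).astype(np.uint8);m[300:]=0
n,l,st,ce=cv2.connectedComponentsWithStats(m)
for k in range(1,n):
    if 500<st[k,4]<4000:print(st[k],watz(*ce[k],8,s))
to(649.3,-129,-29,88.8)
E
```

```text
time: 71.6
position: [0.6497, -0.126, 0.0444]
eef_rot: [0.714, 0.7, -0.001, -0.002]
contact_force: [-0.6, 0.5, 0.3]
finger_gap: 0.0401
gripper_force: 0.0
[414  32  37  29 581] [763.8   9.    8. ]
[ 233  193   40   44 1682] [ 625.1 -122.7    8. ]
[ 305  193   39   44 1651] [ 680.2 -123.7    8. ]
t [-3.  -0.9 75. ] w [-0.1 -0.   0.1] | pos [ 650.4 -126.1   46. ] psi 88.9 gap 40.0 gf 0.0 F [ 0.   0.3 -0.1] t 71.65
```

```bash
python3 -m jog '[{"wx":0,"wy":0,"tz":10,"grip":40,"tx":0,"ty":-2,"wz":0},{"wx":0,"wy":0,"tz":25,"grip":40,"tx":0,"ty":-2,"wz":0},{"wx":0,"wy":0,"tz":40,"grip":40,"tx":0,"ty":-2,"wz":0},{"wx":0,"wy":0,"tz":54,"grip":40,"tx":0,"ty":-2,"wz":0},{"wx":0,"wy":0,"tz":64,"grip":40,"tx":0,"ty":-2,"wz":0},{"wx":0,"wy":0,"tz":71,"grip":40,"tx":0,"ty":-2,"wz":0},{"wx":0,"wy":0,"tz":75,"grip":40,"tx":0,"ty":-2,"wz":0},{"wx":0,"wy":0,"tz":78,"grip":40,"tx":0,"ty":-2,"wz":0},{"wx":0,"wy":0,"tz":78,"grip":40,"tx":0,"ty":-2,"wz":0},{"wx":0,"wy":0,"tz":78,"grip":40,"tx":0,"ty":-2,"wz":0}]'
python3 -m jog '[{"wx":0,"wy":0,"tz":1,"grip":40,"tx":0,"ty":0,"wz":0},{"wx":0,"wy":0,"tz":2,"grip":40,"tx":0,"ty":0,"wz":0},{"wx":0,"wy":0,"tz":3,"grip":40,"tx":0,"ty":0,"wz":0},{"wx":0,"wy":0,"tz":4,"grip":40,"tx":0,"ty":0,"wz":0},{"wx":0,"wy":0,"tz":5,"grip":40,"tx":0,"ty":0,"wz":0},{"wx":0,"wy":0,"tz":5,"grip":40,"tx":0,"ty":0,"wz":0},{"wx":0,"wy":0,"tz":5,"grip":40,"tx":0,"ty":0,"wz":0},{"wx":0,"wy":0,"tz":5,"grip":40,"tx":0,"ty":0,"wz":0},{"wx":0,"wy":0,"tz":5,"grip":40,"tx":0,"ty":0,"wz":0},{"wx":0,"wy":0,"tz":5,"grip":40,"tx":0,"ty":0,"wz":0}]'
```

```text
time: 72.48
position: [0.6491, -0.1265, -0.0308]
eef_rot: [0.714, 0.7, 0.0, 0.0]
contact_force: [-0.5, -0.4, -0.0]
finger_gap: 0.0405
gripper_force: 0.0
time: 73.32
position: [0.6487, -0.1265, -0.0363]
eef_rot: [0.714, 0.7, 0.0, 0.0]
contact_force: [-0.3, -0.1, -0.7]
finger_gap: 0.0399
gripper_force: 0.0
```

```bash
python3 -m jog '[{"wx":0,"wy":0,"tz":1,"grip":40,"tx":0,"ty":0,"wz":0},{"wx":0,"wy":0,"tz":1.5,"grip":40,"tx":0,"ty":0,"wz":0},{"wx":0,"wy":0,"tz":1.5,"grip":40,"tx":0,"ty":0,"wz":0},{"wx":0,"wy":0,"tz":1.5,"grip":10,"tx":0,"ty":0,"wz":0},{"wx":0,"wy":0,"tz":1.5,"grip":10,"tx":0,"ty":0,"wz":0},{"wx":0,"wy":0,"tz":1.5,"grip":10,"tx":0,"ty":0,"wz":0},{"wx":0,"wy":0,"tz":1.5,"grip":10,"tx":0,"ty":0,"wz":0},{"wx":0,"wy":0,"tz":1.5,"grip":10,"tx":0,"ty":0,"wz":0},{"wx":0,"wy":0,"tz":1.5,"grip":10,"tx":0,"ty":0,"wz":0},{"wx":0,"wy":0,"tz":1.5,"grip":10,"tx":0,"ty":0,"wz":0}]'
python3 -m jog '[{"wx":0,"wy":0,"tz":-3,"grip":10,"tx":0,"ty":0,"wz":0},{"wx":0,"wy":0,"tz":-10,"grip":10,"tx":0,"ty":0,"wz":0},{"wx":0,"wy":0,"tz":-20,"grip":10,"tx":0,"ty":0,"wz":0},{"wx":0,"wy":0,"tz":-33,"grip":10,"tx":0,"ty":-3,"wz":0},{"wx":0,"wy":0,"tz":-48,"grip":10,"tx":0,"ty":-8,"wz":0},{"wx":0,"wy":0,"tz":-64,"grip":10,"tx":0,"ty":-16,"wz":0},{"wx":0,"wy":0,"tz":-80,"grip":10,"tx":2,"ty":-28,"wz":0},{"wx":0,"wy":0,"tz":-94,"grip":10,"tx":8,"ty":-42,"wz":0},{"wx":0,"wy":0,"tz":-105,"grip":10,"tx":20,"ty":-57,"wz":0},{"wx":0,"wy":0,"tz":-110,"grip":10,"tx":38,"ty":-71,"wz":0}]'
python3 -c "
from h import *
to(518,371,75,177.7)"
```

```text
time: 74.15
position: [0.6487, -0.1264, -0.0379]
eef_rot: [0.714, 0.7, 0.0, 0.0]
contact_force: [0.8, -0.7, -0.5]
finger_gap: 0.0235
gripper_force: 30.0
time: 74.98
position: [0.5786, -0.0881, 0.0765]
eef_rot: [0.715, 0.699, 0.001, 0.002]
contact_force: [-0.4, 0.8, -1.3]
finger_gap: 0.0238
gripper_force: 30.0
t [ 4.576e+02 -7.060e+01  4.000e-01] w [  0.2   0.3 -88.9] | pos [578.6 -88.1  76.5] psi 88.8 gap 23.8 gf 30.0 F [-0.4  0.8 -1.3] t 74.98
```

```bash
python3 -m jog '[{"wx":0,"wy":0,"tz":0,"grip":10,"tx":30,"ty":-10,"wz":-3},{"wx":0,"wy":0,"tz":0,"grip":10,"tx":64,"ty":-22,"wz":-8},{"wx":0,"wy":0,"tz":0,"grip":10,"tx":99,"ty":-34,"wz":-13},{"wx":0,"wy":0,"tz":0,"grip":10,"tx":134,"ty":-44,"wz":-18},{"wx":0,"wy":0,"tz":0,"grip":10,"tx":169,"ty":-52,"wz":-23},{"wx":0,"wy":0,"tz":0,"grip":10,"tx":204,"ty":-58,"wz":-28},{"wx":0,"wy":0,"tz":0,"grip":10,"tx":239,"ty":-63,"wz":-33},{"wx":0,"wy":0,"tz":0,"grip":10,"tx":274,"ty":-67,"wz":-38},{"wx":0,"wy":0,"tz":0,"grip":10,"tx":309,"ty":-69,"wz":-43},{"wx":0,"wy":0,"tz":0,"grip":10,"tx":343,"ty":-70,"wz":-48}]'
python3 -c "
from h import *
to(519,371,75,177.7)"
```

```text
time: 75.82
position: [0.5149, 0.2591, 0.0746]
eef_rot: [0.365, 0.931, 0.001, 0.001]
contact_force: [0.8, -0.3, -1.7]
finger_gap: 0.0237
gripper_force: 30.0
t [73.1 84.8 -0.3] w [  0.1   0.1 -40.6] | pos [514.9 259.1  74.6] psi 137.1 gap 23.7 gf 30.0 F [ 0.8 -0.3 -1.7] t 75.82
```

```bash
python3 -m jog '[{"wx":0,"wy":0,"tz":0,"grip":10,"tx":20,"ty":23,"wz":-6},{"wx":0,"wy":0,"tz":0,"grip":10,"tx":38,"ty":44,"wz":-12},{"wx":0,"wy":0,"tz":0,"grip":10,"tx":52,"ty":61,"wz":-18},{"wx":0,"wy":0,"tz":0,"grip":10,"tx":63,"ty":73,"wz":-24},{"wx":0,"wy":0,"tz":0,"grip":10,"tx":69,"ty":80,"wz":-30},{"wx":0,"wy":0,"tz":0,"grip":10,"tx":72,"ty":83,"wz":-35},{"wx":0,"wy":0,"tz":0,"grip":10,"tx":73,"ty":84,"wz":-39},{"wx":0,"wy":0,"tz":0,"grip":10,"tx":73,"ty":84,"wz":-40.5},{"wx":0,"wy":0,"tz":0,"grip":10,"tx":73,"ty":84,"wz":-40.5},{"wx":0,"wy":0,"tz":0,"grip":10,"tx":73,"ty":84,"wz":-40.5}]'
python3 - <<'E'
from h import *
s,im,d=wsnap("w26")
zt=s["position"][2]*1000+37.9+8
def edge(v,lo,hi,row=True):
    r=d[v,lo:hi] if row else d[lo:hi,v];e=np.where(np.abs(np.diff(r))>.02)[0]+lo;return e.tolist()
for v in(100,180):
    e=edge(v,130,440);print(v,e,watz(e[0],v,zt,s)[:2],watz(e[-1],v,zt,s)[:2])
for u in(200,230,340):
    e=edge(u,0,150,False);print(u,e,[watz(u,k,zt,s)[:2].tolist() for k in e])
to(519,371,-1,177.7)
E
```

```text
time: 76.65
position: [0.5196, 0.3685, 0.0738]
eef_rot: [0.024, 1.0, 0.0, 0.001]
contact_force: [-0.2, -0.4, -1.6]
finger_gap: 0.0239
gripper_force: 30.0
100 [164, 169, 170, 230, 231, 401] [428.8 314.7] [434.3 430.4]
180 [169, 396, 400, 401] [469.1 313.3] [474.6 430.8]
200 [0, 37, 55] [[379.8, 335.0], [399.6, 334.6], [408.7, 334.3]]
230 [35, 53] [[400.3, 349.3], [409.4, 348.9]]
340 [35, 53, 83, 84, 146, 147] [[402.6, 401.2], [411.7, 400.7], [426.4, 400.0], [426.9, 400.0], [456.8, 399.1], [457.3, 399.1]]
t [ 0.8  2.5 74.5] w [ 0.   0.1 -0.4] | pos [519.6 368.4  73.5] psi 177.3 gap 24.0 gf 30.0 F [ 0.4 -0.6 -2.3] t 76.7
```

```bash
python3 -m jog '[{"wx":0,"wy":0,"tz":8,"grip":10,"tx":1.5,"ty":2,"wz":-0.4},{"wx":0,"wy":0,"tz":20,"grip":10,"tx":1.5,"ty":2,"wz":-0.4},{"wx":0,"wy":0,"tz":33,"grip":10,"tx":1.5,"ty":2,"wz":-0.4},{"wx":0,"wy":0,"tz":45,"grip":10,"tx":1.5,"ty":2,"wz":-0.4},{"wx":0,"wy":0,"tz":55,"grip":10,"tx":1.5,"ty":2,"wz":-0.4},{"wx":0,"wy":0,"tz":62,"grip":10,"tx":1.5,"ty":2,"wz":-0.4},{"wx":0,"wy":0,"tz":68,"grip":10,"tx":1.5,"ty":2,"wz":-0.4},{"wx":0,"wy":0,"tz":72,"grip":10,"tx":1.5,"ty":2,"wz":-0.4},{"wx":0,"wy":0,"tz":74,"grip":10,"tx":1.5,"ty":2,"wz":-0.4},{"wx":0,"wy":0,"tz":74,"grip":10,"tx":1.5,"ty":2,"wz":-0.4}]'
python3 -m jog '[{"wx":0,"wy":0,"tz":0,"grip":38,"tx":0,"ty":0,"wz":0},{"wx":0,"wy":0,"tz":0,"grip":38,"tx":0,"ty":0,"wz":0},{"wx":0,"wy":0,"tz":0,"grip":38,"tx":0,"ty":0,"wz":0},{"wx":0,"wy":0,"tz":0,"grip":38,"tx":0,"ty":0,"wz":0},{"wx":0,"wy":0,"tz":-6,"grip":38,"tx":0,"ty":0,"wz":0},{"wx":0,"wy":0,"tz":-18,"grip":38,"tx":0,"ty":0,"wz":0},{"wx":0,"wy":0,"tz":-40,"grip":38,"tx":0,"ty":0,"wz":0},{"wx":0,"wy":0,"tz":-65,"grip":38,"tx":0,"ty":0,"wz":0},{"wx":0,"wy":0,"tz":-90,"grip":38,"tx":0,"ty":0,"wz":0},{"wx":0,"wy":0,"tz":-105,"grip":38,"tx":0,"ty":0,"wz":0}]'
python3 -m jog '[{"wx":0,"wy":0,"tz":0,"grip":38,"tx":0,"ty":-30,"wz":0},{"wx":0,"wy":0,"tz":0,"grip":38,"tx":0,"ty":-65,"wz":0},{"wx":0,"wy":0,"tz":0,"grip":38,"tx":0,"ty":-100,"wz":0},{"wx":0,"wy":0,"tz":0,"grip":38,"tx":0,"ty":-135,"wz":0},{"wx":0,"wy":0,"tz":0,"grip":38,"tx":0,"ty":-165,"wz":0},{"wx":0,"wy":0,"tz":0,"grip":38,"tx":0,"ty":-185,"wz":0},{"wx":0,"wy":0,"tz":0,"grip":38,"tx":0,"ty":-195,"wz":0},{"wx":0,"wy":0,"tz":0,"grip":38,"tx":0,"ty":-200,"wz":0},{"wx":0,"wy":0,"tz":0,"grip":38,"tx":0,"ty":-200,"wz":0},{"wx":0,"wy":0,"tz":0,"grip":38,"tx":0,"ty":-200,"wz":0}]'
python3 - <<'E'
from h import *
im,d=snapshot("top");g=[]
for u in range(78,150,8):
    g.append([int(round(atd("top",d,u,v)[2]*1000)) for v in range(172,284,6)])
print(np.array(g))
for n,p in dict(oblong=(408,201),round=(409,252)).items():print(n,(atd("top",d,*p)*1000).round())
s0=cv2.imread("pics/top0.png");df=cv2.absdiff(im,s0).max(2)
for n,(u,v) in dict(mug=(272,115),mustard=(211,125),mill=(384,145),dip=(195,285),salt=(334,279)).items():print(n,df[v-8:v+8,u-8:u+8].mean().round(1))
print(state()["contact_force"])
E
```

```text
time: 77.53
position: [0.5184, 0.3707, -0.0008]
eef_rot: [0.02, 1.0, 0.0, 0.0]
contact_force: [-1.5, -1.3, 0.4]
finger_gap: 0.0236
gripper_force: 30.0
time: 78.37
position: [0.5191, 0.3712, 0.1081]
eef_rot: [0.02, 1.0, 0.001, 0.002]
contact_force: [0.3, 0.1, 0.6]
finger_gap: 0.0377
gripper_force: 0.0
time: 79.2
position: [0.5104, 0.1716, 0.1036]
eef_rot: [0.019, 1.0, 0.0, 0.0]
contact_force: [-0.2, 0.5, 0.3]
finger_gap: 0.0381
gripper_force: 0.0
[[531 534 536 533 530 524   0  -1  -3   0  47  45  46  46  46  48  44  48
    0]
 [536 534 532 527 521 521 513 499 497  34  28  27  46  45  46  45  11  43
    2]
 [534 534 531 526 521 514 505 500 497 497 496 495 492  45  48  44   3  47
    4]
 [534 532 530 525 517 510 495 491 489 490 491 493 493 493 492 490 491 494
  507]
 [533 534 527 521 516 506  46  45  45  46  47  46  47 485 487 489 491 498
  503]
 [533 531 526 522 511 500  45  45  38  38  45  45  48  44  44  44 478 473
  479]
 [533 528 525 518 507 491 266 265 265  15  44  48  46  48  44  47   6  51
    3]
 [531 526 522 514 504 454 443 264 265  49  41  40  23  28  25  21   5  48
    1]
 [530 526 520 510 496 456 423 370 239  49  49  48  47  17  10   7   6   0
    1]]
oblong [ 554. -379.   21.]
round [ 424. -370.   22.]
mug 2.8
mustard 5.2
mill 5.5
dip 33.1
salt 2.2
[-0.10030121 -0.04746741  0.87866298]
```

```bash
python3 -m jog '[{"wx":0,"wy":0,"tz":-5,"grip":38,"tx":0,"ty":-30,"wz":0},{"wx":0,"wy":0,"tz":-10,"grip":38,"tx":0,"ty":-65,"wz":0},{"wx":0,"wy":0,"tz":-20,"grip":38,"tx":0,"ty":-100,"wz":0},{"wx":0,"wy":0,"tz":-30,"grip":38,"tx":0,"ty":-135,"wz":0},{"wx":0,"wy":0,"tz":-40,"grip":38,"tx":0,"ty":-170,"wz":0},{"wx":0,"wy":0,"tz":-50,"grip":38,"tx":0,"ty":-205,"wz":0},{"wx":0,"wy":0,"tz":-50,"grip":38,"tx":0,"ty":-235,"wz":0},{"wx":0,"wy":0,"tz":-50,"grip":38,"tx":0,"ty":-255,"wz":0},{"wx":0,"wy":0,"tz":-50,"grip":38,"tx":0,"ty":-265,"wz":0},{"wx":0,"wy":0,"tz":-50,"grip":38,"tx":0,"ty":-265,"wz":0}]'
python3 - <<'E'
from h import *
im,d=snapshot("top");d0=np.load("pics/top0.npy");s0=cv2.imread("pics/top0.png")
print("dip",cv2.absdiff(im,s0).max(2)[270:300,180:212].mean(),np.abs(d-d0)[270:300,180:212].mean())
P=np.array([atd("top",d,u,v)*1000 for u in range(78,150,2) for v in range(172,282,2)])
k=(abs(P[:,2]-45)<6);q=P[k]
x=q-[515.8,370.9,0];c,s=np.cos(np.radians(2.3)),np.sin(np.radians(2.3));X=c*x[:,0]-s*x[:,1];Y=s*x[:,0]+c*x[:,1]
m=(abs(X)<105)&(abs(Y)<56);A=np.c_[X[m],Y[m],np.ones(m.sum())];print("sheet plane",np.linalg.lstsq(A,q[m,2],rcond=None)[0])
h=(P[:,2]<15)&(abs(P[:,0]-516)<118)&(abs(P[:,1]-371)<66);print("low pts",P[h].round()[:12].tolist())
E
```

```text
time: 80.08
position: [0.5, -0.0948, 0.1528]
eef_rot: [0.02, 1.0, 0.0, -0.0]
contact_force: [0.2, 0.5, -0.1]
finger_gap: 0.0379
gripper_force: 0.0
dip 14.773958333333333 0.011583654
sheet plane [1.60805866e-03 4.06459298e-04 4.54085550e+01]
low pts [[409.0, 435.0, 6.0], [403.0, 435.0, 6.0], [409.0, 432.0, 1.0], [404.0, 431.0, 3.0], [408.0, 426.0, 4.0], [404.0, 427.0, 0.0], [398.0, 425.0, 4.0], [408.0, 422.0, 2.0], [403.0, 421.0, 3.0], [398.0, 421.0, 1.0], [511.0, 421.0, 5.0], [506.0, 422.0, 2.0]]
```

Run:
```python
from h import *
im,d=snapshot("top");d0=np.load("pics/top0.npy")
for D in(d0,d):
    P=np.array([atd("top",D,u,v)*1000 for u in range(172,222) for v in range(262,305)])
    q=P[(P[:,2]>20)];print(len(q),np.percentile(q,[5,50,95],axis=0).round().tolist())
```

```text
243 [[332.0, 135.0, 21.0], [356.0, 172.0, 33.0], [382.0, 189.0, 39.0]]
241 [[332.0, 135.0, 21.0], [356.0, 171.0, 33.0], [382.0, 189.0, 39.0]]
```

Dip cup unmoved (the difference was noise and lighting). Everything is in place.

```bash
python3 -c "
from bench import *
print(sign_off())"
```

```text
the job is handed in; nothing more can be done
None
```

Job handed in at about 80 s: both presses are in their marked bays and the pan is packed patties, sheet, cheese, sheet, all level. The round press slipped once when the grip slackened, landed upright, and I picked it up again. The mug, mustard, mill, dip cup and salt showed no sign of having moved.

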